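# Fill a tub with polishing chips through the bench filler

### The job

With the scoop, move all the polishing chips from the stock bin into the trough of the bench filler while its gate stays shut (no fingers on the chips in the bin; a chip that spills elsewhere may be picked up by hand), and when the bin is empty leave the scoop standing upright in it. Then hold the tub by its handle under the mouth of the filler, pressing its front gently against the trip bar until you feel the stop, and keep it there until every chip has slid into the tub. Finish by letting the bar spring back and standing the full tub upright in the middle of the cork mat, without disturbing the other things on the bench.

Things in the scene. Friction and masses are not known exactly. Their poses are not given: they have to be found in the camera images.
- bin: stock bin, bare aluminium open box fixed to the bench; inside 250 mm (its x) by 115 mm (its y) by 54 mm deep, walls 5 mm, floor 5 mm thick, top rim 59 mm high. Origin: centre of its underside. Its -x end is the one nearer the robot; the chips lie in that half at the start, the other half is empty.
- scoop: loose flat-bottomed aluminium scoop, 250 g, standing on the bench. Origin: on its underside, below the middle of its handle; z up. The pan lies on the -x side of the handle: 92 mm wide outside, floor 2 mm thick, walls 40 mm high, the open lip 60 mm from the origin (the side walls end 15 mm short of it). It fits in the bin with the lip towards the bin's -x end, 11 mm free at each side.
- scoop_handle (a point): middle of the top end of the scoop's upright wooden handle, 115 mm above the scoop's origin. The handle is a post 20 mm thick (scoop's x) and 34 mm wide (scoop's y) that reaches down to the scoop's underside, just behind its back wall; a flat heel of the scoop's floor reaches 18 mm behind the origin.
- scoop_lip (a point): middle of the scoop's front lip, on its underside. Chips are slippery: they slide on the bare metal of scoop, bin and trough when it tilts by about 17 degrees or more
- tub: loose grey catch tub, 250 g, open on top: outside 130 mm (its x) by 115 mm (its y), walls 4 mm, floor 4 mm, 50 mm high, on its +y side 65 mm high. Origin: centre of its underside. On the +y side stands an upright wooden handle, a post 34 mm (its x) by 20 mm (its y), 115 mm tall, its axis 67.5 mm from the origin.
- mat: cork mat fixed to the bench, 140 x 140 mm, 4 mm thick; origin at the centre of its underside
- filler: bench filler fixed to the bench: a straight smooth metal trough on grey legs, open on top. Origin: centre below the trough, at bench level. The trough runs along the filler's y, inside x from -50 to +50 mm; its floor falls at 28 degrees from z 155 mm at y -80 mm (end wall there up to z 228 mm) to z 70 mm at the mouth, y +80 mm.
- load_edge (a point): middle of the top edge of the trough's loading wall, the low one on the filler's +x side: 35 mm high square to the trough floor, its top at z 186 mm at the upper end, falling to 101 mm at the mouth. The wall on the -x side is 65 mm high. Chips are tipped in over this edge or from above.
- mouth (a point): middle of the lower end of the trough floor (z 70 mm). A gate plate there holds the chips back; a linkage lifts it 75 mm as the trip bar is pushed in, and it drops shut when the bar is let go. Below the mouth it is open to the bench, so a tub up to 60 mm high goes under; legs and base lie at filler y below 0.
- trip (a joint): travel of the trip bar: 0 out (gate shut), 0.030 m pushed right in against its stop (gate fully up); about 4 N to start it, 6 N to hold it in; it springs back
- trip_face (a point): middle of the front face of the trip bar, below the mouth: a steel bar 100 mm wide (filler's x) and 30 mm high, from 20 to 50 mm above the bench; at rest its face is at y +91 mm of the filler; it is pushed towards the filler's -y
- chip0: white ceramic polishing chip, a smooth drum 28 mm in diameter and 24 mm high with bevels round both ends (7 mm wide, 5 mm high), about 35 g (25 to 50 g); origin: centre of one flat end. Chips are all alike; some may be absent
- chip1: white ceramic polishing chip, a smooth drum 28 mm in diameter and 24 mm high with bevels round both ends (7 mm wide, 5 mm high), about 35 g (25 to 50 g); origin: centre of one flat end. Chips are all alike; some may be absent
- chip2: white ceramic polishing chip, a smooth drum 28 mm in diameter and 24 mm high with bevels round both ends (7 mm wide, 5 mm high), about 35 g (25 to 50 g); origin: centre of one flat end. Chips are all alike; some may be absent
- chip3: white ceramic polishing chip, a smooth drum 28 mm in diameter and 24 mm high with bevels round both ends (7 mm wide, 5 mm high), about 35 g (25 to 50 g); origin: centre of one flat end. Chips are all alike; some may be absent
- chip4: white ceramic polishing chip, a smooth drum 28 mm in diameter and 24 mm high with bevels round both ends (7 mm wide, 5 mm high), about 35 g (25 to 50 g); origin: centre of one flat end. Chips are all alike; some may be absent
- chip5: white ceramic polishing chip, a smooth drum 28 mm in diameter and 24 mm high with bevels round both ends (7 mm wide, 5 mm high), about 35 g (25 to 50 g); origin: centre of one flat end. Chips are all alike; some may be absent
- chip6: white ceramic polishing chip, a smooth drum 28 mm in diameter and 24 mm high with bevels round both ends (7 mm wide, 5 mm high), about 35 g (25 to 50 g); origin: centre of one flat end. Chips are all alike; some may be absent
- chip7: white ceramic polishing chip, a smooth drum 28 mm in diameter and 24 mm high with bevels round both ends (7 mm wide, 5 mm high), about 35 g (25 to 50 g); origin: centre of one flat end. Chips are all alike; some may be absent
- chip8: white ceramic polishing chip, a smooth drum 28 mm in diameter and 24 mm high with bevels round both ends (7 mm wide, 5 mm high), about 35 g (25 to 50 g); origin: centre of one flat end. Chips are all alike; some may be absent
- chip9: white ceramic polishing chip, a smooth drum 28 mm in diameter and 24 mm high with bevels round both ends (7 mm wide, 5 mm high), about 35 g (25 to 50 g); origin: centre of one flat end. Chips are all alike; some may be absent
- figure: bystander: cast metal figure 95 mm tall on a round 52 mm base
- jar: bystander: closed glass jar, 60 mm in diameter, 75 mm high
Mind the look-alikes: they are no part of the job. What is shaped like the tub but green or red is not meant.

How it is judged (in metres and radians):
On the way, in this order (a step that is already met when the one before it is completed fails the run):
1. all the chips lie in the filler's trough (x of chip0 in the frame of filler between -0.055 and 0.055 m and y of chip0 in the frame of filler between -0.085 and 0.09 m and z of chip0 in the frame of filler between 0.06 and 0.2 m and x of chip1 in the frame of filler between -0.055 and 0.055 m and y of chip1 in the frame of filler between -0.085 and 0.09 m and z of chip1 in the frame of filler between 0.06 and 0.2 m and x of chip2 in the frame of filler between -0.055 and 0.055 m and y of chip2 in the frame of filler between -0.085 and 0.09 m and z of chip2 in the frame of filler between 0.06 and 0.2 m and x of chip3 in the frame of filler between -0.055 and 0.055 m and y of chip3 in the frame of filler between -0.085 and 0.09 m and z of chip3 in the frame of filler between 0.06 and 0.2 m and x of chip4 in the frame of filler between -0.055 and 0.055 m and y of chip4 in the frame of filler between -0.085 and 0.09 m and z of chip4 in the frame of filler between 0.06 and 0.2 m and x of chip5 in the frame of filler between -0.055 and 0.055 m and y of chip5 in the frame of filler between -0.085 and 0.09 m and z of chip5 in the frame of filler between 0.06 and 0.2 m and x of chip6 in the frame of filler between -0.055 and 0.055 m and y of chip6 in the frame of filler between -0.085 and 0.09 m and z of chip6 in the frame of filler between 0.06 and 0.2 m and x of chip7 in the frame of filler between -0.055 and 0.055 m and y of chip7 in the frame of filler between -0.085 and 0.09 m and z of chip7 in the frame of filler between 0.06 and 0.2 m and x of chip8 in the frame of filler between -0.055 and 0.055 m and y of chip8 in the frame of filler between -0.085 and 0.09 m and z of chip8 in the frame of filler between 0.06 and 0.2 m and x of chip9 in the frame of filler between -0.055 and 0.055 m and y of chip9 in the frame of filler between -0.085 and 0.09 m and z of chip9 in the frame of filler between 0.06 and 0.2 m and value of joint trip below 0.004 m), for 0.3 s.
2. all the chips are in the tub, which the fingers hold under the mouth with the trip bar pushed in to its stop (x of chip0 in the frame of tub between -0.066 and 0.066 m and y of chip0 in the frame of tub between -0.058 and 0.058 m and z of chip0 in the frame of tub between 0 and 0.075 m and x of chip1 in the frame of tub between -0.066 and 0.066 m and y of chip1 in the frame of tub between -0.058 and 0.058 m and z of chip1 in the frame of tub between 0 and 0.075 m and x of chip2 in the frame of tub between -0.066 and 0.066 m and y of chip2 in the frame of tub between -0.058 and 0.058 m and z of chip2 in the frame of tub between 0 and 0.075 m and x of chip3 in the frame of tub between -0.066 and 0.066 m and y of chip3 in the frame of tub between -0.058 and 0.058 m and z of chip3 in the frame of tub between 0 and 0.075 m and x of chip4 in the frame of tub between -0.066 and 0.066 m and y of chip4 in the frame of tub between -0.058 and 0.058 m and z of chip4 in the frame of tub between 0 and 0.075 m and x of chip5 in the frame of tub between -0.066 and 0.066 m and y of chip5 in the frame of tub between -0.058 and 0.058 m and z of chip5 in the frame of tub between 0 and 0.075 m and x of chip6 in the frame of tub between -0.066 and 0.066 m and y of chip6 in the frame of tub between -0.058 and 0.058 m and z of chip6 in the frame of tub between 0 and 0.075 m and x of chip7 in the frame of tub between -0.066 and 0.066 m and y of chip7 in the frame of tub between -0.058 and 0.058 m and z of chip7 in the frame of tub between 0 and 0.075 m and x of chip8 in the frame of tub between -0.066 and 0.066 m and y of chip8 in the frame of tub between -0.058 and 0.058 m and z of chip8 in the frame of tub between 0 and 0.075 m and x of chip9 in the frame of tub between -0.066 and 0.066 m and y of chip9 in the frame of tub between -0.058 and 0.058 m and z of chip9 in the frame of tub between 0 and 0.075 m and contact force between the fingers and tub above 1 N and x of tub in the frame of filler between -0.03 and 0.03 m and y of tub in the frame of filler between 0.06 and 0.17 m and value of joint trip above 0.025 m), for 0.2 s.
At the end, for the whole second after the job is handed in: every chip is in the tub; the tub stands upright (within 0.08 rad) on the cork mat, its centre within 30 mm of the mat's; the scoop stands upright in the bin; the trip bar is out again (within 5 mm); tub and scoop at rest and released (x of chip0 in the frame of tub between -0.066 and 0.066 m and y of chip0 in the frame of tub between -0.058 and 0.058 m and z of chip0 in the frame of tub between 0 and 0.075 m and x of chip1 in the frame of tub between -0.066 and 0.066 m and y of chip1 in the frame of tub between -0.058 and 0.058 m and z of chip1 in the frame of tub between 0 and 0.075 m and x of chip2 in the frame of tub between -0.066 and 0.066 m and y of chip2 in the frame of tub between -0.058 and 0.058 m and z of chip2 in the frame of tub between 0 and 0.075 m and x of chip3 in the frame of tub between -0.066 and 0.066 m and y of chip3 in the frame of tub between -0.058 and 0.058 m and z of chip3 in the frame of tub between 0 and 0.075 m and x of chip4 in the frame of tub between -0.066 and 0.066 m and y of chip4 in the frame of tub between -0.058 and 0.058 m and z of chip4 in the frame of tub between 0 and 0.075 m and x of chip5 in the frame of tub between -0.066 and 0.066 m and y of chip5 in the frame of tub between -0.058 and 0.058 m and z of chip5 in the frame of tub between 0 and 0.075 m and x of chip6 in the frame of tub between -0.066 and 0.066 m and y of chip6 in the frame of tub between -0.058 and 0.058 m and z of chip6 in the frame of tub between 0 and 0.075 m and x of chip7 in the frame of tub between -0.066 and 0.066 m and y of chip7 in the frame of tub between -0.058 and 0.058 m and z of chip7 in the frame of tub between 0 and 0.075 m and x of chip8 in the frame of tub between -0.066 and 0.066 m and y of chip8 in the frame of tub between -0.058 and 0.058 m and z of chip8 in the frame of tub between 0 and 0.075 m and x of chip9 in the frame of tub between -0.066 and 0.066 m and y of chip9 in the frame of tub between -0.058 and 0.058 m and z of chip9 in the frame of tub between 0 and 0.075 m and horizontal distance between tub and mat below 0.03 m and height (world z) of tub below 0.01 m and angle between tub's own z axis and vertical below 0.08 rad and linear speed of each of tub, scoop below 0.02 m/s and x of scoop in the frame of bin between -0.12 and 0.12 m and y of scoop in the frame of bin between -0.05 and 0.05 m and z of scoop in the frame of bin between -0.002 and 0.015 m and angle between scoop's own z axis and vertical below 0.12 rad and value of joint trip below 0.005 m); the robot touches nothing.
It fails at once if the fingers touch a chip that lies in the bin ((contact force between the fingers and chip0 above 0.5 N and height (world z) of chip0 below 0.07 m and x of chip0 in the frame of bin between -0.13 and 0.13 m and y of chip0 in the frame of bin between -0.063 and 0.063 m) or (contact force between the fingers and chip1 above 0.5 N and height (world z) of chip1 below 0.07 m and x of chip1 in the frame of bin between -0.13 and 0.13 m and y of chip1 in the frame of bin between -0.063 and 0.063 m) or (contact force between the fingers and chip2 above 0.5 N and height (world z) of chip2 below 0.07 m and x of chip2 in the frame of bin between -0.13 and 0.13 m and y of chip2 in the frame of bin between -0.063 and 0.063 m) or (contact force between the fingers and chip3 above 0.5 N and height (world z) of chip3 below 0.07 m and x of chip3 in the frame of bin between -0.13 and 0.13 m and y of chip3 in the frame of bin between -0.063 and 0.063 m) or (contact force between the fingers and chip4 above 0.5 N and height (world z) of chip4 below 0.07 m and x of chip4 in the frame of bin between -0.13 and 0.13 m and y of chip4 in the frame of bin between -0.063 and 0.063 m) or (contact force between the fingers and chip5 above 0.5 N and height (world z) of chip5 below 0.07 m and x of chip5 in the frame of bin between -0.13 and 0.13 m and y of chip5 in the frame of bin between -0.063 and 0.063 m) or (contact force between the fingers and chip6 above 0.5 N and height (world z) of chip6 below 0.07 m and x of chip6 in the frame of bin between -0.13 and 0.13 m and y of chip6 in the frame of bin between -0.063 and 0.063 m) or (contact force between the fingers and chip7 above 0.5 N and height (world z) of chip7 below 0.07 m and x of chip7 in the frame of bin between -0.13 and 0.13 m and y of chip7 in the frame of bin between -0.063 and 0.063 m) or (contact force between the fingers and chip8 above 0.5 N and height (world z) of chip8 below 0.07 m and x of chip8 in the frame of bin between -0.13 and 0.13 m and y of chip8 in the frame of bin between -0.063 and 0.063 m) or (contact force between the fingers and chip9 above 0.5 N and height (world z) of chip9 below 0.07 m and x of chip9 in the frame of bin between -0.13 and 0.13 m and y of chip9 in the frame of bin between -0.063 and 0.063 m)).
It fails at once if the figure or the jar is displaced by more than 25 mm (distance of any of figure, jar from where it was at the start of the episode above 0.025 m).
It fails at once if the tub is rammed against the filler (over 40 N) (contact force between tub and filler above 40 N).
Of chip0, chip1, chip2, chip3, chip4, chip5, chip6, chip7, chip8, chip9 only 7 to 10 are there at a start; the rules pass over those that are not, and their reading is None.
At some moment in a run one of tub may be knocked a few centimetres aside while the robot is not near it.
It also fails if it takes over 210 s, if anything falls off the work surface, if the arm or the gripper's body presses on something with over 40 N, if the wrist force passes 120 N, or if a joint passes its speed limit or range.

### The arm

A 6-joint arm with a two-finger parallel gripper is mounted at the origin on the work surface. World frame = base frame: x ahead of the robot, y to its left, z up, the work surface at z = 0. Lengths are in mm, angles in rad, forces in N, time in s.
With the tool pointing down it reaches from about 275 to 1000 mm from the base axis. Payload 8.4 kg.
Tool frame: the origin (TCP) lies between the finger pads; the fingertips stand 17 mm ahead of it and the grasp point (between the pads) lies 2 mm behind it; z points along the fingers, y is the line along which they close (so a half turn about z gives the same grasp; the last joint's range is limited). The gripper opens to 85 mm and grips with 20 to 120 N. Pads are 22 mm wide; open, the fingers measure 114 mm over their backs; the gripper's body (76 mm by 85 mm) begins 54 mm behind the grasp point. The pads swing forward as they close: fully open they stand 13 mm farther back than shut.
Start: joints at [1.132, 0.353, 1.633, -0, 1.155, -0.002], TCP at [264.4, 566.322, 248.281] pointing down, gripper open.
Joint ranges: [-2.63, 2.63], [-0.92, 2.1], [0.06, 2.66], [-1.3, 4.44], [0, 2.69], [-3.02, 3.02]. Speed limits (rad/s): [2.22, 2.22, 2.79, 3.14, 3.14, 3.14].

### API

Orientations are given as [roll, pitch, yaw] about the fixed x, y, z axes, in that order (R = Rz(yaw) Ry(pitch) Rx(roll)).
In Python, from rig import sense, grab_frame, sign_off gives the robot as it stands. The module is installed in compiled form; this text tells all that it offers.
- The arm moves only by the tool send_rows, never from a script. Its argument "moves" is a list that holds one entry, the list of rows, each a list of 7 numbers: the shift along the world's x, y, z in m, then the turn, a rotation vector about the world's x, y, z in rad, then the opening, from -1 (shut) to 1 (fully open). In form: [[[dx, dy, dz, rx, ry, rz, jaw], ...]]. A call has 1 to 10 rows; each row shifts and turns the commanded pose from where the row before left it; what a row does not reach is not made up. A row lasts 1/10 s, in which the tool goes at most 50 mm and 8.59 degrees, less where a joint would pass 70% of its speed; a pose out of reach is approached as far as the arm can. A call with a gripper value outside its range is refused whole. The fingers move at their own pace and stop on an object; "grip_force" is the grip in N (left out, the last holds). Time passes only in rows, so rows that do not move let the fingers close. It gives the time, the measured TCP pose, the force, the opening and the grip force at its end, in the units of the state.
- sense(): the state, without advancing time (a new reading comes with each control period).
- grab_frame(name): name is "side" or "top" or "wrist"; returns a dict with "img" (420x560x3 uint8, red, green, blue), "mtx" (3x3 intrinsics, pixels), "rvec" (rotation vector, rad) and "tvec" (3), from world to camera coordinates, as OpenCV has them; the wrist camera has in their place "T_tool_cam" (4x4, takes a point from camera to tool coordinates, whose origin is the TCP and whose axes are the flange's). Camera axes: x right, y down, z forward; pixel columns grow to the right and rows downward; lengths in mm; the calibration is good to about 2 mm. The wrist camera is an equidistant fisheye: a pixel r from the principal point sees the ray r / f radians off the axis. A picture is of the moment at which its call begins: read the wrist's pose just before it. There is no depth.
- sign_off(): hands the job in; it is judged then, once.
The state is a dict: "clock": time; "qpos": joint angles; "qvel": joint speeds; "joint_efforts": joint torques, N m; "eef_pos": TCP position; "tcp_rot": TCP orientation; "contact_force": force on the tool from outside, world axes, zero at the start; "wrist_torque": the same for the moment, N m; "opening": opening from 0.0 (shut) to 1.0 (fully open); "grasp_force": force on a finger pad.
Only numpy, scipy, OpenCV 4.12 (cv2) and the standard library are available. Lean on these libraries where they do the work, as an engineer would, in place of code of your own. Each camera call takes 0.05 s, during which the arm holds its last target. There are 200 camera calls.

## Working session

There is one attempt and no reset: what is moved stays moved. The work goes in short steps, Python scripts to look and compute and a tool call to move; the robot and the scene stay as the last step left them, time stands still between calls to the robot, and variables do not carry over. Pictures are saved under pics/ and viewed, at most 14 in all, crops included, and the job is handed in when it is done.

Besides the shell and the picture viewer there is one more tool, called after "Call:" as a command line: name --argument value ..., lists and objects as JSON in quotes. send_rows: Moves the arm, as the interface text tells. Its arguments: {"type":"object","properties":{"moves":{"type":"array"},"grip_force":{"type":"number"}},"required":["moves"]}

```bash
ls; mkdir -p pics
python3 - <<'E'
from rig import sense, grab_frame
import cv2,pickle
s=sense(); print(s)
fs={}
for n in ("side","top","wrist"):
    f=grab_frame(n); fs[n]=f
    cv2.imwrite(f"pics/{n}0.png",f["img"][:,:,::-1])
    print(n,{k:v for k,v in f.items() if k!="img"})
pickle.dump((s,fs),open("f0.pkl","wb"))
E
```

```text
pics
{'clock': 0.0, 'qpos': array([ 1.13160292e+00,  3.53649809e-01,  1.63417946e+00,  9.50989158e-06,
        1.15518009e+00, -2.39163164e-03]), 'qvel': array([ 0.00055746,  0.00149503,  0.00129245,  0.00014791, -0.00122717,
       -0.0002188 ]), 'joint_efforts': array([ 4.09567641e-03, -6.05247903e+01, -3.42072058e+01,  2.86773939e-04,
        9.21922037e-03,  1.85978115e-05]), 'eef_pos': array([264.19412456, 565.89413784, 247.54123126]), 'tcp_rot': array([-3.14017598e+00, -1.20830473e-05,  2.70478703e+00]), 'contact_force': array([ 0.30871023, -0.12412065, -0.49551468]), 'wrist_torque': array([-0.0627758 ,  0.00133772,  0.0020061 ]), 'grasp_force': 0.0, 'opening': 1.0013955174554776}
side {'mtx': array([[447.09137494,   0.        , 268.44280471],
       [  0.        , 447.09137494, 213.65016562],
       [  0.        ,   0.        ,   1.        ]]), 'rvec': array([ 0.08368558, -2.83563501,  1.26323838]), 'tvec': array([ 498.08845616,  114.22703098, 1242.11983103])}
top {'mtx': array([[502.41123381,   0.        , 281.15535036],
       [  0.        , 502.41123381, 204.62124446],
       [  0.        ,   0.        ,   1.        ]]), 'rvec': array([ 2.12724985, -2.08812731,  0.19355569]), 'tvec': array([ -13.73752926,  529.11535105, 1464.07718804])}
wrist {'mtx': array([[325.1922621 ,   0.        , 278.12518763],
       [  0.        , 325.1922621 , 210.69542395],
       [  0.        ,   0.        ,   1.        ]]), 'T_tool_cam': array([[-1.18791471e-03, -9.54117235e-01, -2.99430946e-01,
         7.69763028e+01],
       [ 9.99999075e-01, -9.35021850e-04, -9.87850952e-04,
        -4.84074931e-01],
       [ 6.62551141e-04, -2.99431843e-01,  9.54117463e-01,
        -1.25393759e+02],
       [ 0.00000000e+00,  0.00000000e+00,  0.00000000e+00,
         1.00000000e+00]])}
```

View pics/top0.png

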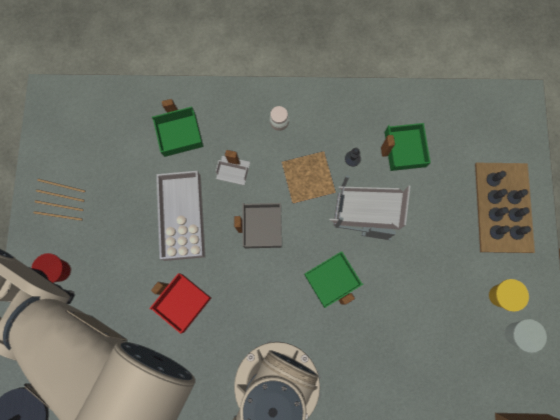

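View pics/side0.png

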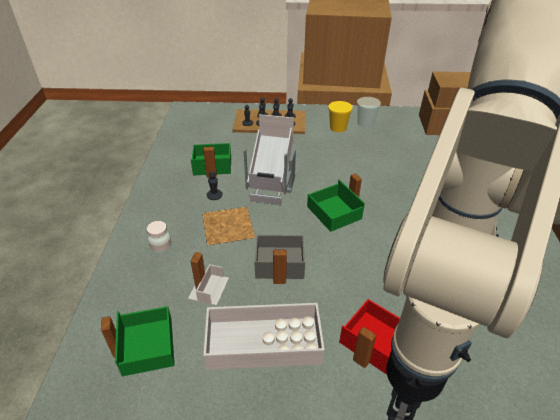

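Top view: the bin is at (180,215) with 9 or so chips in its lower (robot-side) half, the scoop at (233,170), the grey tub at (262,226), the mat at (309,177) and the filler at (372,208) with its mouth on the left. Look-alike tubs: green at (178,131), (407,147) and (332,279), and red at (181,303). The grey tub is the one at (262,226), with its handle at (238,222). A closer crop will check this.

```bash
cat > h.py <<'E'
import numpy as np, cv2
from scipy.spatial.transform import Rotation as Ro
def ray(f,u,v,tool=None):
    K=f["mtx"]; x=(u-K[0,2])/K[0,0]; y=(v-K[1,2])/K[1,1]
    if "rvec" in f:
        R=cv2.Rodrigues(f["rvec"])[0]; return -R.T@f["tvec"], R.T@np.array([x,y,1.])
    r=np.hypot(x,y); d=np.array([x/r*np.sin(r),y/r*np.sin(r),np.cos(r)]) if r>1e-9 else np.array([0,0,1.])
    T=f["T_tool_cam"]; p,rpy=tool; R=Ro.from_euler('xyz',rpy).as_matrix()
    return R@T[:3,3]+p, R@T[:3,:3]@d
def onz(f,u,v,z,tool=None):
    o,d=ray(f,u,v,tool); return o+d*(z-o[2])/d[2]
def proj(f,P,tool=None):
    P=np.atleast_2d(np.asarray(P,float)); K=f["mtx"]
    if "rvec" in f: return cv2.projectPoints(P,f["rvec"],f["tvec"],K,None)[0][:,0]
    T=f["T_tool_cam"]; p,rpy=tool; R=Ro.from_euler('xyz',rpy).as_matrix()
    c=((P-p)@R-T[:3,3])@T[:3,:3]
    th=np.arctan2(np.hypot(c[:,0],c[:,1]),c[:,2]); a=np.arctan2(c[:,1],c[:,0])
    return np.c_[K[0,2]+K[0,0]*th*np.cos(a),K[1,2]+K[1,1]*th*np.sin(a)]
def tri(fa,a,fb,b):
    oa,da=ray(fa,*a); ob,db=ray(fb,*b)
    s=np.linalg.lstsq(np.c_[da,-db],ob-oa,rcond=None)[0]
    A=oa+s[0]*da;B=ob+s[1]*db; return (A+B)/2,np.linalg.norm(A-B)
E
python3 - <<'E'
from h import *; import pickle
s,fs=pickle.load(open("f0.pkl","rb"))
i=fs["top"]["img"][:,:,::-1]
cv2.imwrite("pics/tc.png",cv2.resize(i[140:300,145:415],None,fx=2.96,fy=2.96,interpolation=cv2.INTER_CUBIC))
i=fs["side"]["img"][:,:,::-1]
cv2.imwrite("pics/sc.png",cv2.resize(i[110:380,180:340],None,fx=2.2,fy=2.2,interpolation=cv2.INTER_CUBIC))
f=fs["top"];hsv=cv2.cvtColor(f["img"],cv2.COLOR_RGB2HSV)
def comps(n,m,amin):
    k,l,st,c=cv2.connectedComponentsWithStats(m.astype('uint8'))
    for j in range(1,k):
        if st[j,4]>=amin: 
            r=cv2.minAreaRect(np.argwhere(l==j)[:,::-1].astype(np.float32)); print(n,c[j].round(1),st[j,4],np.round(r[1],1),round(r[2],1),cv2.boxPoints(r).round(1).tolist())
h,sa,v=[hsv[...,k].astype(int) for k in range(3)]
comps("cork",(h>8)&(h<22)&(sa>90)&(v>110),300)
comps("wood",(h<16)&(sa>90)&(v>40)&(v<125),30)
rgb=f["img"].astype(int)
comps("grey",(abs(rgb[...,0]-rgb[...,2])<14)&(rgb[...,0]>=rgb[...,2])&(v>60)&(v<115),300)
comps("bright",(sa<25)&(v>140),100)
comps("chip",(v>185)&(sa<40),10)
E
```

```text
cork [308.1 176.9] 1834 [42.6 43.5] 75.5 [[281.79998779296875, 161.60000610351562], [323.8999938964844, 150.6999969482422], [334.6000061035156, 191.89999389648438], [292.5, 202.8000030517578]]
cork [503.4 207.3] 2877 [92.1 52.1] 86.6 [[475.8999938964844, 163.10000610351562], [528.0, 160.0], [533.5, 251.89999389648438], [481.3999938964844, 255.0]]
wood [168.4 104.8] 115 [12.1 10.3] 63.4 [[161.0, 102.0], [170.1999969482422, 97.4000015258789], [175.60000610351562, 108.19999694824219], [166.39999389648438, 112.80000305175781]]
wood [386.9 145.6] 158 [ 9.1 21. ] 29.7 [[377.70001220703125, 152.5], [388.1000061035156, 134.3000030517578], [396.0, 138.8000030517578], [385.6000061035156, 157.0]]
wood [231.7 156.6] 132 [15.3 10.9] 76.0 [[224.1999969482422, 150.6999969482422], [234.8000030517578, 148.10000610351562], [238.5, 162.89999389648438], [227.89999389648438, 165.5]]
wood [238.1 223.2] 98 [15.  6.] 90.0 [[235.0, 216.0], [241.0, 216.0], [241.0, 231.0], [235.0, 231.0]]
wood [ 52.  266.5] 406 [36.2 24.7] 38.2 [[29.600000381469727, 265.6000061035156], [44.900001525878906, 246.1999969482422], 
[... 3540 characters left out ...]
68.6 231.6] 26 [5.7 4.2] 45.0 [[165.0, 231.0], [168.0, 228.0], [172.0, 232.0], [169.0, 235.0]]
chip [192.1 239.7] 28 [5. 5.] 90.0 [[190.0, 237.0], [195.0, 237.0], [195.0, 242.0], [190.0, 242.0]]
chip [168.6 241.8] 24 [6.4 3.5] 45.0 [[165.0, 241.0], [167.5, 238.5], [172.0, 243.0], [169.5, 245.5]]
chip [180.4 241.3] 30 [6.4 4.2] 45.0 [[176.5, 240.5], [179.5, 237.5], [184.0, 242.0], [181.0, 245.0]]
chip [193.4 250.1] 30 [6.4 4.2] 45.0 [[189.5, 249.5], [192.5, 246.5], [197.0, 251.0], [194.0, 254.0]]
chip [169.7 251.8] 25 [5. 5.] 90.0 [[167.0, 249.0], [172.0, 249.0], [172.0, 254.0], [167.0, 254.0]]
chip [181.3 251.5] 27 [5. 5.] 90.0 [[179.0, 249.0], [184.0, 249.0], [184.0, 254.0], [179.0, 254.0]]
```

View pics/tc.png

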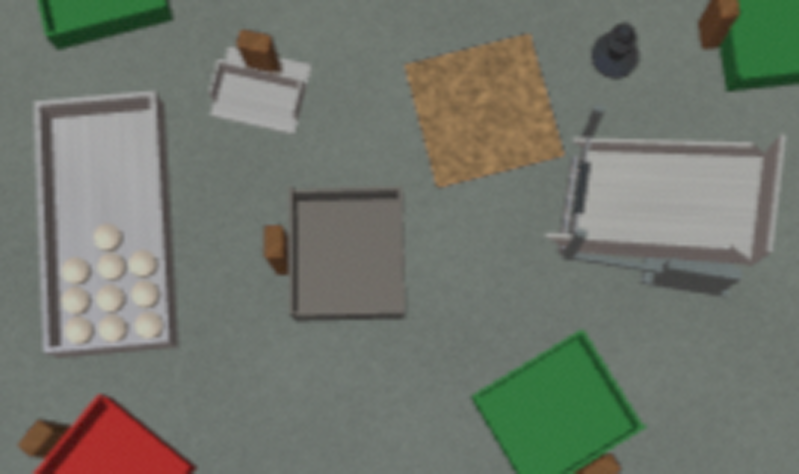

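View pics/sc.png

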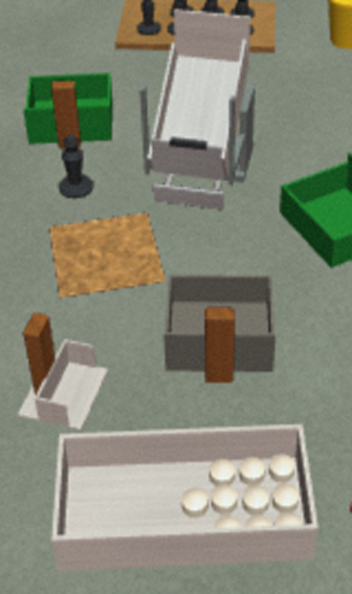

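The grey tub at crop (348,255) has its wooden handle on the left, and there are 10 chips in a 3x3+1 layer. The low end of the trough and the trip bar face left, towards world +y. Next I compute poses by casting these corners onto planes.

Run:
```python
from h import *; import pickle
np.set_printoptions(suppress=True,precision=1)
s,fs=pickle.load(open("f0.pkl","rb")); t=fs["top"];d=fs["side"]
T=lambda u,v:(145+u/2.96-.3,140+v/2.96-.3); S=lambda u,v:(180+u/2.2-.2,110+v/2.2-.2)
def rep(n,f,c,pts,zs):
    P=np.array([onz(f,*c(*p),z) for p,z in zip(pts,zs)]); print(n,"mean",P.mean(0)); print(P[:,:2].tolist() and P[:,:2], "edges",np.linalg.norm(np.roll(P,-1,0)-P,axis=1)," yaw01",np.degrees(np.arctan2(*(P[1]-P[0])[1::-1])).round(2),"yaw12",np.degrees(np.arctan2(*(P[2]-P[1])[1::-1])).round(2))
print("camtop",ray(t,281,204)[0],"camside",ray(d,268,213)[0])
rep("bin",t,T,[(35,102),(156,93),(172,345),(45,352)],[59]*4)
rep("binside",d,S,[(60,433),(303,427),(315,545),(53,558)],[59]*4)
rep("tub",t,T,[(292,190),(398,190),(405,315),(293,318)],[65,50,50,65])
rep("tubside",d,S,[(170,278),(272,277)],[50]*2)
rep("tubback",d,S,[(166,330),(273,335)],[65]*2)
rep("tubhandle side",d,S,[(206,309),(235,309)],[115]*2)
rep("scoop",t,T,[(211,115),(228,47),(311,65),(295,132)],[2]*4)
rep("scoopside",d,S,[(105,370),(80,428),(20,416)],[2]*3)
print("handle tri",tri(t,T(255,40),d,S(37,320)), tri(t,T(275,240),d,S(220,312)))
rep("mat",t,T,[(405,67),(530,35),(563,156),(438,186)],[4]*4)
rep("endwall",t,T,[(783,137),(768,262)],[228]*2)
rep("endwall side",d,S,[(175,12),(250,18)],[228]*2)
rep("trip",d,S,[(155,181),(222,193)],[50]*2)
rep("tripb",d,S,[(155,197),(222,208)],[20]*2)
for n,a,b in [("endL",(783,137),(175,12)),("endR",(768,262),(250,18)),("farwall low",(577,140),(152,150)),("nearwall low",(548,237),(230,150))]:
    print(n,tri(t,T(*a),d,S(*b)))
```

```text
camtop [ 226.9  -33.5 1539.8] camside [432.7 876.8 920.8]
bin mean [493.2 302.1  59. ]
[[616.7 379.1]
 [628.3 254.2]
 [368.6 224.3]
 [359.2 351. ]] edges [125.4 261.5 127.1 259. ]  yaw01 -84.69 yaw12 -173.43
binside mean [490.6 313.3  59. ]
[[626.5 253.7]
 [368.  231.4]
 [358.9 370. ]
 [609.1 398.2]] edges [259.5 138.9 251.8 145.5]  yaw01 -175.08 yaw12 93.76
tub mean [465.1  52.   57.5]
[[527.2 109.3]
 [532.1   2.2]
 [403.9  -7.5]
 [397.1 103.8]] edges [108.3 128.5 112.5 130.2]  yaw01 -87.39 yaw12 -175.66
tubside mean [465.9   0.8  50. ]Traceback (most recent call last):
  File "<stdin>", line 11, in <module>
  File "<stdin>", line 6, in rep
IndexError: index 2 is out of bounds for axis 0 with size 2
```

Run:
```python
from h import *; import pickle
s,fs=pickle.load(open("f0.pkl","rb"))
i=fs["side"]["img"][:,:,::-1]; j=fs["top"]["img"][:,:,::-1]
a=cv2.resize(i[108:212,235:305],None,fx=5.5,fy=5.5,interpolation=cv2.INTER_CUBIC)
b=cv2.resize(j[170:245,325:415],None,fx=4.4,fy=4.4,interpolation=cv2.INTER_CUBIC)
o=np.zeros((max(a.shape[0],b.shape[0]),a.shape[1]+b.shape[1],3),'uint8');o[:a.shape[0],:a.shape[1]]=a;o[:b.shape[0],a.shape[1]:]=b
cv2.imwrite("pics/fil.png",o);print(a.shape,b.shape)
```

```text
(572, 385, 3) (330, 396, 3)
```

View pics/fil.png

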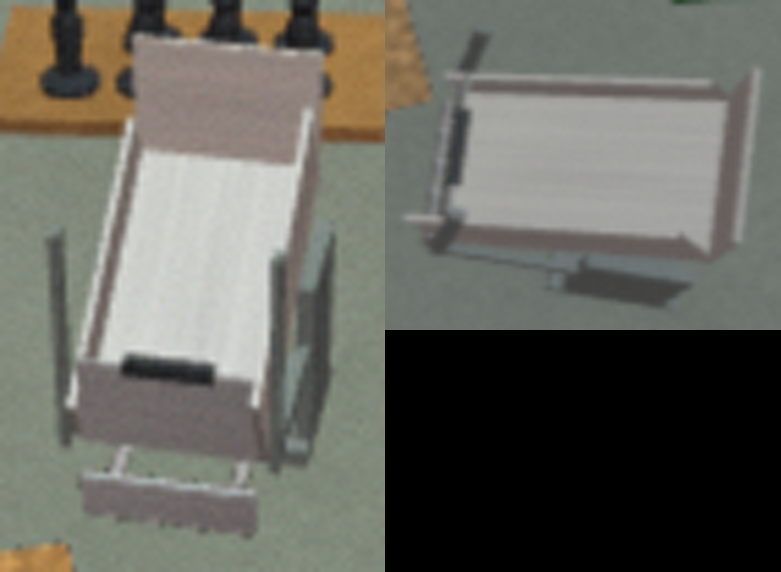

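Filler crop: the low loading wall is on the left in the side view (130,120)→(70,405), which is world +x. The gate is at the mouth with a slim post on the +x side at (55,330), and the trip bar is at (170,500). The linkage box is on the -x side.

Run:
```python
from h import *; import pickle
np.set_printoptions(suppress=True,precision=1)
s,fs=pickle.load(open("f0.pkl","rb")); t=fs["top"];d=fs["side"]
T=lambda u,v:(145+u/2.96-.3,140+v/2.96-.3); S=lambda u,v:(180+u/2.2-.2,110+v/2.2-.2)
T2=lambda u,v:(325+(u-385)/4.4-.4,170+v/4.4-.4); S2=lambda u,v:(235+u/5.5-.4,108+v/5.5-.4)
def rep(n,f,c,pts,zs):
    P=np.array([onz(f,*c(*p),z) for p,z in zip(pts,zs)]); print(n,"mean",P.mean(0),"edges",np.linalg.norm(np.roll(P,-1,0)-P,axis=1).round(),"yaws",[np.degrees(np.arctan2(*(P[k+1]-P[k])[1::-1])).round(1) for k in range(len(P)-1)]);print(P[:,:2].tolist().__repr__() if 0 else P[:,:2].round().astype(int).tolist())
rep("tubside",d,S,[(170,278),(272,277)],[50]*2)
rep("tubback",d,S,[(166,330),(273,335)],[65]*2)
rep("tubhandle side",d,S,[(206,309),(235,309)],[115]*2)
rep("scoop",t,T,[(211,115),(228,47),(311,65),(295,132)],[2]*4)
rep("scoopside",d,S,[(105,370),(80,428),(20,416)],[2]*3)
print("handle tri",tri(t,T(255,37),d,S(37,320)), tri(t,T(275,230),d,S(220,311)))
rep("mat",t,T,[(405,67),(530,35),(563,156),(438,186)],[4]*4)
rep("endwall top",t,T2,[(757,70),(738,240)],[228]*2)
rep("endwall side",d,S2,[(133,36),(322,52)],[228]*2)
rep("trip",d,S2,[(83,478),(257,492)],[50]*2)
rep("tripb",d,S2,[(83,512),(257,532)],[20]*2)
rep("floor top: up+x, up-x, mouth-x, mouth+x",t,T2,[(727,100),(712,255),(450,222),(467,95)],[155,155,73,73])
rep("floor side up+x,up-x",d,S2,[(143,150),(297,163)],[155]*2)
rep("loadwall top",t,T2,[(712,82),(447,76)],[186,101])
print(tri(t,T2(757,70),d,S2(133,36)),tri(t,T2(738,240),d,S2(322,52)))
rep("post base",d,S2,[(66,445)],[0]); print("post tip",tri(t,T2(487,35),d,S2(55,230)))
for u,v in [(179.6,220.5),(168.6,231.6),(191.4,229.1),(169.7,251.8),(193.4,250.1)]: print(onz(t,u,v,29)[:2])
rep("jar",t,lambda u,v:(u,v),[(278.4,113.8)],[75])
rep("figure",t,lambda u,v:(u,v),[(353,158)],[0])
```

```text
tubside mean [465.9   0.8  50. ] edges [128. 128.] yaws [np.float64(-176.2)]
[[530, 5], [402, -3]]
tubback mean [463.2 106.6  65. ] edges [125. 125.] yaws [np.float64(179.5)]
[[526, 106], [401, 107]]
tubhandle side mean [461.7 116.3 115. ] edges [33. 33.] yaws [np.float64(-176.9)]
[[478, 117], [445, 115]]
scoop mean [649.3 152.4   2. ] edges [77. 92. 76. 92.] yaws [np.float64(-11.1), np.float64(-101.7), np.float64(168.9)]
[[620, 205], [696, 190], [678, 100], [603, 114]]
scoopside mean [635.9 171.2   2. ] edges [ 88.  73. 116.] yaws [np.float64(78.7), np.float64(-10.2)]
[[600, 118], [618, 204], [690, 191]]
handle tri (array([667.6, 146.5, 119. ]), np.float64(7.29984407132588)) (array([469.2, 120.2, 118. ]), np.float64(14.469202703445792))
mat mean [629.5 -86.4   4. ] edges [139. 138. 136. 135.] yaws [np.float64(-74.2), np.float64(-165.1), np.float64(104.7)]
[[676, -1], [714, -135], [581, -170], [547, -39]]
endwall top mean [ 499.2 -341.4  228. ] edges [106. 106.] yaws [np.float64(172.1)]
[[552, -349], [447, -334]]
endwall side mean [ 495.7 -341.7  228. ] edges [107. 107.] yaws [np.flo
[... 455 characters left out ...]
floor side up+x,up-x mean [ 499.9 -341.6  155. ] edges [90. 90.] yaws [np.float64(173.8)]
[[545, -346], [455, -337]]
loadwall top mean [ 564.8 -251.7  143.5] edges [180. 180.] yaws [np.float64(82.1)]
[[554, -330], [576, -173]]
(array([ 550.2, -348.5,  228.2]), np.float64(2.879094570444396)) (array([ 444.5, -333.6,  229.4]), np.float64(3.96212561140936))
post base mean [ 588.1 -264.6   -0. ] edges [0.] yaws []
[[588, -265]]
post tip (array([ 577.1, -187.7,  204.8]), np.float64(0.01914358614509742))
[479.4 306.3]
[444.5 337.8]
[453.5 268.6]
[383.  330.5]
[389.5 258.9]
jar mean [811.    9.9  75. ] edges [0.] yaws []
[[811, 10]]
figure mean [ 695.3 -228.3    0. ] edges [0.] yaws []
[[695, -228]]
```

Poses (mm):

| Item | Position | Yaw | Note |
|---|---|---|---|
| Filler | (507.5, -262) | -7.5° | spacing of 171 matches the description |
| Bin | (493, 302) | +6.2° | |
| Scoop | (669, 148) | -11.2° | edges 77×92 match |
| Tub | (465, 52) | +3.7° | |
| Mat | (629.5, -86) | not needed | |

Moving above the scoop.

Call:
send_rows --moves '[[[0.0253, -0.0261, 0, 0, 0, -0.083, 1], [0.0253, -0.0261, 0, 0, 0, -0.083, 1], [0.0253, -0.0261, 0, 0, 0, -0.083, 1], [0.0253, -0.0261, 0, 0, 0, -0.083, 1], [0.0253, -0.0261, 0, 0, 0, -0.083, 1], [0.0253, -0.0261, 0, 0, 0, -0.083, 1], [0.0253, -0.0261, 0, 0, 0, -0.083, 1], [0.0253, -0.0261, 0, 0, 0, -0.083, 1]]]' --grip_force 60

```text
clock: 0.95
eef_pos: [467.6, 356.2, 248.1]
tcp_rot: [-3.141, 0.0, 2.037]
contact_force: [1.6, 0.2, 0.1]
opening: 1.0
grasp_force: 0.0
```

Call:
send_rows --moves '[[[0.0253, -0.0261, 0, 0, 0, -0.083, 1], [0.0253, -0.0261, 0, 0, 0, -0.083, 1], [0.0253, -0.0261, 0, 0, 0, -0.083, 1], [0.0253, -0.0261, 0, 0, 0, -0.083, 1], [0.0253, -0.0261, 0, 0, 0, -0.083, 1], [0.0253, -0.0261, 0, 0, 0, -0.083, 1], [0.0253, -0.0261, 0, 0, 0, -0.083, 1], [0.0253, -0.0261, 0, 0, 0, -0.083, 1], [0, 0, 0, 0, 0, 0, 1]]]'

```text
clock: 1.85
eef_pos: [671.6, 145.4, 247.7]
tcp_rot: [3.141, 0.001, 1.371]
contact_force: [-0.2, 0.2, 1.0]
opening: 1.006
grasp_force: 0.0
```

Run:
```python
from h import *; from rig import *
import pickle
s=sense(); f=grab_frame("wrist"); pickle.dump((s,f),open("w1.pkl","wb")); cv2.imwrite("pics/w1.png",f["img"][:,:,::-1]); print(s["eef_pos"],s["tcp_rot"],s["clock"],s["qpos"])
tool=(s["eef_pos"],s["tcp_rot"])
print(proj(f,[[669,148,115],[610,159.7,2]],tool))
```

```text
[671.62066315 145.36840351 247.73696355] [3.14053441e+00 9.09919940e-04 1.37124496e+00] 1.85 [ 2.11569078e-01  4.49300888e-01  1.48920506e+00 -1.34737174e-03
  1.20248058e+00  4.11604693e-01]
[[275.01264124 202.38140439]
 [224.54922654 176.06650672]]
```

View pics/w1.png

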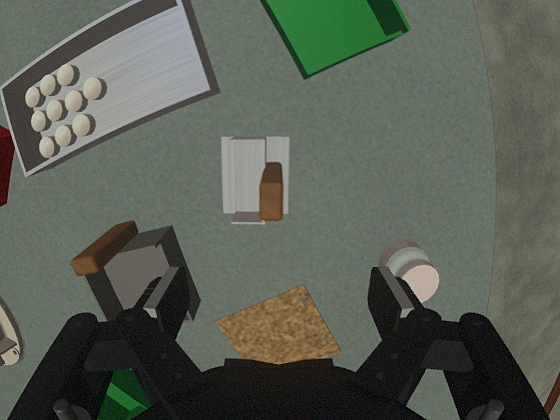

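The wrist view shows the scoop handle's top face at about (271.5,201), with its edges square to the image, so yaw is aligned. The lip is on the left, as expected.

Run:
```python
from h import *; import pickle
np.set_printoptions(suppress=True,precision=1)
s,f=pickle.load(open("w1.pkl","rb")); tool=(s["eef_pos"],s["tcp_rot"])
for p,z in [((271.5,201),115),((260.5,201),115),((282.5,201),115),((222.5,175),2),((289,175),2),((222,137),2),((222.5,213),2),((288.5,137),2)]: print(p,onz(f,*p,z,tool))
hsv=cv2.cvtColor(f["img"],cv2.COLOR_RGB2HSV); m=((hsv[...,0]<16)&(hsv[...,1]>90)&(hsv[...,2]>35)).astype('uint8'); m[:,:230]=0;m[:,320:]=0;m[240:]=0
ys,xs=np.nonzero(m); print(xs.min(),xs.max(),ys.min(),ys.max())
for y in range(160,224,6): r=xs[ys==y]; print(y,r.min(),r.max(), f["img"][y,int(r.mean())])
```

```text
(271.5, 201) [666.4 149.7 115. ]
(260.5, 201) [657.5 151.6 115. ]
(282.5, 201) [675.3 147.9 115. ]
(222.5, 175) [607.9 161.5   2. ]
(289, 175) [684.1 145.5   2. ]
(222, 137) [617.7 205.    2. ]
(222.5, 213) [596.5 116.    2. ]
(288.5, 137) [692.1 189.1   2. ]
260 281 163 220Traceback (most recent call last):
  File "<stdin>", line 7, in <module>
    return umr_minimum(a, axis, None, out, keepdims, initial, where)
ValueError: zero-size array to reduction operation minimum which has no identity
```

Call:
send_rows --moves '[[[-0.005, 0.004, -0.026, 0, 0, 0, 1], [0, 0, -0.026, 0, 0, 0, 1], [0, 0, -0.026, 0, 0, 0, 1], [0, 0, -0.026, 0, 0, 0, 1], [0, 0, -0.026, 0, 0, 0, 1], [0, 0, -0.025, 0, 0, 0, 1], [0, 0, 0, 0, 0, 0, 1]]]'

```text
clock: 2.6
eef_pos: [660.9, 153.1, 89.6]
tcp_rot: [-3.135, 0.003, 1.378]
contact_force: [-1.1, 0.9, -0.2]
opening: 1.001
grasp_force: 0.0
```

Call:
send_rows --moves '[[[0, 0, 0, 0, 0, 0, -1], [0, 0, 0, 0, 0, 0, -1], [0, 0, 0, 0, 0, 0, -1], [0, 0, 0, 0, 0, 0, -1], [0, 0, 0, 0, 0, 0, -1], [0, 0, 0, 0, 0, 0, -1], [0, 0, 0, 0, 0, 0, -1], [0, 0, 0, 0, 0, 0, -1]]]' --grip_force 80

```text
clock: 3.4
eef_pos: [664.9, 152.9, 94.5]
tcp_rot: [3.14, -0.001, 1.377]
contact_force: [0.5, -0.0, 4.7]
opening: 0.223
grasp_force: 79.2
```

Call:
send_rows --moves '[[[0, 0, 0.02, 0, 0, 0, -1], [0, 0, 0.035, 0, 0, 0, -1], [0, 0, 0.035, 0, 0, 0, -1], [-0.02, 0.03, 0, 0, 0, 0.06, -1], [-0.02, 0.03, 0, 0, 0, 0.06, -1], [-0.02, 0.03, 0, 0, 0, 0.06, -1], [-0.02, 0.03, 0, 0, 0, 0.06, -1], [-0.0065, 0.0386, 0, 0, 0, 0.062, -1], [0, 0, 0, 0, 0, 0, -1], [0, 0, 0, 0, 0, 0, -1]]]'

```text
clock: 4.4
eef_pos: [577.1, 311.9, 183.0]
tcp_rot: [-3.141, 0.0, 1.68]
contact_force: [-0.7, -0.8, -1.8]
opening: 0.226
grasp_force: 79.0
```

Run:
```python
from h import *; from rig import *
import pickle
s=sense(); f=grab_frame("wrist"); t=grab_frame("top"); d=grab_frame("side")
pickle.dump((s,f,t,d),open("w2.pkl","wb"))
print(s["eef_pos"],s["tcp_rot"],s["contact_force"],s["wrist_torque"])
o=np.zeros((420,800,3),'uint8'); o[:,:560]=f["img"]; c=cv2.resize(t["img"][140:280,140:260],None,fx=2,fy=2); o[:280,560:800]=c; o[280:,560:800]=cv2.resize(d["img"][230:370,150:390],(240,140))
cv2.imwrite("pics/w2.png",o[:,:,::-1])
```

```text
[577.12705768 311.91850168 182.98770101] [-3.14106938e+00  4.68178255e-04  1.68025655e+00] [-0.68642448 -0.76748943 -1.78933885] [-0.02395023 -0.08246454  0.02672898]
```

View pics/w2.png

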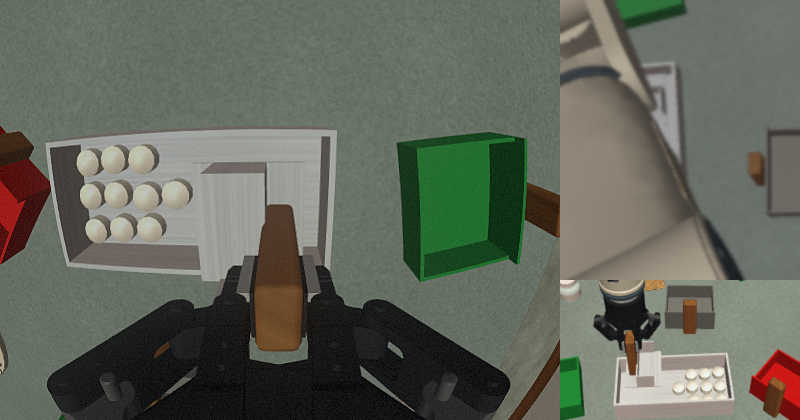

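The wrist view shows the scoop held over the empty half of the bin, with its lip at (200,170–280) and the chips clear to its left. The bin rim corners are at (49,143), (336,130), (328,270) and (66,266).

Run:
```python
from h import *; import pickle
np.set_printoptions(suppress=True,precision=1)
s,f,t,d=pickle.load(open("w2.pkl","rb")); tool=(s["eef_pos"],s["tcp_rot"])
P=np.array([onz(f,*p,59,tool) for p in [(48,144),(337,130),(69,266)]]); print("bin rim",P)
e=P[1]-P[0]; print("yaw",np.degrees(np.arctan2(e[1],e[0])),np.linalg.norm(e),np.linalg.norm(P[2]-P[0]))
e=P[0]-P[2];print("yaw",np.degrees(np.arctan2(-e[0],e[1])))
zt=s["eef_pos"][2]
c,si=np.cos(s["tcp_rot"][2]-np.pi/2),np.sin(s["tcp_rot"][2]-np.pi/2)
def loc(p,z):
    w=onz(f,*p,z,tool)-tool[0]; return np.array([w[0]*c+w[1]*si,-w[0]*si+w[1]*c])
print("lip corners", loc((199,171),zt-93),loc((204,281),zt-93)); print("heel right +y corner",loc((303,163),zt-93))
print("handle top near edge",loc((255,348),zt+23),loc((301,348),zt+23), "far base", loc((268,206),zt-93),loc((292,206),zt-93))
print(onz(t,281,204,0)[:2])
```

```text
bin rim [[359.6 350.6  59. ]
 [614.4 379.2  59. ]
 [372.3 228.4  59. ]]
yaw 6.402352769645515 256.4143012551065 122.91155538469872
yaw 5.908427998726566
lip corners [-55.8  36.6] [-59.  -50.1]
heel right +y corner [16.1 41.6]
handle top near edge [-10.2 -14.8] [  8.7 -14.8] far base [-7.9 11.1] [ 8.9 11.1]
[542.1  -2.3]
```

Call:
send_rows --moves '[[[0, 0.002, -0.025, 0, 0, 0, -1], [0, 0, -0.025, 0, 0, 0, -1], [0, 0, -0.025, 0, 0, 0, -1], [0, 0, -0.005, 0, 0, 0, -1], [0, 0, -0.003, 0, 0, 0, -1], [0, 0, 0, 0, 0, 0, -1]]]'

```text
clock: 5.15
eef_pos: [578.4, 313.1, 101.0]
tcp_rot: [3.141, -0.0, 1.678]
contact_force: [-0.9, 0.1, -1.4]
opening: 0.224
grasp_force: 78.9
```

Call:
send_rows --moves '[[[0, 0, -0.001, 0, 0, 0, -1], [0, 0, 0, 0, 0, 0, -1]]]'

```text
clock: 5.35
eef_pos: [578.3, 313.5, 100.3]
tcp_rot: [3.14, -0.001, 1.679]
contact_force: [0.4, -0.1, -2.7]
opening: 0.22
grasp_force: 78.9
```

Call:
send_rows --moves '[[[0, 0, -0.001, 0, 0, 0, -1], [0, 0, 0, 0, 0, 0, -1]]]'

```text
clock: 5.55
eef_pos: [578.3, 313.7, 99.6]
tcp_rot: [3.14, -0.0, 1.679]
contact_force: [-1.0, -0.4, 3.9]
opening: 0.222
grasp_force: 80.0
```

Call:
send_rows --moves '[[[-0.00895, -0.001, 0, 0, 0, 0, -1], [-0.00895, -0.001, 0, 0, 0, 0, -1], [-0.00895, -0.001, 0, 0, 0, 0, -1], [-0.00895, -0.001, 0, 0, 0, 0, -1], [-0.00895, -0.001, 0, 0, 0, 0, -1], [-0.00895, -0.001, 0, 0, 0, 0, -1], [-0.00895, -0.001, 0, 0, 0, 0, -1], [-0.00895, -0.001, 0, 0, 0, 0, -1]]]'

```text
clock: 6.35
eef_pos: [506.6, 305.9, 99.6]
tcp_rot: [3.138, -0.001, 1.679]
contact_force: [2.0, 0.5, 6.6]
opening: 0.224
grasp_force: 80.3
```

Call:
send_rows --moves '[[[-0.006, -0.0007, 0, 0, 0, 0, -1], [-0.006, -0.0007, 0, 0, 0, 0, -1], [0, 0, 0, 0, 0, 0, -1]]]'

```text
clock: 6.65
eef_pos: [493.9, 304.4, 99.5]
tcp_rot: [3.14, -0.001, 1.679]
contact_force: [-1.3, 0.8, 8.2]
opening: 0.224
grasp_force: 80.4
```

Call:
send_rows --moves '[[[-0.005, -0.0005, 0, 0, 0, 0, -1], [-0.005, -0.0005, 0, 0, 0, 0, -1], [0, 0, 0, 0, 0, 0, -1]]]'

```text
clock: 6.95
eef_pos: [484.1, 303.4, 99.5]
tcp_rot: [3.14, -0.001, 1.679]
contact_force: [0.3, 1.3, 8.2]
opening: 0.223
grasp_force: 80.5
```

Run:
```python
from h import *; from rig import *
import pickle
s=sense(); f=grab_frame("wrist"); d=grab_frame("side")
print(s["eef_pos"],s["tcp_rot"],s["contact_force"],s["wrist_torque"])
o=np.zeros((420,800,3),'uint8'); o[:,:560]=f["img"]; o[280:,560:800]=cv2.resize(d["img"][280:380,190:350],(240,140))
cv2.imwrite("pics/w3.png",o[:,:,::-1])
```

```text
[484.07883108 303.43518714  99.50847348] [ 3.13960744e+00 -1.00679270e-03  1.67919074e+00] [0.34303869 1.26483829 8.23424575] [-0.34399659  0.3046133   0.0324403 ]
```

View pics/w3.png

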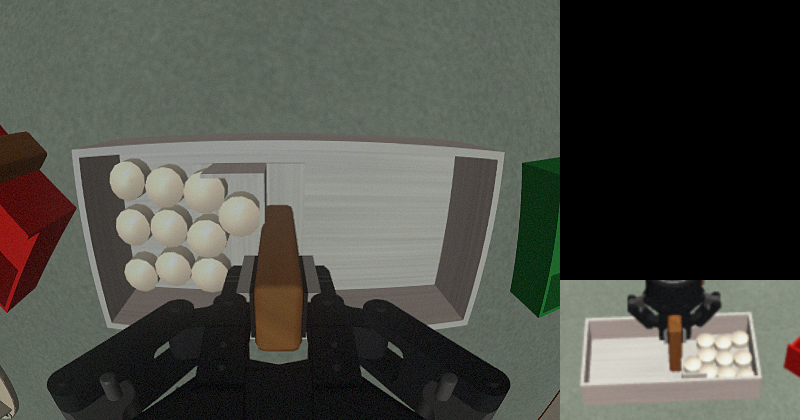

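The wrist view shows four chips at the pan, three at u≈205 over the lip and one at (239,215) near the back wall. I keep pushing while the force stays low.

Call:
send_rows --moves '[[[-0.005, -0.0005, 0, 0, 0, 0, -1], [-0.005, -0.0005, 0, 0, 0, 0, -1], [0, 0, 0, 0, 0, 0, -1]]]'

```text
clock: 7.35
eef_pos: [475.9, 303.0, 99.8]
tcp_rot: [3.136, -0.002, 1.679]
contact_force: [2.1, 1.1, 4.0]
opening: 0.225
grasp_force: 80.4
```

Call:
send_rows --moves '[[[-0.005, -0.0005, 0, 0, 0, 0, -1], [0, 0, 0, 0, 0, 0, -1]]]'

```text
clock: 7.55
eef_pos: [469.4, 302.0, 99.4]
tcp_rot: [3.139, -0.001, 1.679]
contact_force: [2.1, 1.0, 6.9]
opening: 0.224
grasp_force: 80.7
```

Call:
send_rows --moves '[[[-0.004, -0.0005, 0, 0, 0, 0, -1], [0, 0, 0, 0, 0, 0, -1]]]'

```text
clock: 7.75
eef_pos: [466.7, 301.8, 99.7]
tcp_rot: [3.137, -0.002, 1.679]
contact_force: [6.2, -1.0, 4.5]
opening: 0.222
grasp_force: 80.5
```

Call:
send_rows --moves '[[[-0.004, -0.0005, 0, 0, 0, 0, -1], [0, 0, 0, 0, 0, 0, -1]]]'

```text
clock: 7.95
eef_pos: [465.2, 302.0, 100.3]
tcp_rot: [3.131, -0.003, 1.679]
contact_force: [13.3, -1.4, 2.4]
opening: 0.225
grasp_force: 80.4
```

Run:
```python
from h import *; from rig import *
s=sense(); f=grab_frame("wrist"); tool=(s["eef_pos"],s["tcp_rot"])
print(s["eef_pos"],s["contact_force"],s["wrist_torque"])
# chip detection in tool-aligned scoop frame
h=cv2.cvtColor(f["img"],cv2.COLOR_RGB2HSV); b=f["img"].astype(int)
m=((b[...,0]-b[...,2]>18)&(h[...,2]>140)&(h[...,1]<90)).astype('uint8'); m=cv2.erode(m,np.ones((7,7)))
k,l,st,c=cv2.connectedComponentsWithStats(m)
for j in range(1,k):
    if st[j,4]>40:
        w=onz(f,*c[j],29,tool); r=w-np.array([493,302,0]); a=np.radians(6.2); print(c[j].round(),st[j,4],"bin",round(r[0]*np.cos(a)+r[1]*np.sin(a)),round(-r[0]*np.sin(a)+r[1]*np.cos(a)))
a=np.radians(6.2); r=tool[0]-np.array([493,302,0]); print("tcp bin",r[0]*np.cos(a)+r[1]*np.sin(a))
```

```text
[465.15736528 301.9533859  100.33807187] [13.25986528 -1.41624439  2.41556909] [-0.1805098  -2.86828882 -0.4149153 ]
[176. 173.] 485 bin -92 43
[233. 198.] 324 bin -56 26
[197. 216.] 261 bin -81 14
[162. 218.] 183 bin -105 13
[246. 238.] 270 bin -49 -1
[211. 252.] 175 bin -73 -11
[179. 256.] 157 bin -96 -15
[207. 286.] 169 bin -78 -38
[172. 288.] 110 bin -105 -41
[  7. 393.] 51 bin -392 -238
tcp bin -27.684816436370745
```

Call:
send_rows --moves '[[[0.0082, 0.0009, 0.001, -0.0108, 0.0994, 0, -1], [0.0082, 0.0009, 0.001, -0.0108, 0.0994, 0, -1], [0.0082, 0.0009, 0.001, -0.0108, 0.0994, 0, -1], [0.0082, 0.0009, 0.001, -0.0108, 0.0994, 0, -1], [0, 0, 0.002, 0, 0, 0, -1], [0, 0, 0.01, 0, 0, 0, -1], [0, 0, 0.025, 0, 0, 0, -1], [0, 0, 0.035, 0, 0, 0, -1], [0, 0, 0.03, 0, 0, 0, -1], [0, 0, 0, 0, 0, 0, -1]]]'

```text
clock: 9.0
eef_pos: [494.3, 305.1, 209.2]
tcp_rot: [-2.75, -0.003, 1.68]
contact_force: [0.7, 1.5, -4.7]
opening: 0.225
grasp_force: 80.0
```

Run:
```python
from h import *; from rig import *
import pickle
s=sense(); f=grab_frame("wrist"); d=grab_frame("side")
print(s["eef_pos"],s["tcp_rot"],s["contact_force"],s["wrist_torque"])
o=np.zeros((420,800,3),'uint8'); o[:,:560]=f["img"]; o[180:,560:800]=cv2.resize(d["img"][200:380,190:370],(240,240))
cv2.imwrite("pics/w4.png",o[:,:,::-1])
```

```text
[494.29569023 305.10944573 209.20854801] [-2.74961814e+00 -2.54430201e-03  1.67954096e+00] [ 0.69143678  1.51282177 -4.68857223] [ 0.21741388 -0.79870663 -0.03525126]
```

View pics/w4.png

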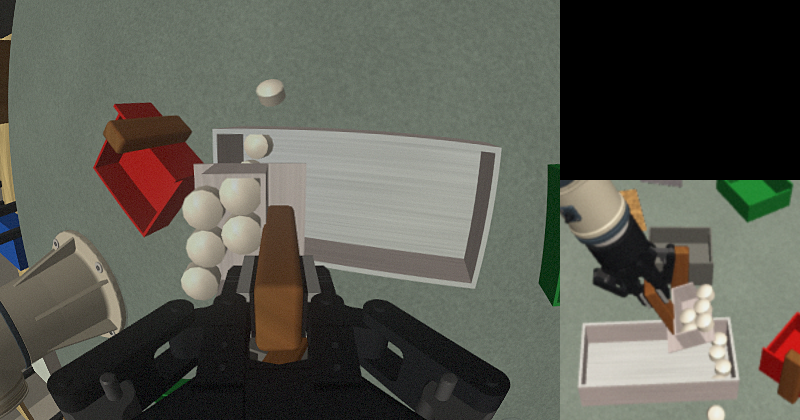

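The wrist view shows 5–6 chips in the raised pan, 3–4 left in the bin, and one chip spilled on the bench at pixel (270,93), beyond the bin. I carry this load to the filler with the lip up.

Call:
send_rows --moves '[[[0.003, -0.012, 0.02, 0, 0, -0.014, -1], [0.006, -0.025, 0.02, 0, 0, -0.014, -1], [0.007, -0.035, 0.017, 0, 0, -0.014, -1], [0.0075, -0.036, 0, 0, 0, -0.014, -1], [0.0075, -0.036, 0, 0, 0, -0.014, -1], [0.0075, -0.036, 0, 0, 0, -0.014, -1], [0.0075, -0.036, 0, 0, 0, -0.014, -1], [0.0075, -0.036, 0, 0, 0, -0.014, -1], [0.0075, -0.036, 0, 0, 0, -0.014, -1], [0.0075, -0.036, 0, 0, 0, -0.014, -1]]]'

```text
clock: 10.1
eef_pos: [561.2, -21.1, 259.5]
tcp_rot: [-2.74, 0.0, 1.539]
contact_force: [0.5, 0.7, -4.5]
opening: 0.227
grasp_force: 80.1
```

Call:
send_rows --moves '[[[0.0075, -0.036, 0, 0, 0, -0.0125, -1], [0.0075, -0.036, 0, 0, 0, -0.0125, -1], [0.0075, -0.036, 0, 0, 0, -0.0125, -1], [0.0075, -0.036, 0, 0, 0, -0.0125, -1], [0.0075, -0.036, 0, 0, 0, -0.0125, -1], [0.006, -0.035, 0, 0, 0, -0.0125, -1], [0.004, -0.025, 0, 0, 0, -0.0125, -1], [0.003, -0.018, 0, 0, 0, -0.0125, -1], [0, 0, 0, 0, 0, 0, -1], [0, 0, 0, 0, 0, 0, -1]]]'

```text
clock: 11.1
eef_pos: [612.4, -277.2, 260.2]
tcp_rot: [-2.74, -0.001, 1.439]
contact_force: [-0.2, -0.5, -4.0]
opening: 0.224
grasp_force: 80.1
```

Run:
```python
from h import *; from rig import *
s=sense(); f=grab_frame("wrist"); d=grab_frame("top"); e=grab_frame("side")
print(s["eef_pos"],s["tcp_rot"],s["contact_force"],s["wrist_torque"],s["qpos"])
o=np.zeros((420,800,3),'uint8'); o[:,:400]=f["img"][:,80:480]; o[:280,400:800]=cv2.resize(d["img"][150:290,280:480],(400,280));o[280:,400:600]=cv2.resize(e["img"][90:230,190:390],(200,140))
o[280:,600:800]=cv2.resize(e["img"][280:420,190:390],(200,140))
cv2.imwrite("pics/w5.png",o[:,:,::-1])
```

```text
[ 612.39679843 -277.20662622  260.2399811 ] [-2.74014819e+00 -6.45440998e-04  1.43888837e+00] [-0.22326432 -0.50195976 -3.98241544] [-0.02652337 -0.66900989 -0.00885245] [-0.38090332  0.63241114  1.21699481 -0.09646206  1.68210723 -0.24090514]
```

View pics/w5.png

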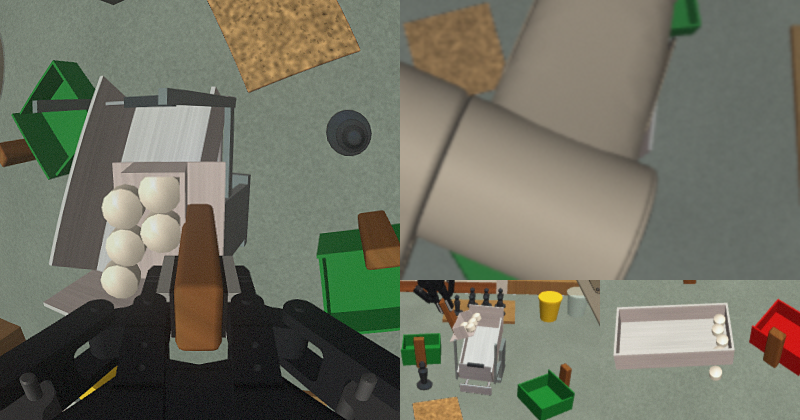

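Six chips are in the pan over the trough, three remain in the bin, and one lies on the bench outside it. Tipping about the lip.

Call:
send_rows --moves '[[[-0.0072, 0.0009, 0.0062, -0.013, -0.0991, 0, -1], [-0.0072, 0.0009, 0.0062, -0.013, -0.0991, 0, -1], [-0.0087, 0.0011, 0.0049, -0.013, -0.0991, 0, -1], [-0.0087, 0.0011, 0.0049, -0.013, -0.0991, 0, -1], [-0.0099, 0.0013, 0.004, -0.013, -0.0991, 0, -1], [-0.0099, 0.0013, 0.004, -0.013, -0.0991, 0, -1], [-0.0107, 0.0014, 0, -0.013, -0.0991, 0, -1], [-0.0107, 0.0014, 0, -0.013, -0.0991, 0, -1], [0, 0, 0, 0, 0, 0, -1], [0, 0, 0, 0, 0, 0, -1]]]'

```text
clock: 12.25
eef_pos: [539.4, -267.9, 292.0]
tcp_rot: [2.743, -0.001, 1.439]
contact_force: [-0.5, -0.3, -2.5]
opening: 0.222
grasp_force: 80.6
```

Call:
send_rows --moves '[[[-0.0111, 0.0015, -0.0027, -0.013, -0.0991, 0, -1], [-0.0111, 0.0015, -0.0027, -0.013, -0.0991, 0, -1], [-0.011, 0.0014, -0.005, -0.013, -0.0991, 0, -1], [-0.011, 0.0014, -0.005, -0.013, -0.0991, 0, -1], [0, 0, 0, 0, 0, 0, -1], [0, 0, 0, 0, 0, 0, -1], [0, 0, 0, 0, 0, 0, -1]]]'

```text
clock: 12.95
eef_pos: [506.4, -260.7, 280.2]
tcp_rot: [2.408, -0.01, 1.451]
contact_force: [0.9, 0.2, -2.9]
opening: 0.223
grasp_force: 80.7
```

```bash
cat > shot.py <<'E'
from h import *; from rig import *
import sys,pickle
s=sense(); f=grab_frame("wrist"); d=grab_frame("top"); e=grab_frame("side")
pickle.dump((s,f,d,e),open(sys.argv[1]+".pkl","wb"))
np.set_printoptions(suppress=True,precision=3)
print(s["clock"],s["eef_pos"],s["tcp_rot"],s["contact_force"],s["wrist_torque"])
o=np.zeros((560,800,3),'uint8'); o[:420,:400]=f["img"][:,80:480]; o[:280,400:800]=cv2.resize(d["img"][150:290,280:480],(400,280));o[280:,400:600]=cv2.resize(e["img"][90:230,220:320],(200,280))
o[280:,600:800]=cv2.resize(e["img"][280:420,190:350],(200,280))
cv2.imwrite("pics/"+sys.argv[1]+".png",o[:,:,::-1])
E
python3 shot.py w6
```

```text
12.95 [ 506.443 -260.735  280.196] [ 2.408 -0.01   1.451] [ 0.909  0.157 -2.905] [0.14  0.621 0.001]
```

View pics/w6.png

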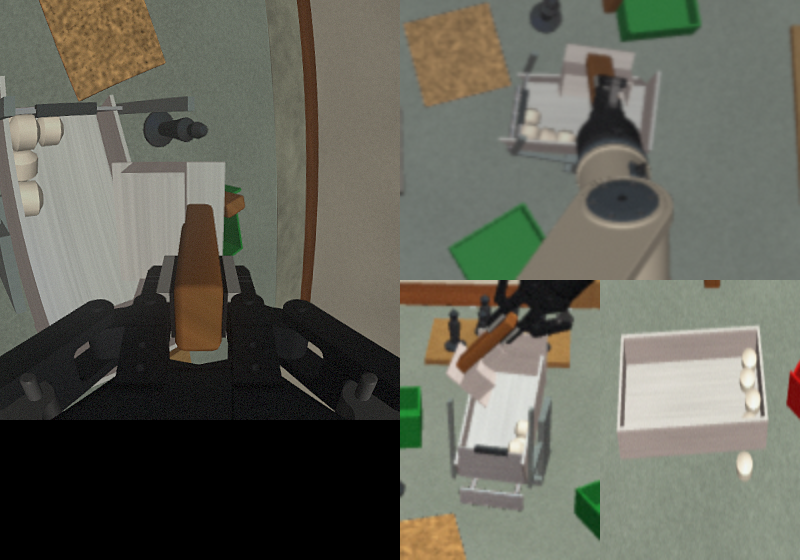

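The wrist view shows the pan empty and the chips gathered at the gate corner of the trough, some outside the crop. I bring the scoop back level and count the trough chips once the arm is clear.

Call:
send_rows --moves '[[[0, 0, 0.02, 0, 0, 0, -1], [0.0105, -0.0014, 0.006, 0.013, 0.0991, 0, -1], [0.0105, -0.0014, 0.006, 0.013, 0.0991, 0, -1], [0.0105, -0.0014, 0.004, 0.013, 0.0991, 0, -1], [0.0105, -0.0014, 0.004, 0.013, 0.0991, 0, -1], [0.0105, -0.0014, 0, 0.013, 0.0991, 0, -1], [0.0105, -0.0014, 0, 0.013, 0.0991, 0, -1], [0.0105, -0.0014, 0, 0.013, 0.0991, 0, -1], [0.0105, -0.0014, 0, 0.013, 0.0991, 0, -1], [0, 0.01, 0, 0, 0, 0, -1]]]'

```text
clock: 14.1
eef_pos: [589.5, -260.2, 315.8]
tcp_rot: [-3.106, -0.02, 1.441]
contact_force: [1.1, -0.5, -3.6]
opening: 0.226
grasp_force: 81.1
```

Call:
send_rows --moves '[[[-0.002, 0.04, 0, 0, 0, 0.017, -1], [-0.004, 0.04, 0, 0, 0, 0.017, -1], [-0.004, 0.04, 0, 0, 0, 0.017, -1], [-0.006, 0.04, 0, 0, 0, 0.017, -1], [-0.006, 0.04, 0, 0, 0, 0.017, -1], [-0.006, 0.04, 0, 0, 0, 0.017, -1], [-0.006, 0.04, 0, 0, 0, 0.017, -1], [-0.006, 0.04, 0, 0, 0, 0.017, -1], [-0.006, 0.04, 0, 0, 0, 0.017, -1], [-0.006, 0.04, 0, 0, 0, 0.017, -1]]]'

```text
clock: 15.1
eef_pos: [533.8, 142.3, 317.6]
tcp_rot: [-3.111, -0.021, 1.612]
contact_force: [1.0, 0.1, -2.4]
opening: 0.221
grasp_force: 81.2
```

Call:
send_rows --moves '[[[-0.006, 0.04, 0, 0, 0, 0.017, -1], [-0.006, 0.04, 0, 0, 0, 0.017, -1], [-0.006, 0.04, 0, 0, 0, 0.017, -1], [-0.004, 0.04, -0.02, 0, 0, 0.017, -1], [0, 0, -0.03, 0, 0, 0, -1], [0, 0, -0.03, 0, 0, 0, -1], [0, 0, 0, 0, 0, 0, -1], [0, 0, 0, 0, 0, 0, -1], [0, 0, 0, 0, 0, 0, -1]]]'

```text
clock: 16.0
eef_pos: [513.4, 301.0, 239.2]
tcp_rot: [-3.112, -0.023, 1.679]
contact_force: [0.3, 0.9, -2.7]
opening: 0.225
grasp_force: 81.0
```

```bash
python3 shot.py w7
python3 - <<'E'
from h import *; import pickle
s,f,d,e=pickle.load(open("w7.pkl","rb"))
o=np.zeros((560,800,3),'uint8')
o[:420,:560]=f["img"]; o[:240,560:]=cv2.resize(d["img"][175:245,330:415],(240,240)); o[240:480,560:]=cv2.resize(e["img"][108:212,235:305],(240,240))
o[420:,:200]=cv2.resize(e["img"][280:420,190:350],(200,140))
cv2.imwrite("pics/w7b.png",o[:,:,::-1])
E
```

```text
16.0 [513.414 300.957 239.182] [-3.112 -0.023  1.679] [ 0.264  0.915 -2.665] [-0.007 -0.064  0.003]
```

View pics/w7b.png

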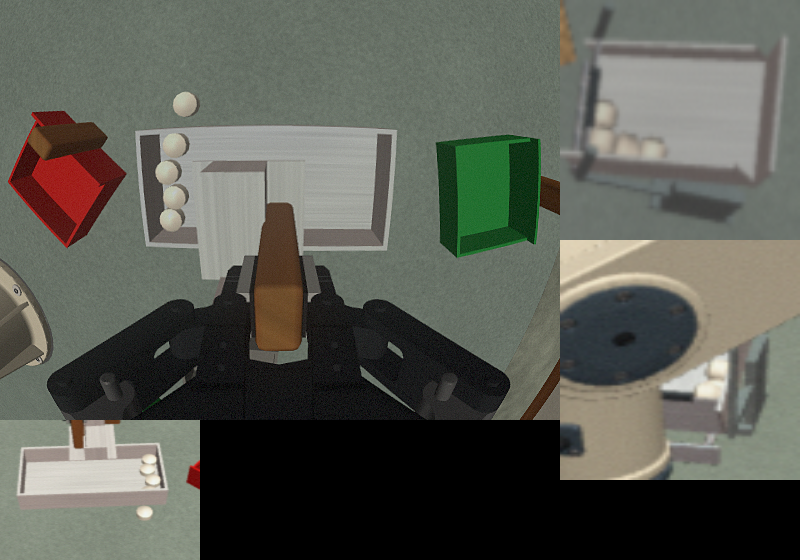

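The wrist view shows four chips left in a zigzag row at the bin's -x wall, at (175,145), (167,172), (175,197) and (171,220). The spilled chip is at (185,104), and five are in the trough.

Run:
```python
from h import *; import pickle
s,f,d,e=pickle.load(open("w7.pkl","rb")); tool=(s["eef_pos"],s["tcp_rot"]); a=np.radians(6.2)
for p,z in [((175,145),25),((167,172),25),((175,197),25),((171,220),25),((185,104),20),((136,131),59),((397,131),59),((148,247),59),((388,250),59),((199,166),145),((204,279),145)]:
    w=onz(f,*p,z,tool); r=w-np.array([493,302,0]); print(p,w[:2].round(1),"bin",round(r[0]*np.cos(a)+r[1]*np.sin(a),1),round(-r[0]*np.sin(a)+r[1]*np.cos(a),1))
r=tool[0]-np.array([493,302,0]);print("tcp",r[0]*np.cos(a)+r[1]*np.sin(a),-r[0]*np.sin(a)+r[1]*np.cos(a))
hh=cv2.cvtColor(e["img"],cv2.COLOR_RGB2HSV)
m=((e["img"].astype(int)[...,0]>170)).astype('uint8'); m[:330]=0
k,l,st,c=cv2.connectedComponentsWithStats(m)
for j in range(1,k):
    if st[j,4]>15: print(c[j],st[j,4],onz(e,*c[j],14)[:2])
```

```text
(175, 145) [389.1 336. ] bin -99.6 45.1
(167, 172) [381.  305.2] bin -111.0 15.2
(175, 197) [391.6 277.4] bin -103.5 -13.5
(171, 220) [387.  249.3] bin -111.0 -40.9
(185, 104) [395.6 381.5] bin -88.2 89.6
(136, 131) [357.  351.6] bin -129.9 64.0
(397, 131) [614.6 378. ] bin 129.1 62.4
(148, 247) [371.5 227. ] bin -128.8 -61.5
(388, 250) [628.9 255.4] bin 130.0 -61.0
(199, 166) [450. 336.] bin -39.1 38.4
(204, 279) [456.9 247.4] bin -41.8 -50.4
tcp 20.18153353599531 -3.2413994664162136
[260.78387716 341.41497121] 2605 [496.75192818 310.80208115]
[354.13157895 331.68421053] 38 [280.6265593  272.59115383]
[390.44255875 342.11879896] 766 [199.91423179 295.7001314 ]
[305.38129496 372.01438849] 139 [394.12100181 380.58404555]
```

Call:
send_rows --moves '[[[-0.0014, 0.0131, -0.02, -0.0197, -0.0319, 0, -1], [0, 0, -0.03, 0, 0, 0, -1], [0, 0, -0.03, 0, 0, 0, -1], [0, 0, -0.03, 0, 0, 0, -1], [0, 0, -0.015, 0, 0, 0, -1], [0, 0, -0.01, 0, 0, 0, -1], [0, 0, 0, 0, 0, 0, -1], [0, 0, 0, 0, 0, 0, -1]]]'

```text
clock: 16.95
eef_pos: [511.9, 314.2, 103.3]
tcp_rot: [-3.14, 0.001, 1.68]
contact_force: [-0.8, -1.0, -2.1]
opening: 0.22
grasp_force: 81.1
```

Call:
send_rows --moves '[[[0, 0, -0.003, 0, 0, 0, -1], [0, 0, -0.001, 0, 0, 0, -1], [0, 0, 0, 0, 0, 0, -1]]]'

```text
clock: 17.25
eef_pos: [512.0, 314.4, 99.9]
tcp_rot: [-3.141, 0.001, 1.68]
contact_force: [-1.3, -0.8, 6.5]
opening: 0.226
grasp_force: 82.4
```

Call:
send_rows --moves '[[[0, 0, -0.0008, 0, 0, 0, -1], [0, 0, 0, 0, 0, 0, -1]]]'

```text
clock: 17.45
eef_pos: [512.3, 314.8, 99.6]
tcp_rot: [3.142, -0.0, 1.68]
contact_force: [-2.0, 0.9, 10.5]
opening: 0.223
grasp_force: 83.0
```

Call:
send_rows --moves '[[[-0.007, -0.0008, 0, 0, 0, 0, -1], [-0.008, -0.0009, 0, 0, 0, 0, -1], [-0.008, -0.0009, 0, 0, 0, 0, -1], [-0.008, -0.0009, 0, 0, 0, 0, -1], [-0.008, -0.0009, 0, 0, 0, 0, -1], [-0.006, -0.0007, 0, 0, 0, 0, -1], [0, 0, 0, 0, 0, 0, -1]]]'

```text
clock: 18.15
eef_pos: [467.0, 309.6, 99.5]
tcp_rot: [3.141, -0.0, 1.68]
contact_force: [-2.4, 0.7, 10.7]
opening: 0.221
grasp_force: 82.8
```

Call:
send_rows --moves '[[[-0.005, -0.0005, 0, 0, 0, 0, -1], [-0.005, -0.0005, 0, 0, 0, 0, -1], [0, 0, 0, 0, 0, 0, -1]]]'

```text
clock: 18.45
eef_pos: [457.4, 308.8, 99.6]
tcp_rot: [3.141, -0.0, 1.68]
contact_force: [-0.3, 1.1, 10.7]
opening: 0.225
grasp_force: 82.8
```

Call:
send_rows --moves '[[[-0.005, -0.0005, 0, 0, 0, 0, -1], [-0.005, -0.0005, 0, 0, 0, 0, -1], [0, 0, 0, 0, 0, 0, -1]]]'

```text
clock: 18.75
eef_pos: [447.8, 308.0, 99.6]
tcp_rot: [3.14, -0.001, 1.68]
contact_force: [0.1, 0.7, 8.9]
opening: 0.226
grasp_force: 82.7
```

Call:
send_rows --moves '[[[-0.005, -0.0005, 0, 0, 0, 0, -1], [0, 0, 0, 0, 0, 0, -1]]]'

```text
clock: 18.95
eef_pos: [442.8, 307.5, 99.6]
tcp_rot: [3.14, -0.001, 1.68]
contact_force: [0.5, 1.0, 9.3]
opening: 0.221
grasp_force: 82.8
```

Call:
send_rows --moves '[[[-0.005, -0.0005, 0, 0, 0, 0, -1], [0, 0, 0, 0, 0, 0, -1]]]'

```text
clock: 19.15
eef_pos: [438.4, 307.1, 99.7]
tcp_rot: [3.139, -0.001, 1.681]
contact_force: [3.8, 0.4, 7.1]
opening: 0.221
grasp_force: 82.5
```

```bash
cat > chips.py <<'E'
from h import *; from rig import *
import sys
s=sense(); f=grab_frame("wrist"); tool=(s["eef_pos"],s["tcp_rot"]); a=np.radians(6.2)
cv2.imwrite("pics/last.png",f["img"][:,:,::-1])
print(s["eef_pos"].round(1),s["contact_force"].round(1),s["wrist_torque"].round(2))
b=f["img"].astype(int); m=((b[...,0]-b[...,2]>18)&(b[...,0]>140)&(b[...,0]-b[...,2]<75)).astype('uint8'); m=cv2.erode(m,np.ones((7,7)))
k,l,st,c=cv2.connectedComponentsWithStats(m)
def B(w): r=w-np.array([493,302,0]); return round(r[0]*np.cos(a)+r[1]*np.sin(a)),round(-r[0]*np.sin(a)+r[1]*np.cos(a))
for j in range(1,k):
    if st[j,4]>40: print(c[j].round(),st[j,4],"bin",B(onz(f,*c[j],25,tool)))
print("tcp",B(tool[0]))
E
python3 chips.py
```

```text
[438.4 307.1  99.7] [3.8 0.4 7.1] [-0.37 -0.34  0.12]
[226. 113.] 447 bin (-86, 87)
[191. 188.] 239 bin (-111, 40)
[197. 231.] 261 bin (-109, 11)
[200. 268.] 199 bin (-109, -18)
[205. 299.] 67 bin (-108, -43)
[ 21. 399.] 82 bin (-400, -241)
tcp (-54, 11)
```

Call:
send_rows --moves '[[[-0.004, -0.0004, 0, 0, 0, 0, -1], [0, 0, 0, 0, 0, 0, -1]]]'

```text
clock: 19.4
eef_pos: [436.7, 307.8, 100.2]
tcp_rot: [3.134, -0.003, 1.682]
contact_force: [9.8, 1.0, 2.8]
opening: 0.224
grasp_force: 82.1
```

Call:
send_rows --moves '[[[-0.004, -0.0004, 0, 0, 0, 0, -1], [0, 0, 0, 0, 0, 0, -1]]]'

```text
clock: 19.6
eef_pos: [435.2, 308.6, 101.0]
tcp_rot: [3.128, -0.005, 1.683]
contact_force: [16.6, 3.4, 1.6]
opening: 0.225
grasp_force: 82.2
```

```bash
python3 chips.py
```

```text
[435.2 308.6 101. ] [16.6  3.4  1.6] [ 0.54 -3.63  0.7 ]
[230. 116.] 402 bin (-86, 87)
[196. 192.] 258 bin (-110, 39)
[200. 232.] 259 bin (-110, 11)
[204. 269.] 190 bin (-109, -17)
[ 21. 400.] 95 bin (-401, -239)
tcp (-57, 13)
```

Call:
send_rows --moves '[[[0.0085, 0.0009, 0.001, -0.0108, 0.0994, 0, -1], [0.0082, 0.0009, 0.001, -0.0108, 0.0994, 0, -1], [0.0082, 0.0009, 0.001, -0.0108, 0.0994, 0, -1], [0.0082, 0.0009, 0.001, -0.0108, 0.0994, 0, -1], [0, 0, 0.002, 0, 0, 0, -1], [0, 0, 0.006, 0, 0, 0, -1], [0.004, 0, 0.01, 0, 0, 0, -1], [0, 0, 0.03, 0, 0, 0, -1], [0, 0, 0.03, 0, 0, 0, -1], [0, 0, 0, 0, 0, 0, -1]]]'

```text
clock: 20.65
eef_pos: [466.3, 309.4, 183.6]
tcp_rot: [-2.745, -0.001, 1.681]
contact_force: [1.0, -0.0, -3.3]
opening: 0.23
grasp_force: 81.0
```

```bash
python3 shot.py w8
python3 - <<'E'
from h import *; import pickle
s,f,d,e=pickle.load(open("w8.pkl","rb"))
o=np.zeros((420,800,3),'uint8')
o[:420,:500]=f["img"][:,:500]; o[:420,500:]=cv2.resize(e["img"][270:410,230:330],(300,420))
cv2.imwrite("pics/w8b.png",o[:,:,::-1])
E
```

```text
20.65 [466.349 309.417 183.556] [-2.745 -0.001  1.681] [ 0.95  -0.015 -3.331] [ 0.058 -0.516  0.013]
```

View pics/w8b.png

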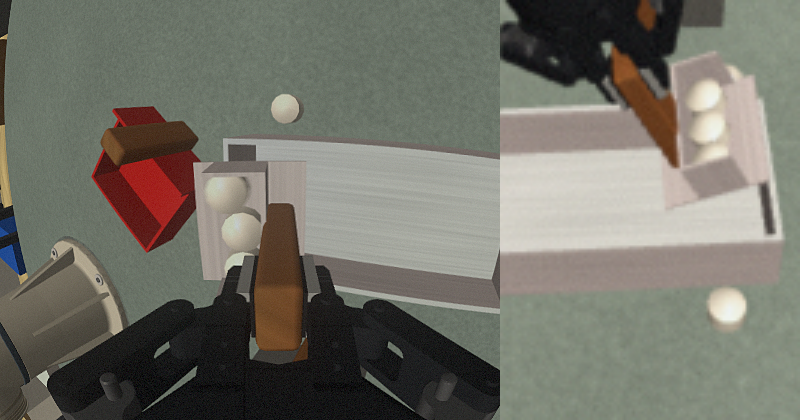

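Three chips are in the pan; one stays in the bin behind it, and the spilled one is at (285,108). Carrying to the filler again.

Call:
send_rows --moves '[[[0.003, -0.01, 0.03, 0, 0, -0.014, -1], [0.007, -0.025, 0.03, 0, 0, -0.014, -1], [0.009, -0.035, 0.017, 0, 0, -0.014, -1], [0.0092, -0.036, 0, 0, 0, -0.014, -1], [0.0092, -0.036, 0, 0, 0, -0.014, -1], [0.0092, -0.036, 0, 0, 0, -0.014, -1], [0.0092, -0.036, 0, 0, 0, -0.014, -1], [0.0092, -0.036, 0, 0, 0, -0.014, -1], [0.0092, -0.036, 0, 0, 0, -0.014, -1], [0.0092, -0.036, 0, 0, 0, -0.014, -1]]]'

```text
clock: 21.8
eef_pos: [547.9, -14.9, 254.7]
tcp_rot: [-2.736, 0.001, 1.54]
contact_force: [0.5, 1.3, -2.2]
opening: 0.223
grasp_force: 81.0
```

Call:
send_rows --moves '[[[0.0092, -0.036, 0, 0, 0, -0.0128, -1], [0.0092, -0.036, 0, 0, 0, -0.0128, -1], [0.0092, -0.036, 0, 0, 0, -0.0128, -1], [0.0092, -0.036, 0, 0, 0, -0.0128, -1], [0.0092, -0.036, 0, 0, 0, -0.0128, -1], [0.008, -0.037, 0, 0, 0, -0.0128, -1], [0.005, -0.028, 0, 0, 0, -0.0128, -1], [0.0036, -0.02, 0, 0, 0, -0.0128, -1], [0, 0, 0, 0, 0, 0, -1], [0, 0, 0, 0, 0, 0, -1]]]'

```text
clock: 22.8
eef_pos: [612.1, -278.5, 256.2]
tcp_rot: [-2.74, 0.0, 1.437]
contact_force: [5.0, 3.3, 6.4]
opening: 0.227
grasp_force: 82.8
```

Call:
send_rows --moves '[[[0, 0, 0.012, 0, 0, 0, -1], [0, 0, 0, 0, 0, 0, -1], [0, 0, 0, 0, 0, 0, -1]]]'

```text
clock: 23.1
eef_pos: [610.9, -278.3, 267.7]
tcp_rot: [-2.738, 0.001, 1.438]
contact_force: [-0.1, -0.3, -4.0]
opening: 0.222
grasp_force: 81.2
```

```bash
python3 chips.py | head -8; python3 -c "
from rig import *;s=sense();print(s['tcp_rot'],s['qpos'])"
```

```text
[ 610.9 -278.3  267.7] [-0.1 -0.3 -4. ] [-0.09 -0.52  0.02]
[60. 28.] 46 bin (-456, -165)
[76. 61.] 151 bin (-405, -269)
[ 65. 113.] 41 bin (-477, -354)
[210. 139.] 109 bin (-133, -501)
[240. 204.] 1221 bin (-111, -595)
tcp (55, -590)
[-2.73749556e+00  8.30375181e-04  1.43822523e+00] [-0.38225462  0.62697591  1.2112471  -0.09882166  1.69542304 -0.24232008]
```

Call:
send_rows --moves '[[[-0.0072, 0.0009, 0.0062, -0.013, -0.0991, 0, -1], [-0.0072, 0.0009, 0.0062, -0.013, -0.0991, 0, -1], [-0.0087, 0.0011, 0.0049, -0.013, -0.0991, 0, -1], [-0.0087, 0.0011, 0.0049, -0.013, -0.0991, 0, -1], [-0.0099, 0.0013, 0.004, -0.013, -0.0991, 0, -1], [-0.0099, 0.0013, 0.004, -0.013, -0.0991, 0, -1], [-0.0107, 0.0014, 0, -0.013, -0.0991, 0, -1], [-0.0107, 0.0014, 0, -0.013, -0.0991, 0, -1], [0, 0, 0, 0, 0, 0, -1], [0, 0, 0, 0, 0, 0, -1]]]'

```text
clock: 24.15
eef_pos: [537.4, -269.0, 298.5]
tcp_rot: [2.747, -0.001, 1.437]
contact_force: [0.5, -0.3, -2.3]
opening: 0.226
grasp_force: 81.3
```

Call:
send_rows --moves '[[[-0.0111, 0.0015, -0.0027, -0.013, -0.0991, 0, -1], [-0.0111, 0.0015, -0.0027, -0.013, -0.0991, 0, -1], [-0.011, 0.0014, -0.005, -0.013, -0.0991, 0, -1], [-0.011, 0.0014, -0.005, -0.013, -0.0991, 0, -1], [0, 0, 0, 0, 0, 0, -1], [0, 0, 0, 0, 0, 0, -1], [0, 0, 0, 0, 0, 0, -1]]]'

```text
clock: 24.85
eef_pos: [503.9, -261.6, 286.9]
tcp_rot: [2.405, -0.009, 1.449]
contact_force: [0.4, -0.1, -2.0]
opening: 0.224
grasp_force: 81.5
```

Call:
send_rows --moves '[[[0, 0, 0.02, 0, 0, 0, -1], [0.0105, -0.0014, 0.006, 0.013, 0.0991, 0, -1], [0.0105, -0.0014, 0.006, 0.013, 0.0991, 0, -1], [0.0105, -0.0014, 0.004, 0.013, 0.0991, 0, -1], [0.0105, -0.0014, 0.004, 0.013, 0.0991, 0, -1], [0.0105, -0.0014, 0, 0.013, 0.0991, 0, -1], [0.0105, -0.0014, 0, 0.013, 0.0991, 0, -1], [0.0105, -0.0014, 0, 0.013, 0.0991, 0, -1], [0.0105, -0.0014, 0, 0.013, 0.0991, 0, -1], [0, 0.01, 0, 0, 0, 0, -1]]]'

```text
clock: 25.85
eef_pos: [588.0, -261.9, 323.4]
tcp_rot: [-3.103, -0.014, 1.439]
contact_force: [1.9, 0.1, -3.3]
opening: 0.227
grasp_force: 81.4
```

Call:
send_rows --moves '[[[-0.002, 0.04, 0, 0, 0, 0.017, -1], [-0.004, 0.04, 0, 0, 0, 0.017, -1], [-0.004, 0.04, 0, 0, 0, 0.017, -1], [-0.006, 0.04, 0, 0, 0, 0.017, -1], [-0.006, 0.04, 0, 0, 0, 0.017, -1], [-0.006, 0.04, 0, 0, 0, 0.017, -1], [-0.006, 0.04, 0, 0, 0, 0.017, -1], [-0.006, 0.04, 0, 0, 0, 0.017, -1], [-0.006, 0.04, 0, 0, 0, 0.017, -1], [-0.006, 0.04, 0, 0, 0, 0.017, -1]]]'

```text
clock: 26.85
eef_pos: [532.4, 141.0, 325.2]
tcp_rot: [-3.109, -0.016, 1.609]
contact_force: [0.9, 0.4, -1.4]
opening: 0.222
grasp_force: 81.5
```

Call:
send_rows --moves '[[[-0.006, 0.04, 0, 0, 0, 0.017, -1], [-0.006, 0.04, 0, 0, 0, 0.017, -1], [-0.006, 0.04, 0, 0, 0, 0.017, -1], [-0.004, 0.04, -0.02, 0, 0, 0.017, -1], [0, 0, -0.03, 0, 0, 0, -1], [0, 0, -0.03, 0, 0, 0, -1], [0, 0, 0, 0, 0, 0, -1], [0, 0, 0, 0, 0, 0, -1], [0, 0, 0, 0, 0, 0, -1]]]'

```text
clock: 27.75
eef_pos: [511.5, 299.9, 246.4]
tcp_rot: [-3.109, -0.019, 1.678]
contact_force: [0.5, -0.2, -2.7]
opening: 0.221
grasp_force: 81.3
```

```bash
python3 chips.py; python3 shot.py w9
python3 - <<'E'
from h import *; import pickle
s,f,d,e=pickle.load(open("w9.pkl","rb"))
b=d["img"].astype(int); m=((b[...,0]-b[...,2]>12)&(b[...,0]>170)&(b[...,0]-b[...,2]<75)).astype('uint8')
k,l,st,c=cv2.connectedComponentsWithStats(m)
for j in range(1,k):
    if st[j,4]>8: print(c[j].round(1),st[j,4])
E
```

```text
[511.5 299.9 246.4] [ 0.5 -0.2 -2.7] [-0.01 -0.12  0.02]
[190. 105.] 74 bin (-85, 86)
[  6. 275.] 105 bin (-456, -151)
[ 40. 327.] 134 bin (-407, -247)
tcp (18, -4)
27.8 [511.485 299.865 246.418] [-3.11  -0.019  1.678] [ 0.28  -0.506 -2.798] [-0.034 -0.101 -0.016]
[278.5 113.8] 190
[123.7 149.3] 564
[140.3 174.4] 42
[174.6 196.7] 105
[346.3 198.8] 10
[345.1 207.6] 22
[126.1 210.8] 79
[344.2 215.2] 29
[118.6 224.4] 110
[352.6 217.7] 21
[361.3 218. ] 30
[370.4 218.6] 23
[380.  219.5] 26
[224.  249.1] 39
[ 18.8 300.2] 10
[ 30.8 303.9] 32
[188.7 368.2] 3684
[278.  348.7] 301
[299.6 353.8] 21
[312.1 370.4] 95
[244.1 402.5] 37
[305.4 392.7] 22
[105.8 408.8] 1059
```

```bash
sed -i 's/(7,7)/(4,4)/;s/>40: print/>15: print/' chips.py
python3 - <<'E'
from h import *; import pickle
s,f,d,e=pickle.load(open("w9.pkl","rb")); tool=(s["eef_pos"],s["tcp_rot"]); a=np.radians(6.2)
b=f["img"].astype(int); m=((b[...,0]-b[...,2]>14)&(b[...,0]>120)&(b[...,0]-b[...,2]<75)).astype('uint8');m=cv2.erode(m,np.ones((4,4)))
k,l,st,c=cv2.connectedComponentsWithStats(m)
def B(w): r=w-np.array([493,302,0]); return round(r[0]*np.cos(a)+r[1]*np.sin(a)),round(-r[0]*np.sin(a)+r[1]*np.cos(a))
for j in range(1,k):
    if st[j,4]>15: print(c[j].round(),st[j],"bin",B(onz(f,*c[j],25,tool)))
b=e["img"].astype(int); m=((b[...,0]-b[...,2]>12)&(b[...,0]>165)&(b[...,0]-b[...,2]<75)).astype('uint8')
k,l,st,c=cv2.connectedComponentsWithStats(m)
for j in range(1,k):
    if st[j,4]>8 and c[j][1]>230: print("side",c[j].round(1),st[j],B(onz(e,*c[j],25)))
E
```

```text
[189. 104.] [179  93  20  21 268] bin (-86, 88)
[ 11. 281.] [  0 264  31  37 295] bin (-446, -160)
[183. 280.] [174 271  17  15  99] bin (-111, -125)
[ 39. 326.] [ 28 304  21  44 361] bin (-407, -244)
side [449.9 267.7] [ 404  228   93   61 1586] (-499, -179)
side [160.9 243.7] [155 241  12   5  13] (274, -309)
side [476.6 253.5] [473 249   7  10  24] (-588, -225)
side [263.1 308. ] [ 206  274  112   67 1681] (-4, -77)
side [306.1 292.6] [301 288  11  12  79] (-113, -118)
side [317.2 311.9] [316 308   3   9  12] (-133, -58)
side [303.6 318.5] [295 318  19   4  31] (-99, -41)
side [318.7 321.7] [318 318   3   8   9] (-133, -31)
side [206.4 324.8] [205 320   3  11  16] (131, -36)
side [313.  323.1] [310 321   5   6  10] (-120, -27)
side [214.7 322.3] [211 322  10   3  13] (112, -42)
side [297.1 326.2] [294 323   8   7  14] (-82, -21)
side [304.2 327.8] [300 322  11  12  33] (-98, -16)
side [274.6 333.3] [270 331  10   6  23] (-28, -4)
side [212.7 336.2] [210 332   7  11  27] (115, -4)
side [220.5 337.2] [216 332   8  10  24] (97, 0)
side [241.8 337.8] [237 332  11  11  47] (48, 4)
side [251.2 335.8] [249 333   5   6   9] (26, -1)
side [296.7 333.2] [295 332   4   4   9] (-79, -2)
side [253.1 348. ] [204 335 114  22 575] (22, 31)
side [310.1 335.3] [308 334   5   5  13] (-109, 5)
side [302.9 340.4] [300 336   6  10  17] (-91, 17)
side [288.3 343.2] [283 339  12  10  27] (-58, 23)
side [223.9 347. ] [222 344   4   6  10] (88, 25)
side [320.7 349.1] [318 347   6   4  13] (-129, 42)
side [305.1 371.6] [299 366  13  14 113] (-88, 94)
```

The trough holds 8 chips (7 visible from above and one tucked under the near wall) and the bin is empty. The last bin chip spilled at about bin (-112,-120), and the other lies at (-87,89). I set the scoop down in the bin now.

Call:
send_rows --moves '[[[-0.0004, 0.005, -0.02, -0.0154, -0.0344, 0, -1], [0, 0, -0.035, 0, 0, 0, -1], [0, 0, -0.035, 0, 0, 0, -1], [0, 0, -0.03, 0, 0, 0, -1], [0, 0, -0.015, 0, 0, 0, -1], [0, 0, -0.007, 0, 0, 0, -1], [0, 0, 0, 0, 0, 0, -1], [0, 0, 0, 0, 0, 0, -1]]]'

```text
clock: 28.75
eef_pos: [510.8, 304.9, 103.4]
tcp_rot: [-3.14, -0.0, 1.678]
contact_force: [0.7, 0.3, -2.1]
opening: 0.226
grasp_force: 81.5
```

Call:
send_rows --moves '[[[0, 0, -0.002, 0, 0, 0, -1], [0, 0, -0.001, 0, 0, 0, -1], [0, 0, -0.001, 0, 0, 0, -1], [0, 0, 0, 0, 0, 0, -1]]]'

```text
clock: 29.15
eef_pos: [511.7, 306.1, 101.1]
tcp_rot: [3.14, -0.002, 1.678]
contact_force: [-2.2, 2.4, 14.7]
opening: 0.227
grasp_force: 84.0
```

Call:
send_rows --moves '[[[0, 0, 0.001, 0, 0, 0, -1], [0, 0, 0, 0, 0, 0, 0.2], [0, 0, 0, 0, 0, 0, 0.6], [0, 0, 0, 0, 0, 0, 1], [0, 0, 0, 0, 0, 0, 1], [0, 0, 0, 0, 0, 0, 1], [0, 0, 0.02, 0, 0, 0, 1], [0, 0, 0.04, 0, 0, 0, 1], [0, 0, 0.04, 0, 0, 0, 1], [0, 0, 0.04, 0, 0, 0, 1]]]'

```text
clock: 30.15
eef_pos: [509.6, 304.3, 240.5]
tcp_rot: [-3.138, 0.001, 1.679]
contact_force: [-0.1, -0.1, 0.0]
opening: 0.999
grasp_force: 0.0
```

Call:
send_rows --moves '[[[-0.03, 0.02, 0.02, 0, 0, 0, 1], [-0.03, 0.01, 0.02, 0, 0, 0, 1], [0, 0, 0, 0, 0, 0, 1], [0, 0, 0, 0, 0, 0, 1]]]'

```text
clock: 30.55
eef_pos: [449.8, 334.8, 279.6]
tcp_rot: [-3.14, 0.0, 1.68]
contact_force: [0.2, -0.3, 0.1]
opening: 0.999
grasp_force: 0.0
```

```bash
python3 shot.py w10
python3 - <<'E'
from h import *; import pickle
s,f,d,e=pickle.load(open("w10.pkl","rb")); tool=(s["eef_pos"],s["tcp_rot"]); a=np.radians(6.2)
b=f["img"].astype(int); m=((b[...,0]-b[...,2]>14)&(b[...,0]>120)&(b[...,0]-b[...,2]<75)).astype('uint8');m=cv2.erode(m,np.ones((4,4)))
k,l,st,c=cv2.connectedComponentsWithStats(m)
def B(w): r=w-np.array([493,302,0]); return round(r[0]*np.cos(a)+r[1]*np.sin(a)),round(-r[0]*np.sin(a)+r[1]*np.cos(a))
for j in range(1,k):
    if st[j,4]>15: w=onz(f,*c[j],14,tool);print(c[j].round(),st[j],w.round(1),"bin",B(w))
b=e["img"].astype(int); m=((b[...,0]-b[...,2]>12)&(b[...,0]>165)&(b[...,0]-b[...,2]<75)).astype('uint8')
k,l,st,c=cv2.connectedComponentsWithStats(m)
for j in range(1,k):
    if 30<st[j,4]<200 and c[j][1]>230: print("side",c[j].round(1),st[j],onz(e,*c[j],14).round(1))
o=np.zeros((560,800,3),'uint8'); o[:420,:560]=f["img"]; o[:280,560:]=cv2.resize(e["img"][240:400,190:330],(240,280)); o[280:520,560:]=cv2.resize(d["img"][175:245,330:415],(240,240))
cv2.imwrite("pics/w10b.png",o[:,:,::-1])
E
```

```text
30.55 [449.767 334.792 279.593] [-3.14  0.    1.68] [ 0.193 -0.289  0.099] [ 0.     0.005 -0.005]
[238. 134.] [228 123  20  20 224] [395.5 379.1  14. ] bin (-89, 87)
[  6. 280.] [  0 272  19  23 219] [-41.8  96.4  14. ] bin (-554, -147)
[ 38. 293.] [ 22 275  42  40 424] [45.1 89.5 14. ] bin (-468, -163)
[228. 293.] [218 287  16  11  75] [395.5 158.6  14. ] bin (-112, -132)
side [306.1 292.7] [301 288  11  12  81] [392.8 164.5  14. ]
side [286.9 305.3] [257 303  61   5 114] [440.2 206.2  14. ]
side [227.7 307.9] [207 306  43   5  81] [585.2 222.2  14. ]
side [272.5 329.5] [259 319  31  25 149] [471.7 277.5  14. ]
side [218.5 329.4] [210 321  23  21 116] [598.9 284.4  14. ]
side [236.4 321.2] [223 320  26   5  48] [559.4 259.5  14. ]
side [220.9 336.4] [216 331  11  12  36] [590.4 302.9  14. ]
side [242.2 344.2] [236 336  12  15  45] [538.7 320.6  14. ]
side [261.6 345.4] [257 342  12   9  31] [494. 321.  14.]
side [305.  371.7] [299 366  13  14 113] [394.9 379.8  14. ]
```

Call:
send_rows --moves '[[[-0.018, 0.0148, -0.01, 0, 0, 0, 0.2], [-0.018, 0.0148, -0.02, 0, 0, 0, 0.2], [-0.0186, 0.015, -0.03, 0, 0, 0, 0.2], [0, 0, -0.035, 0, 0, 0, 0.2], [0, 0, -0.035, 0, 0, 0, 0.2], [0, 0, -0.035, 0, 0, 0, 0.2], [0, 0, -0.035, 0, 0, 0, 0.2], [0, 0, 0, 0, 0, 0, 0.2], [0, 0, 0, 0, 0, 0, 0.2]]]' --grip_force 30

```text
clock: 31.6
eef_pos: [395.4, 378.5, 78.7]
tcp_rot: [-3.137, 0.002, 1.678]
contact_force: [-0.1, -0.3, 0.0]
opening: 0.596
grasp_force: 0.0
```

```bash
cat > ch.py <<'E'
from h import *; from rig import *
s=sense(); f=grab_frame("wrist"); tool=(s["eef_pos"],s["tcp_rot"])
cv2.imwrite("pics/last.png",f["img"][:,:,::-1]); print(s["eef_pos"].round(1),s["tcp_rot"].round(3),s["opening"])
b=f["img"].astype(int); m=((b[...,0]-b[...,2]>14)&(b[...,0]>120)&(b[...,0]-b[...,2]<75)).astype('uint8');m=cv2.erode(m,np.ones((4,4)))
k,l,st,c=cv2.connectedComponentsWithStats(m)
for j in range(1,k):
    if st[j,4]>60: print(c[j].round(),st[j],onz(f,*c[j],18,tool).round(1))
E
python3 ch.py
```

```text
[395.4 378.5  78.7] [-3.137e+00  2.000e-03  1.678e+00] 0.5960228818704185
[280. 236.] [259 216  42  37 935] [395.6 379.8  18. ]
[  8. 398.] [  0 387  20  26 191] [58.8 94.1 18. ]
```

Call:
send_rows --moves '[[[0, 0.001, -0.025, 0, 0, 0, 0.2], [0, 0, -0.02, 0, 0, 0, 0.2], [0, 0, -0.012, 0, 0, 0, 0.2], [0, 0, 0, 0, 0, 0, 0.2], [0, 0, 0, 0, 0, 0, -1], [0, 0, 0, 0, 0, 0, -1], [0, 0, 0, 0, 0, 0, -1], [0, 0, 0, 0, 0, 0, -1], [0, 0, 0, 0, 0, 0, -1]]]'

```text
clock: 32.55
eef_pos: [396.0, 380.8, 23.6]
tcp_rot: [-3.14, -0.001, 1.679]
contact_force: [0.2, -0.3, 7.1]
opening: 0.31
grasp_force: 29.5
```

Call:
send_rows --moves '[[[0, 0, 0.02, 0, 0, 0, -1], [0, 0, 0.03, 0, 0, 0, -1], [0, 0, 0.04, 0, 0, 0, -1], [0, 0, 0.04, 0, 0, 0, -1], [0, 0, 0.04, 0, 0, 0, -1], [0, 0, 0.04, 0, 0, 0, -1], [0, 0, 0.03, 0, 0, 0, -1]]]'

```text
clock: 33.25
eef_pos: [395.7, 380.4, 265.7]
tcp_rot: [-3.141, -0.001, 1.679]
contact_force: [0.3, 0.1, 0.2]
opening: 0.312
grasp_force: 29.9
```

Call:
send_rows --moves '[[[0.0061, -0.0362, 0, 0, 0, -0.013, -1], [0.0061, -0.0362, 0, 0, 0, -0.013, -1], [0.0061, -0.0362, 0, 0, 0, -0.013, -1], [0.0061, -0.0362, 0, 0, 0, -0.013, -1], [0.0061, -0.0362, 0, 0, 0, -0.013, -1], [0.0061, -0.0362, 0, 0, 0, -0.013, -1], [0.0061, -0.0362, 0, 0, 0, -0.013, -1], [0.0061, -0.0362, 0, 0, 0, -0.013, -1], [0.0061, -0.0362, 0, 0, 0, -0.013, -1]]]'

```text
clock: 34.15
eef_pos: [450.2, 52.9, 263.0]
tcp_rot: [-3.14, 0.0, 1.561]
contact_force: [0.7, 0.1, -0.2]
opening: 0.31
grasp_force: 29.9
```

Call:
send_rows --moves '[[[0.0061, -0.0362, 0, 0, 0, -0.013, -1], [0.0061, -0.0362, 0, 0, 0, -0.013, -1], [0.0061, -0.0362, 0, 0, 0, -0.013, -1], [0.0061, -0.0362, 0, 0, 0, -0.013, -1], [0.0061, -0.0362, 0, 0, 0, -0.013, -1], [0.0061, -0.0362, 0, 0, 0, -0.013, -1], [0.0061, -0.0362, 0, 0, 0, -0.013, -1], [0.0061, -0.0362, 0, 0, 0, -0.013, -1], [0.0061, -0.0362, 0, 0, 0, -0.013, -1], [0, 0, -0.02, 0, 0, 0, -1]]]'

```text
clock: 35.15
eef_pos: [507.2, -276.2, 245.0]
tcp_rot: [3.138, 0.004, 1.442]
contact_force: [0.2, 0.8, -0.2]
opening: 0.31
grasp_force: 29.9
```

Call:
send_rows --moves '[[[0, 0, -0.03, 0, 0, 0, -1], [0, 0, -0.025, 0, 0, 0, -1], [0, 0, 0, 0, 0, 0, -1], [0, 0, 0, 0, 0, 0, -1], [0, 0, 0, 0, 0, 0, -0.1], [0, 0, 0, 0, 0, 0, 0], [0, 0, 0, 0, 0, 0, 0], [0, 0, 0, 0, 0, 0, 0]]]'

```text
clock: 35.95
eef_pos: [505.4, -271.6, 187.9]
tcp_rot: [-3.14, 0.001, 1.445]
contact_force: [-0.9, -0.2, 0.0]
opening: 0.501
grasp_force: 0.0
```

```bash
python3 ch.py
```

```text
[ 505.4 -271.6  187.9] [-3.140e+00  1.000e-03  1.445e+00] 0.5014297137203303
[372.  16.] [361   0  26  30 161] [ 611.7 -113.5   18. ]
[397.   8.] [386   3  19  11  77] [ 637.6 -105.1   18. ]
[346.  10.] [340   4  11  13  65] [ 587.3 -106.2   18. ]
[332.  17.] [327   9  11  15  84] [ 573.  -113.4   18. ]
[413.  33.] [403  25  17  21  67] [ 650.4 -130.7   18. ]
[382.  55.] [372  43  19  24  71] [ 615.4 -152.    18. ]
[348.  51.] [336  44  27  16 114] [ 584.2 -146.4   18. ]
[349.  68.] [341  59  16  17 111] [ 582.9 -162.7   18. ]
[221.  89.] [209  86  24   7 145] [ 466.3 -168.    18. ]
[274.  93.] [261  91  22   6  86] [ 512.1 -178.5   18. ]
[322. 107.] [303  90  39  34 717] [ 554.  -196.2   18. ]
[216. 115.] [203  95  29  30 403] [ 458.3 -191.    18. ]
[285. 129.] [256  96  57  61 940] [ 518.4 -212.9   18. ]
[223. 145.] [205 130  38  30 956] [ 460.  -218.8   18. ]
[223. 171.] [210 166  23  13 209] [ 456.2 -243.6   18. ]
[220. 197.] [206 178  28  28 331] [ 448.9 -268.    18. ]
[213. 231.] [199 211  29  41 583] [ 436.2 -300.4   18. ]
[206. 264.] [197 258  20  21 129] [ 421.5 -336.1   18. ]
[551. 415.] [535 407  25  13 166] [1071.8 -866.2   18. ]
```

Call:
send_rows --moves '[[[0, 0, 0.04, 0, 0, 0, 0], [-0.0093, 0.0361, 0.035, 0, 0, 0, 0.2], [-0.0093, 0.0361, 0, 0, 0, 0, 0.2], [-0.0093, 0.0361, 0, 0, 0, 0, 0.2], [-0.0093, 0.0361, 0, 0, 0, 0, 0.2], [-0.0093, 0.0361, 0, 0, 0, 0, 0.2], [-0.0093, 0.0361, 0, 0, 0, 0, 0.2], [-0.0093, 0.0361, 0, 0, 0, 0, 0.2], [-0.0093, 0.0361, 0, 0, 0, 0, 0.2], [-0.0093, 0.0361, 0, 0, 0, 0, 0.2]]]'

```text
clock: 37.0
eef_pos: [421.1, 53.9, 261.7]
tcp_rot: [-3.139, 0.0, 1.444]
contact_force: [0.6, -0.7, 0.2]
opening: 0.603
grasp_force: 0.0
```

Call:
send_rows --moves '[[[-0.0093, 0.0361, 0, 0, 0, 0, 0.2], [-0.0093, 0.0361, -0.02, 0, 0, 0, 0.2], [-0.0093, 0.0361, -0.04, 0, 0, 0, 0.2], [0, 0, -0.04, 0, 0, 0, 0.2], [0, 0, -0.04, 0, 0, 0, 0.2], [0, 0, -0.04, 0, 0, 0, 0.2], [0, 0, 0, 0, 0, 0, 0.2], [0, 0, 0, 0, 0, 0, 0.2]]]'

```text
clock: 37.8
eef_pos: [394.4, 157.8, 85.2]
tcp_rot: [-3.137, 0.001, 1.445]
contact_force: [0.5, -0.7, 1.4]
opening: 0.6
grasp_force: 0.0
```

```bash
python3 ch.py
python3 - <<'E'
from h import *; from rig import *
import pickle
d=grab_frame("top"); e=grab_frame("side"); pickle.dump((d,e),open("t11.pkl","wb"))
b=d["img"].astype(int); m=((b[...,0]-b[...,2]>12)&(b[...,0]>165)&(b[...,0]-b[...,2]<75)).astype('uint8'); m[:,:325]=0;m[:,420:]=0;m[:180]=0;m[240:]=0
k,l,st,c=cv2.connectedComponentsWithStats(m)
print("trough");[print(c[j].round(1),st[j,4]) for j in range(1,k)]
E
```

```text
[394.4 157.8  85.2] [-3.137e+00  1.000e-03  1.445e+00] 0.5997639251292078
[278. 226.] [256 201  42  42 931] [393.7 163.6  18. ]
[  9. 340.] [  0 330  19  19 175] [87.4 64.5 18. ]
[ 32. 363.] [ 18 346  29  35 415] [106.1  33.7  18. ]
trough
[346.4 197.1] 21
[352.2 203.1] 24
[345.3 207.7] 29
[344.3 215.4] 35
[352.8 217.5] 24
[361.2 218.1] 33
[370.7 218.7] 30
[380.  219.5] 28
```

Call:
send_rows --moves '[[[-0.0005, 0.004, -0.022, 0, 0, 0, 0.2], [0, 0, -0.025, 0, 0, 0, 0.2], [0, 0, -0.012, 0, 0, 0, 0.2], [0, 0, 0, 0, 0, 0, 0.2], [0, 0, 0, 0, 0, 0, -1], [0, 0, 0, 0, 0, 0, -1], [0, 0, 0, 0, 0, 0, -1], [0, 0, 0, 0, 0, 0, -1], [0, 0, 0, 0, 0, 0, -1]]]'

```text
clock: 38.85
eef_pos: [395.2, 162.2, 27.4]
tcp_rot: [-3.141, -0.001, 1.445]
contact_force: [-0.7, -0.1, 7.6]
opening: 0.305
grasp_force: 29.0
```

Call:
send_rows --moves '[[[0, 0, 0.02, 0, 0, 0, -1], [0, 0, 0.03, 0, 0, 0, -1], [0, 0, 0.04, 0, 0, 0, -1], [0, 0, 0.04, 0, 0, 0, -1], [0, 0, 0.04, 0, 0, 0, -1], [0, 0, 0.04, 0, 0, 0, -1], [0, 0, 0.03, 0, 0, 0, -1]]]'

```text
clock: 39.55
eef_pos: [394.4, 162.0, 269.7]
tcp_rot: [3.141, -0.002, 1.445]
contact_force: [0.2, 0.0, -0.9]
opening: 0.305
grasp_force: 29.9
```

Call:
send_rows --moves '[[[0.0093, -0.0362, 0, 0, 0, 0, -1], [0.0093, -0.0362, 0, 0, 0, 0, -1], [0.0093, -0.0362, 0, 0, 0, 0, -1], [0.0093, -0.0362, 0, 0, 0, 0, -1], [0.0093, -0.0362, 0, 0, 0, 0, -1], [0.0093, -0.0362, 0, 0, 0, 0, -1], [0.0093, -0.0362, 0, 0, 0, 0, -1], [0.0093, -0.0362, 0, 0, 0, 0, -1], [0.0093, -0.0362, 0, 0, 0, 0, -1], [0.0093, -0.0362, 0, 0, 0, 0, -1]]]'

```text
clock: 40.55
eef_pos: [487.1, -201.8, 267.2]
tcp_rot: [-3.14, 0.001, 1.444]
contact_force: [0.1, -0.1, -1.5]
opening: 0.304
grasp_force: 29.9
```

Call:
send_rows --moves '[[[0.0093, -0.0362, 0, 0, 0, 0, -1], [0.0093, -0.0362, -0.02, 0, 0, 0, -1], [0, 0, -0.03, 0, 0, 0, -1], [0, 0, -0.03, 0, 0, 0, -1], [0, 0, 0, 0, 0, 0, -1], [0, 0, 0, 0, 0, 0, -1], [0, 0, 0, 0, 0, 0, -0.1], [0, 0, 0, 0, 0, 0, 0], [0, 0, 0, 0, 0, 0, 0]]]'

```text
clock: 41.45
eef_pos: [506.3, -272.7, 187.3]
tcp_rot: [-3.141, 0.001, 1.445]
contact_force: [0.3, -0.1, 0.5]
opening: 0.499
grasp_force: 0.0
```

Call:
send_rows --moves '[[[0, 0, 0.04, 0, 0, 0, 0], [0, 0.03, 0.04, 0, 0, 0, 0.5], [-0.004, 0.035, 0, 0, 0, 0.13, 1], [-0.004, 0.035, 0, 0, 0, 0.13, 1], [-0.004, 0.035, 0, 0, 0, 0.13, 1], [-0.004, 0.035, 0, 0, 0, 0.13, 1], [-0.004, 0.035, 0, 0, 0, 0.13, 1], [-0.004, 0.035, 0, 0, 0, 0.13, 1], [-0.004, 0.035, 0, 0, 0, 0.13, 1], [-0.004, 0.035, 0, 0, 0, 0.13, 1]]]'

```text
clock: 42.45
eef_pos: [473.5, 38.9, 266.7]
tcp_rot: [-3.14, 0.002, 2.49]
contact_force: [0.2, -1.0, 0.2]
opening: 1.001
grasp_force: 0.0
```

Call:
send_rows --moves '[[[0, 0.02, 0, 0, 0, 0.13, 1], [0, 0.02, 0, 0, 0, 0.13, 1], [0, 0.01, 0, 0, 0, 0.13, 1], [0, 0, 0, 0, 0, 0.13, 1], [0, 0, 0, 0, 0, 0.13, 1], [0, 0, 0, 0, 0, 0, 1], [0, 0, 0, 0, 0, 0, 1]]]'

```text
clock: 43.15
eef_pos: [473.7, 87.5, 266.3]
tcp_rot: [-3.139, 0.001, 3.131]
contact_force: [0.0, 0.1, -0.1]
opening: 1.001
grasp_force: 0.0
```

Run:
```python
from h import *; from rig import *
import pickle
np.set_printoptions(suppress=True,precision=1)
s=sense(); f=grab_frame("wrist");d=grab_frame("top"); e=grab_frame("side"); pickle.dump((s,f,d,e),open("t12.pkl","wb"))
print(s["eef_pos"],s["tcp_rot"],s["qpos"])
b=d["img"].astype(int); m=((b[...,0]-b[...,2]>12)&(b[...,0]>165)&(b[...,0]-b[...,2]<75)).astype('uint8'); m[:,:325]=0;m[:,420:]=0;m[:180]=0;m[240:]=0
k,l,st,c=cv2.connectedComponentsWithStats(m)
print("trough");[print(c[j].round(1),st[j,4]) for j in range(1,k)]
o=np.zeros((600,800,3),'uint8'); o[:420,:560]=f["img"]; o[:320,560:]=cv2.resize(e["img"][100:340,190:370],(240,320)); o[320:600,560:]=cv2.resize(d["img"][180:240,330:400],(240,280))
o[420:,:400]=cv2.resize(d["img"][150:262,150:400],(400,180))
cv2.imwrite("pics/w12.png",o[:,:,::-1])
```

```text
[473.7  87.5 266.3] [-3.1  0.   3.1] [ 0.2  0.1  1.9 -0.   1.1 -1.4]
trough
[346.4 196.2] 22
[350.6 201.2] 10
[353.5 204.5] 10
[350. 205.] 1
[345.2 208. ] 25
[356.7 209.3] 38
[344.2 215.3] 33
[352.6 217.7] 21
[361.2 218.1] 33
[370.6 218.7] 29
[380.  219.5] 28
```

View pics/w12.png

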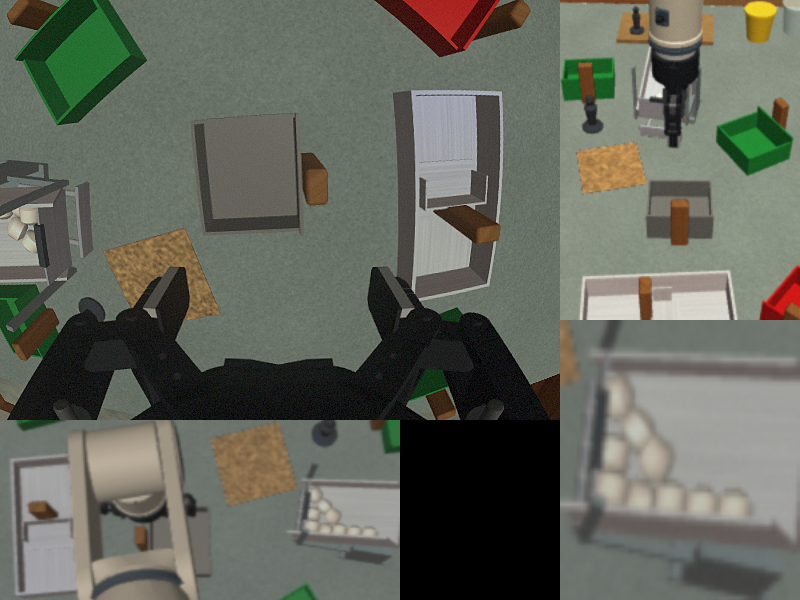

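The composite shows the scoop standing in the bin, the grey tub at wrist (248,172), and chips in the trough. I count about 9 in the zoom, so before pulling the trip bar I check for a tenth numerically.

Run:
```python
from h import *; import pickle
np.set_printoptions(suppress=True,precision=1,linewidth=200)
def blobs(img,er,lo=12,v=150):
    b=img.astype(int); m=((b[...,0]-b[...,2]>lo)&(b[...,0]-b[...,2]<60)&(b[...,0]>v)&(abs(b[...,0]-b[...,1])<30)).astype('uint8'); m=cv2.erode(m,np.ones((er,er)))
    k,l,st,c=cv2.connectedComponentsWithStats(m); return [(c[j].round(),st[j,4],st[j,2:4]) for j in range(1,k) if st[j,4]>12]
s,f,d,e=pickle.load(open("w6.pkl","rb")); tool=(s["eef_pos"],s["tcp_rot"])
print("w6 wrist"); [print(*x) for x in blobs(f["img"],4)]
s,f,d,e=pickle.load(open("t12.pkl","rb")); tool=(s["eef_pos"],s["tcp_rot"])
print("t12 top"); [print(*x,onz(d,*x[0],14)[:2]) for x in blobs(d["img"],2)]
print("t12 side"); [print(*x,onz(e,*x[0],14)[:2]) for x in blobs(e["img"],3)]
print("t12 wrist"); [print(*x,onz(f,*x[0],14,tool)[:2]) for x in blobs(f["img"],4)]
```

```text
w6 wrist
[104. 130.] 516 [24 26]
[131. 128.] 320 [19 19]
[103. 165.] 315 [18 27]
[110. 197.] 353 [17 26]
t12 top
[279. 114.] 182 [16 15] [834.7   9.8]
[260. 209.] 769 [ 24 108] [522.3  62.1]
[227. 175.] 1240 [45 36] [629.4 169. ]
[200. 218.] 775 [ 15 111] [490.8 246.9]
[347. 197.] 18 [5 7] [ 564.8 -206.9]
[234. 199.] 16 [14  3] [552.6 144. ]
[357. 209.] 47 [ 8 10] [ 527.4 -237.5]
[346. 209.] 24 [5 6] [ 526.9 -203.6]
[345. 216.] 30 [7 6] [ 504.8 -200.4]
[353. 218.] 19 [6 4] [ 499. -225.]
[362. 218.] 31 [7 5] [ 499.5 -252.6]
[371. 219.] 22 [7 4] [ 496.9 -280.1]
[381. 220.] 26 [8 4] [ 494.3 -310.7]
[218. 242.] 169 [28 14] [417.3 187.7]
[293. 350.] 31 [ 7 11] [103.8 -46.5]
[305. 362.] 118 [18 17] [ 70.9 -82. ]
[312. 406.] 93 [ 9 30] [ -49.5 -103.3]
[296. 419.] 23 [13  3] [-85.6 -58. ]
t12 side
[190.  39.] 27754 [391  91] [ 1019.9 -1513.6]
[448.  46.] 8829 [131 106] [ -333.2 -1464.9]
[556.  53.] 13 [6 5] [ -842.7 -1393.8]
[527. 157.] 1418 [ 64 163] [-375.8 -471.2]
[279. 117.] 394 [25 36] [ 502.1 -707.5]
[369. 101.] 115 [21  7] [ 131.2 -856.3]
[162. 110.] 48 [ 8 11] [ 985.  -742.7]
[ 55. 117.] 45 [15  9] [1405.2 -667.2]
[157. 124.] 36 [11 10] [ 977.9 -632.1]
[ 51. 126.] 62 [13  8] [1391.7 -598.3]
[458. 130.] 55 [17 18] [-181.4 -640.6]
[471. 151.] 31 [9 8] [-192.2 -499.7]
[124. 193.] 54 [11 10] [ 977.7 -204.5]
[108. 208.] 20 [9 6] [1005.1 -129.8]
[108. 223.] 117 [14 14] [982.5 -63. ]
[464. 263.] 1962 [80 68] [-29.8  41.4]
[156. 229.] 203 [17 15] [832.5 -45. ]
[411. 249.] 254 [14 32] [102.7  -3.2]
[ 98. 247.] 123 [21 21] [978.   35.8]
[160. 247.] 39 [10  5] [802.9  26.4]
[287. 313.] 591 [54 20] [439.1 229. ]
[229. 315.] 446 [37 15] [579.3 242.7]
[263. 359.] 1282 [118  17] [488.4 354.9]
[ 30. 394.] 138 [17 25] [972.8 463.9]
t12 wrist
[ 28. 215.] 145 [15 12] [ 518.1 -301. ]
[ 16. 224.] 24 [10  7] [ 533.2 -336. ]
[ 13. 233.] 23 [8 8] [ 549.  -349.8]
[ 29. 244.] 78 [11 13] [ 567.1 -315.3]
```

Call:
send_rows --moves '[[[0.0024, -0.0269, 0.005, 0, 0, -0.13, 1], [0.0024, -0.0269, 0.005, 0, 0, -0.13, 1], [0.0024, -0.0269, 0.005, 0, 0, -0.13, 1], [0.0024, -0.0269, 0.005, 0, 0, -0.13, 1], [0.0024, -0.0269, 0.005, 0, 0, -0.13, 1], [0.0024, -0.0269, 0.005, 0, 0, -0.13, 1], [0.0024, -0.0269, 0.005, 0, 0, -0.13, 1]]]'

```text
clock: 44.0
eef_pos: [490.4, -102.1, 301.2]
tcp_rot: [-3.139, 0.001, 2.217]
contact_force: [0.4, -0.4, 1.2]
opening: 1.0
grasp_force: 0.0
```

Call:
send_rows --moves '[[[0.0024, -0.0269, 0.005, 0, 0, -0.13, 1], [0.0024, -0.0269, 0.005, 0, 0, -0.13, 1], [0.0024, -0.0269, 0.005, 0, 0, -0.13, 1], [0.0024, -0.0269, 0.005, 0, 0, -0.13, 1], [0.0024, -0.0269, 0.005, 0, 0, -0.13, 1], [0.0024, -0.0269, 0.005, 0, 0, -0.13, 1], [0, 0, 0, 0, 0, 0, 1], [0, 0, 0, 0, 0, 0, 1]]]'

```text
clock: 44.8
eef_pos: [504.6, -262.5, 330.6]
tcp_rot: [-3.138, 0.0, 1.444]
contact_force: [-0.3, 0.1, -0.4]
opening: 0.997
grasp_force: 0.0
```

Run:
```python
from h import *; from rig import *
import pickle
s=sense(); f=grab_frame("wrist"); e=grab_frame("side"); pickle.dump((s,f,e),open("t13.pkl","wb")); tool=(s["eef_pos"],s["tcp_rot"]); print(s["eef_pos"],s["tcp_rot"])
a=np.radians(-7.5); F=lambda x,y,z:[507.5+x*np.cos(a)-y*np.sin(a),-262+x*np.sin(a)+y*np.cos(a),z]
print("corners",proj(f,[F(-50,80,70),F(50,80,70),F(50,-40,134),F(-50,-40,134)],tool).round())
b=f["img"].astype(int)
D=b[...,0]-b[...,2]; m=((D>14)&(D<60)&(b[...,0]>140))
ys,xs=np.nonzero(m); 
k,l,st,c=cv2.connectedComponentsWithStats(cv2.erode(m.astype('uint8'),np.ones((3,3))))
for j in range(1,k):
    if st[j,4]>40: print(c[j].round(),st[j])
g=cv2.GaussianBlur(cv2.cvtColor(f["img"],cv2.COLOR_RGB2GRAY),(3,3),0)
np.save("g.npy",g)
```

```text
[ 504.58199557 -262.50599493  330.60786013] [-3.13819889e+00  1.59713104e-04  1.44389753e+00]
corners [[240. 108.]
 [325. 108.]
 [329. 223.]
 [235. 223.]]
[ 4. 18.] [  0  13  10  13 103]
[22. 57.] [ 14  27  16  59 572]
[  9. 113.] [  0  91  25  43 318]
[248. 107.] [241 105  13   5  50]
[308. 115.] [298 107  21  18 230]
[245. 120.] [238 109  16  17 101]
[273. 120.] [266 110  16  15  95]
[294. 126.] [289 122  11  10  45]
[246. 139.] [237 131  20  17 293]
[285. 137.] [280 132  11  11  62]
[272. 148.] [262 138  23  20 308]
[248. 154.] [241 152  13   7  62]
[246. 168.] [238 158  17  15 113]
[243. 189.] [235 178  16  22 163]
[244. 207.] [236 205  14   7  64]
[241. 221.] [233 210  17  17 102]
```

Run:
```python
from h import *; import pickle
s,f,e13=pickle.load(open("t13.pkl","rb")); g=f["img"].astype(int)
D=g[...,0]-g[...,2]
ch=" .:-=+*#%@"
for y in range(98,234,2):
    print(y, "".join("%x"%min(15,max(0,(g[y,x,0]-70)//11)) if D[y,x]>10 else "." for x in range(228,334,1) if x%2==0))
```

```text
98 ..................................................1..
100 ..................................................1..
102 .....................................................
104 .......7777766.......................................
106 ...0..6a9999983.........................7ba97....12..
108 ..0..48aaaaaaa34....8bbbbbb84........accbaaa86....1..
110 .....89aba.ab9436..78.baaaa84.......aaabaaba96...21..
112 ....489a......434..88......844.....8aaaaaaba983..22..
114 ....489.......4346.89......744....479aaaaaba984..12..
116 ....489aa.....4344.88....ab744.....79aaaaaaa975...1..
118 ....489aaaaa.9335..78aaaaab735.....79bbb98877654.12..
120 ....278999aaa8221..779aaaab62..77..68a8788776540.1...
122 ....06899999a82.12.578899895248b975376767776542...12.
124 .....477787887110..46677788569.aa9763666776542...2...
126 ..0...56566676......444555668...aa98644554321.....2..
128 .......33333450......1012157....aa9984.22.1......2.1.
130 ......799998866...........6aa...aaa853.............1.
132 ....699aaa9988753.........8bab...a9553............21.
134 ....9aaaaaa998762........699aaa.ba6553.............1.
[... 2142 characters left out ...]
...1
210 0.48..aaaaa843.....................................2.
212 ..68.....ab843.......................................
214 ..88......b844.......................................
216 ..78a.....a943.......................................
218 ..59aab.a.a943.......................................
220 ..38aaaaaba943.......................................
222 ...789aa9aa922.....................................2.
224 ....7899aa992......................................22
226 ....67788888........................................2
228 .....3445556.........................................
230 .....................................................
232 .....................................................
```

Run:
```python
from h import *; import pickle
def blobs(img,er=2):
    b=img.astype(int);D=b[...,0]-b[...,2]; m=((D>14)&(D<60)&(b[...,0]>150)).astype('uint8'); m=cv2.erode(m,np.ones((er,er)))
    k,l,st,c=cv2.connectedComponentsWithStats(m); return [(c[j].round(),st[j,4],st[j,2:4]) for j in range(1,k) if st[j,4]>10]
for n,i in (("w7",3),("w9",3),("w10",3)):
    e=pickle.load(open(n+".pkl","rb"))[i]; print(n)
    [print(*x) for x in blobs(e["img"]) if 225<x[0][0]<340 and 100<x[0][1]<260]
    d=pickle.load(open(n+".pkl","rb"))[2]; print(n,"top")
    [print(*x) for x in blobs(d["img"]) if 310<x[0][0]<450 and 100<x[0][1]<320]
e=pickle.load(open("t11.pkl","rb"))[1];print("t11")
[print(*x) for x in blobs(e["img"]) if 225<x[0][0]<340 and 100<x[0][1]<260]
```

```text
w7
[279. 170.] 53 [ 9 14]
[248. 197.] 765 [39 42]
w7 top
[346. 208.] 22 [5 5]
[345. 216.] 30 [7 7]
[358. 218.] 44 [16  5]
w9
[280. 170.] 48 [ 8 13]
[249. 194.] 756 [44 41]
w9 top
[347. 198.] 15 [5 8]
[346. 208.] 22 [5 5]
[345. 216.] 29 [7 6]
[353. 218.] 20 [6 4]
[362. 218.] 28 [7 5]
[371. 219.] 21 [7 3]
[381. 220.] 22 [7 4]
w10
[265. 155.] 229 [21 24]
[289. 195.] 648 [45 45]
w10 top
[346. 208.] 23 [5 6]
[345. 216.] 30 [7 6]
[353. 218.] 20 [6 4]
[362. 218.] 28 [7 5]
[371. 219.] 21 [7 3]
[381. 220.] 23 [8 4]
t11
[274. 122.] 25 [17  4]
[287. 123.] 12 [5 4]
[267. 134.] 18 [11  3]
[280. 166.] 75 [ 8 22]
[297. 183.] 52 [ 8 15]
[316. 216.] 234 [29 26]
```

Nine chips are in the trough, so the tenth must have bounced out during the first dump. I search all stored frames for it on the bench.

Run:
```python
from h import *; import pickle
np.set_printoptions(suppress=True,precision=0)
def blobs(img,er=2,lo=6,v=95,lo_a=12,hi_a=700):
    b=img.astype(int);D=b[...,0]-b[...,2]; m=((D>lo)&(D<60)&(b[...,0]>v)&(b[...,0]-b[...,1]<28)).astype('uint8'); m=cv2.erode(m,np.ones((er,er)))
    k,l,st,c=cv2.connectedComponentsWithStats(m); return [(c[j].round(),st[j,4],st[j,2:4]) for j in range(1,k) if lo_a<st[j,4]<hi_a]
fr={n:pickle.load(open(n+".pkl","rb")) for n in ("w6","w7","w8","w9","w10","t12")}
T=[("w6",2),("w8",2),("w9",2),("w10",2),("t12",2)]
for n,i in T:
    print(n,"top",[tuple(x[0].astype(int))+(int(x[1]),) for x in blobs(fr[n][i]["img"]) if not(330<x[0][0]<410 and 185<x[0][1]<235) and x[0][1]<300])
f0=pickle.load(open("f0.pkl","rb"))[1]
print("f0",[tuple(x[0].astype(int))+(int(x[1]),) for x in blobs(f0["top"]["img"]) if x[0][1]<300])
s,f,e=pickle.load(open("t13.pkl","rb")); tool=(s["eef_pos"],s["tcp_rot"])
for n,t,ff in [("t13",tool,f)]+[(n,(fr[n][0]["eef_pos"],fr[n][0]["tcp_rot"]),fr[n][1]) for n in fr]:
    print(n,"wrist",[tuple(x[0].astype(int))+(int(x[1]),)+tuple(onz(ff,*x[0],14,t)[:2].round().astype(int)) for x in blobs(ff["img"],3,8,100,30) if x[0][1]<330])
```

```text
w6 top [(np.int64(279), np.int64(115), 230), (np.int64(276), np.int64(128), 15), (np.int64(312), np.int64(162), 55), (np.int64(289), np.int64(162), 19), (np.int64(286), np.int64(170), 20), (np.int64(312), np.int64(178), 27), (np.int64(61), np.int64(186), 104), (np.int64(60), np.int64(196), 113), (np.int64(57), np.int64(206), 81), (np.int64(80), np.int64(210), 13), (np.int64(58), np.int64(216), 105), (np.int64(154), np.int64(248), 58), (np.int64(182), np.int64(251), 212)]
w8 top [(np.int64(52), np.int64(6), 95), (np.int64(76), np.int64(3), 66), (np.int64(541), np.int64(8), 115), (np.int64(275), np.int64(9), 14), (np.int64(76), np.int64(16), 15), (np.int64(318), np.int64(17), 23), (np.int64(556), np.int64(36), 15), (np.int64(279), np.int64(115), 230), (np.int64(312), np.int64(161), 174), (np.int64(293), np.int64(167), 175), (np.int64(328), np.int64(174), 18), (np.int64(313), np.int64(181), 103), (np.int64(291), np.int64(188), 76), (np.int64(61), np.int64(186), 104), (np.int64(324), np.int64(193), 75), (np.int64(60), np.int64(196), 110), (np.int64(302), np.int64(196), 50), (np.int64(59)
[... 6918 characters left out ...]
), np.int64(165)), (np.int64(39), np.int64(325), 492, np.int64(102), np.int64(5))]
w10 wrist [(np.int64(237), np.int64(132), 349, np.int64(394), np.int64(381)), (np.int64(302), np.int64(236), 170, np.int64(488), np.int64(257)), (np.int64(557), np.int64(248), 65, np.int64(958), np.int64(273)), (np.int64(225), np.int64(289), 187, np.int64(392), np.int64(165)), (np.int64(557), np.int64(291), 37, np.int64(1014), np.int64(184)), (np.int64(63), np.int64(321), 36, np.int64(91), np.int64(39))]
t12 wrist [(np.int64(267), np.int64(138), 45, np.int64(427), np.int64(74)), (np.int64(22), np.int64(220), 409, np.int64(526), np.int64(-318)), (np.int64(29), np.int64(242), 180, np.int64(564), np.int64(-314))]
```

Run:
```python
from h import *; import pickle
def blobs(img,er=2,lo=6,v=95,lo_a=12,hi_a=700):
    b=img.astype(int);D=b[...,0]-b[...,2]; m=((D>lo)&(D<60)&(b[...,0]>v)&(b[...,0]-b[...,1]<28)).astype('uint8'); m=cv2.erode(m,np.ones((er,er)))
    k,l,st,c=cv2.connectedComponentsWithStats(m); return [(c[j].round(),st[j,4],st[j,2:4]) for j in range(1,k) if lo_a<st[j,4]<hi_a]
f0=pickle.load(open("f0.pkl","rb"))[1]
I=[("f0",f0["top"])]+[(n,pickle.load(open(n+".pkl","rb"))[2]) for n in ("w6","w7","w8","w9","w10","t12")]+[("t11",pickle.load(open("t11.pkl","rb"))[0])]
for n,d in I: print(n,[tuple(map(int,x[0]))+(int(x[1]),) for x in blobs(d["img"]) if x[0][1]>=270])
# pixels changed vs f0 on bench in all of w9,w10,t12
ims=[pickle.load(open(n+".pkl","rb"))[2]["img"].astype(int) for n in ("w7","w9","w10","t12")]+[pickle.load(open("t11.pkl","rb"))[0]["img"].astype(int)]
df=np.min([np.abs(i-f0["top"]["img"].astype(int)).max(2) for i in ims],0)
m=cv2.erode((df>25).astype('uint8'),np.ones((2,2)))
k,l,st,c=cv2.connectedComponentsWithStats(m)
print("changed",[tuple(map(int,c[j]))+(int(st[j,4]),) for j in range(1,k) if st[j,4]>6])
S=[pickle.load(open(n+".pkl","rb"))[3]["img"].astype(int) for n in ("w7","w9","w10","t12")]+[pickle.load(open("t11.pkl","rb"))[1]["img"].astype(int),pickle.load(open("t13.pkl","rb"))[2]["img"].astype(int)]
df=np.min([np.abs(i-f0["side"]["img"].astype(int)).max(2) for i in S],0)
m=cv2.erode((df>25).astype('uint8'),np.ones((2,2)))
k,l,st,c=cv2.connectedComponentsWithStats(m)
print("side changed",[tuple(map(int,c[j]))+(int(st[j,4]),) for j in range(1,k) if st[j,4]>6])
```

```text
f0 []
w6 [(279, 349, 415), (264, 377, 137), (244, 418, 15)]
w7 [(1, 271, 54), (290, 355, 644)]
w8 [(0, 279, 20)]
w9 [(1, 270, 61), (290, 355, 646)]
w10 [(1, 271, 56), (113, 415, 140)]
t12 [(1, 270, 55), (302, 360, 348), (311, 396, 547), (152, 416, 325)]
t11 [(1, 270, 62), (297, 358, 469)]
changed [(232, 157, 126), (223, 158, 9), (175, 210, 189), (180, 221, 14), (181, 231, 13), (169, 232, 11), (169, 242, 11), (180, 241, 16), (192, 241, 9), (193, 250, 16), (99, 324, 2982), (170, 252, 10), (181, 252, 14), (42, 341, 5830), (2, 282, 15), (10, 293, 104), (203, 300, 52), (198, 310, 15), (2, 325, 104), (227, 340, 421), (217, 371, 1186), (117, 357, 54), (291, 361, 51), (280, 368, 65), (254, 371, 40), (316, 375, 7), (28, 385, 20), (192, 397, 190), (309, 392, 40), (176, 398, 187), (315, 395, 54), (231, 396, 8), (223, 401, 17), (81, 414, 49), (228, 418, 21)]
side changed [(511, 1, 93), (538, 46, 3456), (484, 27, 73), (493, 37, 116), (475, 63, 78), (485, 71, 9), (472, 80, 24), (461, 261, 17621), (550, 103, 191), (473, 119, 153), (552, 174, 699), (468, 150, 86), (284, 147, 10), (283, 153, 9), (455, 169, 209), (281, 163, 8), (510, 172, 28), (519, 171, 8), (278, 173, 10), (488, 175, 7), (499, 179, 14), (510, 190, 35), (482, 201, 30), (482, 205, 28), (433, 207, 14), (390, 280, 217), (413, 257, 60), (197, 267, 316), (205, 280, 70), (418, 275, 85), (215, 287, 376), (193, 295, 53), (253, 315, 74), (294, 329, 28), (307, 327, 34), (280, 329, 23), (270, 339, 11), (281, 342, 31), (295, 342, 30), (268, 343, 16), (311, 341, 18), (455, 356, 351)]
```

The bench seen from the top shows nothing new, so the chip is probably hidden under the trough. I look under the filler from its +x side with the wrist camera.

Call:
send_rows --moves '[[[0.018, -0.0013, 0, 0, 0, -0.1444, 1], [0.018, -0.0013, 0, 0, 0, -0.1444, 1], [0.018, -0.0013, 0, 0, 0, -0.1444, 1], [0.018, -0.0013, 0, 0, 0, -0.1444, 1], [0.018, -0.0013, 0, 0, 0, -0.1444, 1], [0.018, -0.0013, 0, 0, 0, -0.1444, 1], [0.018, -0.0013, 0, 0, 0, -0.1444, 1], [0.018, -0.0013, 0, 0, 0, -0.1444, 1], [0.018, -0.0013, 0, 0, 0, -0.1444, 1], [0.018, -0.0013, 0, 0, 0, -0.1444, 1]]]'

```text
clock: 45.9
eef_pos: [685.5, -273.8, 330.6]
tcp_rot: [-3.138, 0.001, -0.003]
contact_force: [0.4, -0.4, 0.9]
opening: 0.998
grasp_force: 0.0
```

Call:
send_rows --moves '[[[-0.008, 0, -0.02, 0, 0.117, 0, 1], [-0.008, 0, -0.025, 0, 0.117, 0, 1], [-0.008, 0, -0.03, 0, 0.117, 0, 1], [-0.008, 0, -0.03, 0, 0.117, 0, 1], [-0.008, 0, -0.03, 0, 0.117, 0, 1], [-0.008, 0, -0.03, 0, 0.117, 0, 1], [-0.008, 0, -0.015, 0, 0, 0, 1], [0, 0, 0, 0, 0, 0, 1], [0, 0, 0, 0, 0, 0, 1]]]'

```text
clock: 46.8
eef_pos: [629.3, -274.6, 151.7]
tcp_rot: [-3.138, 0.702, 0.002]
contact_force: [-0.0, -0.3, -0.6]
opening: 0.997
grasp_force: 0.0
```

Run:
```python
from h import *; from rig import *
import pickle
s=sense(); f=grab_frame("wrist"); e=grab_frame("side"); d=grab_frame("top"); pickle.dump((s,f,d,e),open("t14.pkl","wb")); tool=(s["eef_pos"],s["tcp_rot"]); print(s["eef_pos"],s["tcp_rot"],s["contact_force"],s["qpos"].round(2))
a=np.radians(-7.5); F=lambda x,y,z:[507.5+x*np.cos(a)-y*np.sin(a),-262+x*np.sin(a)+y*np.cos(a),z]
print("loadwall top ends, floor under",proj(f,[F(52,80,101),F(52,-80,186),F(52,80,70),F(52,-80,155),F(0,91,35),F(0,50,0),F(0,-50,0),F(-50,50,0),F(-50,-50,0)],tool).round())
def blobs(img,er=3,lo=8,v=60,lo_a=20,hi_a=3000):
    b=img.astype(int);D=b[...,0]-b[...,2]; m=((D>lo)&(D<70)&(b[...,0]>v)&(b[...,0]-b[...,1]<28)).astype('uint8'); m=cv2.erode(m,np.ones((er,er)))
    k,l,st,c=cv2.connectedComponentsWithStats(m); return [(c[j].round(),st[j]) for j in range(1,k) if lo_a<st[j,4]<hi_a]
for c,st in blobs(f["img"]): print(c,st,f["img"][int(c[1]),int(c[0])],onz(f,*c,12,tool)[:2].round())
```

```text
[ 629.27575994 -274.63865439  151.71295989] [-3.13802552e+00  7.01965780e-01  1.93964561e-03] [-0.04400751 -0.34136419 -0.56785115] [-0.32  0.91  1.05 -0.21  1.85  1.26]
loadwall top ends, floor under [[159. 245.]
 [387. 371.]
 [166. 208.]
 [384. 327.]
 [170. 206.]
 [216. 179.]
 [315. 187.]
 [218. 206.]
 [305. 213.]]
[431.  16.] [402   0  59  33 733] [69 44 26] [ 697. -368.]
[128.  86.] [124  81   7  13  28] [123 125 112] [ 643. -166.]
[550. 183.] [547 178   7  11  44] [90 69 44] [ 537. -601.]
[523. 213.] [518 207  10  10  24] [97 72 45] [ 469. -604.]
[ 32. 221.] [ 20 213  24  17  70] [113 111 103] [446.  78.]
[125. 301.] [121 294  10  15  65] [99 95 93] [79. 84.]
[151. 312.] [147 309   9   8  35] [168 167 155] [-7. 49.]
[449. 315.] [438 309  21  12 139] [85 64 44] [ -96. -773.]
[ 56. 328.] [ 50 319  14  25 132] [128 124 108] [-596.  809.]
[ 38. 354.] [ 34 352   9   5  28] [105  83  59] [-6573.  6039.]
[440. 397.] [ 422  370   35   50 1038] [131 125 111] [4076. 1395.]
[416. 401.] [408 385  14  30 230] [124 117 104] [4140. 1141.]
[112. 406.] [ 98 389  26  31 523] [77 75 66] [ 2804. -1336.]
[135. 406.] [123 393  26  27 389] [83 78 65] [ 3204. -1347.]
```

Run:
```python
from h import *; import pickle
s,f,d,e=pickle.load(open("t14.pkl","rb")); g=cv2.GaussianBlur(f["img"],(3,3),0).astype(int)
D=g[...,0]-g[...,2]; G=g[...,1]-g[...,0]
for y in range(60,345,4):
    print("%3d"%y,"".join(("%x"%(g[y,x,0]//16)) if D[y,x]>4 else ("." if G[y,x]>3 else "-") for x in range(100,420,4)))
```

```text
60 757788788777----------------878777788777777778777777778888877887778887.555555578
 64 996777777778---------------6777877777777788878778777877788877878877877.555555578
 68 a887878877776--------------8778778777788887787878877878877888888778777.255555678
 72 aab777887777---------------77787777887887777777877788877778778788788888.55555688
 76 bccb687887853-------------777777788877788777777788877777887877778878787.35555688
 80 9aaa97888884------------687777777777888888777888877887777887777778887876.5555688
 84 99999688778-3----------8787787778777777778787888887878888777877878778878.4555788
 88 9aaab9577875-----------8777777778877787777888888777878777778877888888887..555788
 92 9adba9768776--.-------678777777777777787887888887777888778877888887878877.556788
 96 aabba7967877----------777777788788778877777788788877878778888878888888878.356788
100 bbaaaabb6777--------577777777788887888878778788888778888887788888787888876.56888
104 999baaba85777------7777777787877788877777888778777778877788877888888878778.47888
108 abaa89aa9867776--577777777777878888877888887877888788888888788888888788888..7
[... 4318 characters left out ...]
66666678--------87--
316 7877.--------98------3ca6666666aa998899666666666666666666666666666663------58---
320 8765-----------------67666666666bdccb77986666666666666666666666666666-----------
324 ---------------------66666666666668668888a766666666666666666666666666----------.
328 -.----------.-------46666666666666666999998a66666666666666666666666665----------
332 --------------1-----666666666666666666c999887a666666666666666666666666-----.----
336 --.----------------36666666666666666666ddcc7778966666666666666666666665---------
340 -------------------5566666666666666666666666988899666666666666666666667---------
344 --------------------556666666666666666666666b9998898566666666666666667----------
```

Run:
```python
from h import *; import pickle
f0=pickle.load(open("f0.pkl","rb"))[1]
L=lambda n:pickle.load(open(n+".pkl","rb"))
fr={n:(L(n)[2],L(n)[3]) for n in ("w6","w7","w8","w9","w10","t12","t14")}; fr["t11"]=L("t11")
for ci,cam in ((0,"top"),(1,"side")):
  ref=f0[cam]["img"].astype(int)
  for n in ("w6","w7","w9","w10","t11","t12","t14"):
    i=fr[n][ci]["img"].astype(int); df=i-ref
    # became brighter & creamier: compact blobs
    m=((np.abs(df).max(2)>22)).astype('uint8'); k,l,st,c=cv2.connectedComponentsWithStats(m)
    out=[]
    for j in range(1,k):
        if 25<st[j,4]<260 and max(st[j,2:4])<24:
            col=i[l==j].mean(0)
            if col[0]-col[2]>3 and col[0]>90: out.append(tuple(map(int,c[j]))+(int(st[j,4]),)+tuple(map(int,col)))
    print(cam,n,out)
print(f0["top"]["img"][296:314:3,198:208:3].tolist(), fr["t12"][0]["img"][296:314:3,198:208:3].tolist())
```

```text
top w6 [(345, 212, 35, 166, 160, 147), (356, 216, 69, 166, 160, 148), (184, 246, 132, 169, 166, 161), (153, 247, 75, 172, 167, 154), (174, 252, 46, 172, 168, 159)]
top w7 [(254, 371, 69, 129, 121, 108), (48, 412, 165, 152, 142, 127)]
top w9 [(348, 196, 36, 142, 136, 128), (224, 248, 73, 169, 164, 150), (253, 372, 114, 135, 126, 113), (242, 386, 27, 109, 102, 91), (82, 411, 134, 173, 162, 144)]
top w10 [(348, 196, 35, 143, 137, 128), (224, 248, 74, 169, 164, 150)]
top t11 [(307, 408, 30, 145, 134, 117)]
top t12 []
top t14 []
side w6 [(279, 168, 91, 220, 215, 198), (310, 317, 68, 216, 209, 192), (280, 328, 83, 215, 212, 203), (305, 372, 167, 212, 206, 189)]
side w7 [(310, 317, 64, 216, 209, 191), (281, 340, 99, 212, 209, 200), (268, 340, 86, 210, 207, 198), (305, 372, 163, 211, 206, 188)]
side w9 [(306, 292, 114, 209, 203, 186), (268, 340, 90, 210, 207, 198), (281, 340, 99, 212, 209, 200), (305, 372, 163, 211, 206, 189)]
side w10 [(306, 292, 114, 211, 205, 188), (279, 327, 91, 215, 212, 202), (305, 372, 165, 212, 207, 189)]
side t11 [(405, 97, 35, 151, 139, 118), (306, 292, 113, 209, 2
[... 383 characters left out ...]
44], [170, 46, 43], [171, 46, 44], [147, 39, 37]], [[170, 45, 44], [171, 46, 43], [159, 40, 38], [86, 52, 51]], [[170, 45, 44], [168, 45, 42], [85, 30, 30], [107, 114, 108]], [[171, 47, 43], [97, 27, 27], [103, 107, 102], [110, 118, 112]], [[122, 33, 33], [97, 87, 83], [111, 117, 112], [113, 120, 115]]] [[[169, 45, 43], [160, 61, 57], [138, 130, 116], [143, 134, 120]], [[169, 46, 43], [157, 72, 65], [137, 129, 114], [143, 134, 120]], [[169, 45, 45], [154, 83, 75], [139, 129, 116], [145, 136, 121]], [[168, 45, 43], [149, 90, 82], [137, 129, 115], [145, 136, 121]], [[70, 38, 35], [122, 93, 84], [139, 130, 115], [147, 138, 124]], [[59, 55, 49], [113, 104, 93], [140, 131, 117], [147, 137, 122]]]
```

Run:
```python
from h import *; import pickle
s,f,e=pickle.load(open("t13.pkl","rb")); g=cv2.GaussianBlur(f["img"],(5,5),0).astype(int)
D=g[...,0]-g[...,2]; G=g[...,1]-g[...,0]
for y in range(60,300,5):
    print("%3d"%y,"".join(("%x"%(g[y,x,0]//16)) if D[y,x]>6 and G[y,x]<0 else "." if G[y,x]>3 else "-" for x in range(120,440,4)))
```

```text
60 ...............................................-898989998778989989a897777.......
 65 ................................................7878898889798887888889887-......
 70 ................................................-888987898899888888876-.........
 75 .................................................78897779788988a76-.............
 80 ............................-.....................887989a898776.................
 85 ............................-.....................788887886-....................
 90 ............................--.....................78876........................
 95 .......................-....-4.....................76...........................
100 .......................-------..........----.-.--.-.6------.....................
105 ........................----447aaa6-.--.....-..-87---.-----.....................
110 ...........................-45a--b78-a--b7---b-.ba8-5-..........................
115 ...........................-47b...78aa--.7--8ab.ba8-5-..........................
120 ...........................-46abbb659abbb6-9-aa9987-5-...................-.-.
[... 2278 characters left out ...]
....................
260 .........................----------------------------6-.........................
265 ...........................666777777----------------7-..........................
270 ............-----..........666666666666666666666666666..........----............
275 ...........------.........-666666666666666666666666666.........------...........
280 .........--------.........66666666666666666666666666666........--.--5--.........
285 ........---------.........66666666666666666666666666666........--------.........
290 .......---5---.--........666666666666666666666666666666.........--.--5---.......
295 ......--5---------.......6666666666666666666666666666666.......---..---5-.......
```

Call:
send_rows --moves '[[[0, 0, 0.03, 0, -0.117, 0, 1], [0, 0, 0.03, 0, -0.117, 0, 1], [0, 0, 0.03, 0, -0.117, 0, 1], [-0.01, 0, 0.03, 0, -0.117, 0.05, 1], [-0.01, 0, 0.03, 0, -0.117, 0.05, 1], [-0.01, 0, 0.03, 0, -0.117, 0.05, 1], [-0.012, 0.001, 0, 0, 0, 0.145, 1], [-0.012, 0.001, 0, 0, 0, 0.145, 1], [-0.012, 0.001, 0, 0, 0, 0.145, 1], [-0.012, 0.001, 0, 0, 0, 0.145, 1]]]'

```text
clock: 47.95
eef_pos: [550.3, -271.3, 333.6]
tcp_rot: [3.115, 0.0, 0.733]
contact_force: [-1.0, 0.7, -1.0]
opening: 1.001
grasp_force: 0.0
```

Call:
send_rows --moves '[[[-0.012, 0.001, 0, 0, 0, 0.145, 1], [-0.012, 0.001, 0, 0, 0, 0.145, 1], [-0.012, 0.001, 0, 0, 0, 0.145, 1], [-0.012, 0.001, 0, 0, 0, 0.145, 1], [-0.012, 0.001, 0, 0, 0, 0.145, 1], [-0.012, 0.001, 0, 0, 0, 0.145, 1], [-0.012, 0.001, 0, 0, 0, 0.145, 1], [-0.012, 0.001, 0, 0, 0, 0.145, 1], [-0.012, 0.001, 0, 0, 0, 0.145, 1], [-0.012, 0.001, 0, 0, 0, 0.145, 1]]]'

```text
clock: 48.95
eef_pos: [430.4, -261.3, 333.0]
tcp_rot: [3.117, 0.006, 2.184]
contact_force: [-0.3, -0.3, -0.7]
opening: 1.0
grasp_force: 0.0
```

Call:
send_rows --moves '[[[-0.012, 0.001, 0, 0, 0, 0.145, 1], [-0.012, 0.001, 0, 0, 0, 0.145, 1], [-0.012, 0.001, 0, 0, 0, 0.145, 1], [-0.012, 0.001, 0, 0, 0, 0.145, 1], [-0.012, 0.001, 0, 0, 0, 0.145, 1], [0, 0, 0, 0, 0, 0.145, 1], [0, 0, 0, 0, 0, 0, 1], [0, 0, 0, 0, 0, 0, 1]]]'

```text
clock: 49.75
eef_pos: [371.0, -256.4, 332.2]
tcp_rot: [3.12, 0.004, 3.043]
contact_force: [0.0, -0.2, -1.1]
opening: 0.999
grasp_force: 0.0
```

```bash
cat > look.py <<'E'
from h import *; from rig import *
import pickle,sys
s=sense(); f=grab_frame("wrist"); e=grab_frame("side"); d=grab_frame("top"); pickle.dump((s,f,d,e),open(sys.argv[1]+".pkl","wb")); tool=(s["eef_pos"],s["tcp_rot"]); print(s["clock"],s["eef_pos"].round(1),s["tcp_rot"].round(3),s["qpos"].round(2))
b=f["img"].astype(int);D=b[...,0]-b[...,2]; m=((D>12)&(D<60)&(b[...,0]>85)&(b[...,0]-b[...,1]<20)).astype('uint8'); m=cv2.erode(m,np.ones((3,3)))
k,l,st,c=cv2.connectedComponentsWithStats(m)
for j in range(1,k):
    if 25<st[j,4]<3000: print(c[j].round(),st[j],b[int(c[j][1]),int(c[j][0])],onz(f,*c[j],12,tool)[:2].round())
E
python3 look.py t15
```

```text
49.75 [ 371.  -256.4  332.2] [3.12  0.004 3.043] [-0.62 -0.    1.88  0.02  1.27 -2.1 ]
[326. 290.] [300 271  52  42 796] [150 142 127] [ 577. -192.]
[  6. 396.] [  0 367  19  53 565] [125 120 106] [  937. -1142.]
[434. 385.] [422 375  22  21 221] [194 179 164] [882.  51.]
[552. 405.] [540 391  20  29 364] [118 112 100] [1251.  632.]
```

Call:
send_rows --moves '[[[0.003, 0, -0.025, 0, -0.117, 0, 1], [0.003, 0, -0.03, 0, -0.117, 0, 1], [0.003, 0, -0.03, 0, -0.117, 0, 1], [0.003, 0, -0.03, 0, -0.117, 0, 1], [0.003, 0, -0.03, 0, -0.117, 0, 1], [0.003, 0, -0.03, 0, -0.117, 0, 1], [0, 0, 0, 0, 0, 0, 1], [0, 0, 0, 0, 0, 0, 1]]]'

```text
clock: 50.7
eef_pos: [406.0, -241.1, 205.3]
tcp_rot: [3.047, 0.585, 3.011]
contact_force: [-0.3, -0.0, 0.6]
opening: 1.003
grasp_force: 0.0
```

```bash
python3 look.py t16
python3 - <<'E'
from h import *; import pickle
s,f,d,e=pickle.load(open("t16.pkl","rb")); tool=(s["eef_pos"],s["tcp_rot"])
a=np.radians(-7.5); F=lambda x,y,z:[507.5+x*np.cos(a)-y*np.sin(a),-262+x*np.sin(a)+y*np.cos(a),z]
print(proj(f,[F(-52,80,140),F(-52,-80,225),F(-52,80,70),F(-52,-80,155),F(0,91,35),F(0,50,0),F(0,-50,0),F(-50,50,0),F(-50,-50,0),F(-80,-100,0),F(50,-110,0)],tool).round().tolist())
g=cv2.GaussianBlur(f["img"],(3,3),0).astype(int)
D=g[...,0]-g[...,2]; G=g[...,1]-g[...,0]
for y in range(100,345,5):
    print("%3d"%y,"".join(("%x"%(g[y,x,0]//16)) if D[y,x]>6 and G[y,x]<0 else "." if G[y,x]>3 else "-" for x in range(120,480,4)))
E
```

```text
50.7 [ 406.  -241.1  205.3] [3.047 0.585 3.011] [-0.84  0.04  2.3   0.89  0.59 -3.02]
[316. 189.] [312 186  10   7  27] [116 107 103] [ 557. -193.]
[385. 209.] [379 201  14  16  53] [115 103  99] [611. -98.]
[308. 255.] [302 251  12   9  38] [122 113 105] [ 706. -203.]
[422. 266.] [411 260  22  15 189] [105  97  89] [802.  16.]
[277. 275.] [272 268  10  16  44] [117 109 104] [ 762. -257.]
[123. 398.] [  98  370   51   50 1602] [130 122 109] [ 2784. -1687.]
[433. 398.] [ 408  370   51   50 1605] [132 127 112] [12309.  4478.]
[[368.0, 232.0], [128.0, 358.0], [347.0, 166.0], [141.0, 257.0], [340.0, 179.0], [298.0, 157.0], [207.0, 159.0], [302.0, 120.0], [202.0, 122.0], [148.0, 100.0], [163.0, 192.0]]
100 ..........................................................................................
105 .........................................................................................-
110 ...............--.----------------.......................................................-
115 ...........---------------------.........................................................-
120 .........
[... 3561 characters left out ...]
--588883-----------.-88888888888888
310 .------99--------6777777777777a8778.......--78888888888---88887--------aa-----388888888888
315 --------96-------77777777778a77798888888888888888888888---888883------6a--------588888----
320 ----------------677777777a877888888888888888888888888885--788888-----------------5678-----
325 ----------------7777778a77798768888888888888888888888887--5888882-------------------------
330 -.-------------67677a87779877788888888888888888888888888---888888-------------------------
335 --------------3768a7769888888888888888888888888888888888---8888883---------------.--------
340 --------------789867988888888888888888888888888888888888---8888888------------------------
```

Run:
```python
from h import *; import pickle
s,f,d,e=pickle.load(open("t16.pkl","rb"))
print(proj(d,[[503,303,7],[443,297,7],[503,303,120]]).round(),proj(e,[[503,303,7],[443,297,7]]).round())
for im,(u0,u1,v0,v1) in ((d["img"],(152,208,165,265)),(e["img"],(200,330,298,372))):
    g=im.astype(int); D=g[...,0]-g[...,2]
    for y in range(v0,v1,2): print("%3d"%y,"".join(("%x"%(g[y,x,0]//16)) if D[y,x]>13 else "." for x in range(u0,u1,1 if u1-u0<60 else 2)))
```

```text
[[183. 214.]
 [183. 233.]
 [174. 207.]] [[258. 340.]
 [284. 339.]]
165 ........................................................
167 ........................................................
169 ........................................................
171 ........................................................
173 ........................................................
175 ........................................................
177 ........................................................
179 ........................................................
181 ........................................................
183 ........................................................
185 ........................................................
187 ........................................................
189 ........................................................
191 ........................................................
193 ........................................................
195 ........................................................
197 .....................................................
[... 3906 characters left out ...]

352 ...............e...........dd..dddcccbbaaaaaaaaaaa99a999999999...
354 ..d.......dcccbbbbaaaaaaaaaaaaaaa9a9a99999999999999999999999a9...
356 ..aaaaaaa9aa99999999999999999999999999999999999999999999999999...
358 ..999a9aaaa9a99a999a99999999999999999999999999aa9aaa9aaaa9a9a9...
360 ..99aaaaaaa99a9aa9999a999999999a999999aa999a9a999aa9aa99aa9999...
362 ...9a99aa9a9aaaa9aa999999999999999999999999999999999999999aaaa...
364 ...9aaaaa99a999a999a999999999999999999aa9aaa99a99999999999999....
366 ...a999a9a9a9aaaaaaaaa99a99a9a99999999...........................
368 ...aa9aaa999999.8.8..............................................
370 .................................................................
```

Run:
```python
from h import *; import pickle
f0=pickle.load(open("f0.pkl","rb"))[1]
L=lambda n:pickle.load(open(n+".pkl","rb"))
fr=[L(n)[2:4] for n in ("w7","w8","w9","w10","t12","t14","t15","t16")]+[L("t11")]
for ci,cam in ((0,"top"),(1,"side")):
    A=np.stack([x[ci]["img"] for x in fr]).astype(float); med=np.median(A,0)
    ref=f0[cam]["img"].astype(float)
    df=np.abs(med-ref).max(2); m=(df>14).astype('uint8'); m=cv2.morphologyEx(m,cv2.MORPH_OPEN,np.ones((2,2)))
    k,l,st,c=cv2.connectedComponentsWithStats(m)
    print(cam)
    for j in range(1,k):
        if st[j,4]>12:
            print(tuple(map(int,c[j])),st[j,2:].tolist(),"med",med[l==j].mean(0).astype(int),"ref",ref[l==j].mean(0).astype(int))
```

```text
top
(232, 169) [34, 35, 777] med [108 115 109] ref [136 131 126]
(348, 197) [8, 10, 49] med [163 157 147] ref [165 165 162]
(178, 211) [33, 27, 382] med [110  99  92] ref [162 162 164]
(359, 216) [44, 18, 269] med [166 161 149] ref [163 163 160]
(181, 221) [12, 9, 78] med [154 153 155] ref [170 166 156]
(183, 230) [11, 9, 76] med [156 156 158] ref [172 167 157]
(194, 229) [10, 9, 64] med [159 159 158] ref [169 165 155]
(171, 232) [10, 8, 66] med [156 155 159] ref [171 167 156]
(195, 241) [12, 10, 65] med [156 154 150] ref [171 168 159]
(177, 242) [22, 11, 148] med [154 153 157] ref [171 167 158]
(194, 250) [10, 8, 55] med [156 155 158] ref [180 176 164]
(172, 252) [11, 11, 78] med [154 153 157] ref [170 165 156]
(183, 251) [11, 9, 77] med [156 156 160] ref [171 167 158]
(111, 358) [259, 170, 22316] med [123 123 114] ref [129 124 113]
(188, 305) [40, 59, 1274] med [146  99  89] ref [155  48  46]
(236, 304) [4, 4, 13] med [ 98 100  94] ref [109 116 110]
(216, 309) [13, 8, 31] med [121 117 110] ref [108 115 109]
(294, 379) [69, 69, 1536] med [111 104  92] ref [125 118 106]
(307, 381) [5
[... 289 characters left out ...]
 2) [6, 7, 25] med [163 153 136] ref [193 185 170]
(480, 208) [176, 420, 39535] med [125 120 104] ref [154 145 126]
(395, 15) [4, 5, 15] med [154 143 121] ref [163 151 138]
(408, 17) [17, 14, 90] med [156 145 124] ref [165 153 140]
(279, 69) [21, 28, 217] med [160 148 127] ref [175 164 145]
(258, 123) [3, 6, 16] med [109 100  91] ref [87 78 72]
(277, 127) [10, 4, 25] med [154 143 128] ref [140 127 122]
(517, 151) [7, 20, 69] med [90 89 84] ref [81 75 64]
(264, 172) [5, 5, 20] med [169 169 159] ref [146 149 147]
(207, 281) [41, 53, 1245] med [136 145 130] ref [151 137 123]
(266, 331) [39, 43, 957] med [172 154 136] ref [196 190 178]
(302, 333) [29, 34, 622] med [213 210 201] ref [206 200 184]
```

Run:
```python
from h import *; import pickle
np.set_printoptions(suppress=True,precision=0)
s,f,e=pickle.load(open("t13.pkl","rb")); tool=(s["eef_pos"],s["tcp_rot"]); d=pickle.load(open("t12.pkl","rb"))[2]
a=np.radians(-7.5)
def tri2(p,q):
    oa,da=ray(f,*p,tool);ob,db=ray(d,*q);x=np.linalg.lstsq(np.c_[da,-db],ob-oa,rcond=None)[0];A=oa+x[0]*da;B=ob+x[1]*db;return (A+B)/2,np.linalg.norm(A-B)
for p,q in [((247,115),(344.2,215.3)),((247,140),(352.6,217.7)),((247,162),(361.2,218.1)),((245,188),(370.6,218.7)),((243,216),(380,219.5)),((275,117),(345.2,208)),((310,116),(346.4,196.2)),((292,131),(351.5,202.5)),((274,147),(356.7,209.3))]:
    P,g=tri2(p,q); r=P-np.array([507.5,-262,0]); x=r[0]*np.cos(a)+r[1]*np.sin(a); y=-r[0]*np.sin(a)+r[1]*np.cos(a)
    print(p,"filler",round(x),round(y),"z",round(P[2]),"height above floor (normal)",round((P[2]-(112.5-y*85/160))*np.cos(np.radians(28))),"gap",round(g,1))
b=d["img"].astype(int)
t=pickle.load(open("t16.pkl","rb"))[2]["img"].astype(int)
D=t[...,0]-t[...,2]
for y in range(186,228): print(y,"".join("%x"%min(15,t[y,x,0]//14) if D[y,x]>9 else "." for x in range(334,410)))
```

```text
(247, 115) filler -34 73 z 141 height above floor (normal) 60 gap 1.8
(247, 140) filler -35 48 z 132 height above floor (normal) 39 gap 1.7
(247, 162) filler -35 26 z 141 height above floor (normal) 37 gap 0.5
(245, 188) filler -36 2 z 155 height above floor (normal) 38 gap 2.1
(243, 216) filler -37 -22 z 167 height above floor (normal) 38 gap 2.3
(275, 117) filler -7 71 z 116 height above floor (normal) 36 gap 2.1
(310, 116) filler 29 71 z 108 height above floor (normal) 30 gap 1.1
(292, 131) filler 10 56 z 124 height above floor (normal) 36 gap 1.0
(274, 147) filler -9 40 z 127 height above floor (normal) 32 gap 0.4
186 7...........................................................................
187 8...........................................................................
188 9...........................................................................
189 9............7777.......7....7...7......................................78..
190 97...........777.7...7.7.7777.7.7..7777.777777.777.7.77777....7..7.....77...
191 a9...........89.......................7.7........7777.7.777.7.7.7
[... 2227 characters left out ...]
cdeeedcbacdeeeedcbbcdeeeddbb..............8777......
220 ...................ccc.bcccddccbacdeedddcabddeeedcba..............8777......
221 77................................cc..ccbbbcdddddcba..............7777......
222 ..........7.7.....................................................777.......
223 ........7777.777777..777.777.77...................................7778......
224 ........77.7..777.77..7.77777777...777777777.7.7..................7778......
225 ....................7..7.7.777.77777.777.7.77.7777777.77777......8777.......
226 ..................................7..7...777...77.77777777777.....777.......
227 .......................................................7.77777...77.........
```

The gate-corner chip sits 24 mm higher than the rest, so it is stacked on the hidden tenth and all 10 are in the trough. Now the tub.

Call:
send_rows --moves '[[[0, 0, 0.03, 0, 0.117, 0, 1], [0, 0, 0.03, 0, 0.117, 0, 1], [0, 0, 0.03, 0, 0.117, 0, 1], [0, 0.01, 0.03, 0, 0.117, 0, 1], [0, 0.03, 0, 0, 0.117, 0, 1], [0.004, 0.04, 0, 0, 0.117, 0, 1], [0.007, 0.04, 0, 0, 0, 0, 1], [0.007, 0.04, 0, 0, 0, 0, 1], [0.007, 0.04, 0, 0, 0, 0, 1], [0.007, 0.04, 0, 0, 0, 0, 1]]]'

```text
clock: 51.85
eef_pos: [442.3, 5.2, 302.1]
tcp_rot: [3.101, -0.014, 3.038]
contact_force: [0.3, -0.8, -0.1]
opening: 1.003
grasp_force: 0.0
```

Call:
send_rows --moves '[[[0.005, 0.03, 0, 0, 0, 0, 1], [0.005, 0.03, 0, 0, 0, 0, 1], [0.005, 0.025, 0, 0, 0, 0, 1], [0.005, 0.025, 0, 0, 0, 0, 1], [0, 0, 0, 0, 0, 0, 1], [0, 0, 0, 0, 0, 0, 1]]]'

```text
clock: 52.45
eef_pos: [461.9, 113.9, 301.6]
tcp_rot: [3.101, -0.015, 3.039]
contact_force: [-0.4, 0.3, -0.3]
opening: 0.995
grasp_force: 0.0
```

```bash
cat > tub.py <<'E'
from h import *; from rig import *
import pickle
np.set_printoptions(suppress=True,precision=2)
s=sense(); f=grab_frame("wrist"); t=grab_frame("top"); e=grab_frame("side"); pickle.dump((s,f,t,e),open("t17.pkl","wb")); tool=(s["eef_pos"],s["tcp_rot"]); print(s["clock"],s["eef_pos"].round(1),s["tcp_rot"].round(3),s["qpos"].round(2))
R=Ro.from_euler('xyz',s["tcp_rot"]).as_matrix(); z=R[:,2]; print("untilt rotvec",np.cross(z,[0,0,-1]))
print("tub predicted px",proj(f,[[460.7,119.4,115],[465,52,4]],tool).round())
b=f["img"].astype(int);h=cv2.cvtColor(f["img"],cv2.COLOR_RGB2HSV).astype(int)
m=((h[...,0]<18)&(h[...,1]>85)&(h[...,2]>45)&(h[...,2]<190)).astype('uint8'); m=cv2.erode(m,np.ones((3,3)))
k,l,st,c=cv2.connectedComponentsWithStats(m)
for j in range(1,k):
    if st[j,4]>60: print("wood",c[j].round(),st[j],onz(f,*c[j],115,tool)[:2].round())
D=b[...,0]-b[...,2]; m=((D>6)&(D<25)&(b[...,0]>60)&(b[...,0]<125)&(b[...,0]>b[...,1])).astype('uint8'); m=cv2.morphologyEx(m,cv2.MORPH_OPEN,np.ones((5,5)))
k,l,st,c=cv2.connectedComponentsWithStats(m)
for j in range(1,k):
    if st[j,4]>900:
        r=cv2.minAreaRect(np.argwhere(l==j)[:,::-1].astype(np.float32)); print("grey",c[j].round(),st[j],r[2],cv2.boxPoints(r).round().tolist(),[onz(f,*q,4,tool)[:2].round() for q in cv2.boxPoints(r)])
E
python3 tub.py
```

```text
52.45 [461.9 113.9 301.6] [ 3.1  -0.01  3.04] [ 0.21  0.06  1.88  0.05  1.2  -1.28]
untilt rotvec [-0.04 -0.01 -0.  ]
tub predicted px [[276. 192.]
 [224. 181.]]
wood [382.  14.] [ 324    0   99   49 1942] [289. 244.]
wood [448.   9.] [427   0  41  29 518] [277. 325.]
wood [14. 56.] [  0  46  35  26 475] [ 258. -168.]
wood [276. 186.] [267 163  21  45 674] [455. 120.]
wood [436. 211.] [410 195  48  32 845] [501. 295.]
wood [ 41. 351.] [ 26 329  33  44 353] [ 663. -270.]
wood [540. 367.] [530 351  21  34 171] [859. 597.]
wood [433. 386.] [422 372  24  28 325] [794. 331.]
wood [  3. 413.] [  0 404   8  16  73] [ 875. -537.]
```

Call:
send_rows --moves '[[[0, 0.0025, -0.02, -0.02, -0.005, 0.084, 1], [-0.001, 0.003, -0.03, -0.02, -0.005, 0.084, 1], [0, 0, -0.03, 0, 0, 0, 1], [0, 0, -0.02, 0, 0, 0, 1], [0, 0, 0, 0, 0, 0, 1], [0, 0, 0, 0, 0, 0, 1]]]' --grip_force 80

```text
clock: 53.2
eef_pos: [460.9, 119.0, 201.8]
tcp_rot: [3.14, -0.005, -3.079]
contact_force: [-0.0, 0.1, -0.5]
opening: 0.999
grasp_force: 0.0
```

```bash
python3 tub.py | head -8
python3 - <<'E'
from h import *; import pickle
s,f,t,e=pickle.load(open("t17.pkl","rb")); tool=(s["eef_pos"],s["tcp_rot"])
h=cv2.cvtColor(f["img"],cv2.COLOR_RGB2HSV).astype(int); g=f["img"].astype(int)
m=((h[...,0]<18)&(h[...,1]>85)&(h[...,2]>45)); 
for y in range(120,300,8):
    x=np.nonzero(m[y,200:360])[0]+200
    if len(x): print(y,x.min(),x.max(),g[y,int(x.mean())], onz(f,(x.min()+x.max())/2,y,115,tool)[:2].round(1))
E
```

```text
53.2 [460.9 119.  201.8] [ 3.14 -0.01 -3.08] [ 0.25  0.18  1.99  0.    0.98 -1.39]
untilt rotvec [-0.   -0.01 -0.  ]
tub predicted px [[279. 226.]
 [213. 189.]]
wood [458.  17.] [ 412    0   91   54 2094] [297. 238.]
wood [539.  25.] [507  11  53  31 743] [276. 323.]
wood [490.  50.] [483  41  16  20  69] [315. 268.]
wood [281. 214.] [ 268  177   27   71 1594] [452. 120.]
176 273 287 [63 38 24] [425.7 117.8]
184 270 290 [68 50 36] [431.2 118.1]
192 270 291 [70 49 34] [436.6 118.8]
200 269 293 [59 39 24] [442.2 119.5]
208 268 294 [105  70  43] [447.8 119.8]
216 268 294 [116  82  46] [453.6 120.2]
224 267 294 [118  85  51] [459.4 120.2]
232 267 294 [111  80  47] [465.3 120.6]
240 267 293 [117  84  48] [471.4 120.7]
248 271 291 [90 60 36] [477.5 121.8]
```

Call:
send_rows --moves '[[[0, 0.001, -0.03, 0, 0, 0, 1], [0, 0, -0.035, 0, 0, 0, 1], [0, 0, -0.03, 0, 0, 0, 1], [0, 0, -0.014, 0, 0, 0, 1], [0, 0, 0, 0, 0, 0, 1], [0, 0, 0, 0, 0, 0, 1]]]'

```text
clock: 53.95
eef_pos: [461.4, 120.7, 93.2]
tcp_rot: [3.139, -0.004, -3.078]
contact_force: [1.1, -0.6, -0.0]
opening: 1.001
grasp_force: 0.0
```

Call:
send_rows --moves '[[[0, 0, 0, 0, 0, 0, -1], [0, 0, 0, 0, 0, 0, -1], [0, 0, 0, 0, 0, 0, -1], [0, 0, 0, 0, 0, 0, -1], [0, 0, 0, 0, 0, 0, -1], [0, 0, 0, 0, 0, 0, -1], [0, 0, 0, 0, 0, 0, -1], [0, 0, 0, 0, 0, 0, -1]]]'

```text
clock: 54.75
eef_pos: [460.9, 120.6, 92.7]
tcp_rot: [3.139, -0.004, -3.078]
contact_force: [-1.4, -0.4, 5.7]
opening: 0.228
grasp_force: 77.9
```

Call:
send_rows --moves '[[[0, 0, 0.008, 0, 0, 0, -1], [0, 0, 0, 0, 0, 0, -1], [0.009, -0.0195, 0, 0, 0, -0.024, -1], [0.0095, -0.02, 0, 0, 0, -0.0245, -1], [0.0095, -0.02, 0, 0, 0, -0.0245, -1], [0.0095, -0.02, 0, 0, 0, -0.0245, -1], [0.0095, -0.02, 0, 0, 0, -0.0245, -1], [0.0095, -0.02, 0, 0, 0, -0.0245, -1], [0.0095, -0.02, 0, 0, 0, -0.0245, -1], [0.0095, -0.02, 0, 0, 0, -0.0245, -1]]]'

```text
clock: 55.75
eef_pos: [536.3, -39.8, 100.1]
tcp_rot: [3.139, -0.005, 3.009]
contact_force: [0.1, 0.7, -1.6]
opening: 0.218
grasp_force: 78.3
```

Call:
send_rows --moves '[[[0, 0, 0, 0, 0, 0, -1], [0, 0, 0, 0, 0, 0, -1]]]'

```text
clock: 55.95
eef_pos: [535.9, -39.1, 100.0]
tcp_rot: [3.139, -0.005, 3.009]
contact_force: [0.0, -0.3, -2.4]
opening: 0.227
grasp_force: 78.7
```

Run:
```python
from h import *; from rig import *
import pickle
np.set_printoptions(suppress=True,precision=2)
s=sense(); f=grab_frame("wrist"); e=grab_frame("side"); t=grab_frame("top"); pickle.dump((s,f,t,e),open("t18.pkl","wb")); tool=(s["eef_pos"],s["tcp_rot"]);print(s["clock"],s["eef_pos"],s["tcp_rot"],s["contact_force"],s["wrist_torque"])
a=np.radians(-7.5); r=s["eef_pos"]-np.array([507.5,-262,0]); print("tcp filler",r[0]*np.cos(a)+r[1]*np.sin(a),-r[0]*np.sin(a)+r[1]*np.cos(a))
# side view: rows/cols around trip bar and tub
g=e["img"].astype(int)
F=lambda x,y,z:[507.5+x*np.cos(a)-y*np.sin(a),-262+x*np.sin(a)+y*np.cos(a),z]
print("bar px",proj(e,[F(-50,91,50),F(50,91,50)]).round(),"tub front top px",proj(e,[F(-65,101,57),F(65,101,57),F(-65,216,72),F(65,216,72)]).round())
D=g[...,0]-g[...,2]
for y in range(186,250,2): print(y,"".join("." if D[y,x]<5 else "%x"%(g[y,x,0]//16) for x in range(225,310)))
```

```text
55.95 [535.9  -39.13 100.03] [ 3.14 -0.01  3.01] [ 0.   -0.29 -2.4 ] [0.16 0.03 0.04]
tcp filler -0.9278957773468761 224.66633687599727
bar px [[281. 197.]
 [249. 194.]] tub front top px [[286. 198.]
 [244. 193.]
 [279. 220.]
 [234. 214.]]
186 88888888888.8888887....................67777667777766777667.........8.8.8888888888888
188 888888888888888888888..................67776766767666676656........788888888888888.88
190 8.888888887888.888888..................88877777777777666655.........88.8888888.888888
192 888888888888888.8888.....................8888888888889.8887.5..6..8888888.88888888888
194 8888888888888888888763.................888888888888...a78887788888888888.88788888....
196 88888.8888.888.88876443..6.6..........47777888...998a.88888.888888.8888888888.8.8....
198 .88.88888.8888.8876434....65.........44444444445555566.7777777888.8888888888888888...
200 888888.8..888888874.34...6.4.........34444445444444444444445768888888.8.8888888.88...
202 88888888888888877533.....55..........44444444444444444444457568888888888888888888....
204 88888888.888888753.3...5666........45444444444
[... 1319 characters left out ...]
baabbaabbb6555666666655655554444444444458888888888888888888.8888878888
236 aaaabbbaaabbbabbbbbaaabbb8665566556668888888.8888..7667.88888.8.8.88888888888.8888888
238 cbbaaaaaabbaabbbbba999bca977888876668888888888889888888888.888888.88888.88888888.8888
240 cbbaaaaba9a9888798887.888888888888888888888.8888.888888888888888888.88888888888..8888
242 87799888.88.888888.88888888888888888888888.88888888888888..88888888888888888888888888
244 8888.88.8888888.888888888888888888888888888888.88.88888888888888888888888.88888888888
246 888888888.8888.888888888.8888.8.888888888.88.888888888888888.8888.8888.788888.88888.8
248 8888888888888888888.888888.888888.8888.888888.8888..88888888888888888.78888888888.888
```

Call:
send_rows --moves '[[[-0.0008, -0.006, 0, 0, 0, 0, -1], [-0.0005, -0.004, 0, 0, 0, 0, -1], [-0.0005, -0.004, 0, 0, 0, 0, -1], [-0.0005, -0.004, 0, 0, 0, 0, -1], [0, 0, 0, 0, 0, 0, -1]]]'

```text
clock: 56.6
eef_pos: [533.6, -56.9, 100.3]
tcp_rot: [3.139, -0.005, 3.009]
contact_force: [-0.8, 2.0, -2.6]
opening: 0.223
grasp_force: 78.8
```

Call:
send_rows --moves '[[[-0.0005, -0.004, 0, 0, 0, 0, -1], [-0.0005, -0.004, 0, 0, 0, 0, -1], [0, 0, 0, 0, 0, 0, -1]]]'

```text
clock: 56.9
eef_pos: [532.6, -64.6, 100.0]
tcp_rot: [3.138, -0.005, 3.009]
contact_force: [0.4, 4.6, -4.0]
opening: 0.226
grasp_force: 84.1
```

Call:
send_rows --moves '[[[-0.0005, -0.004, 0, 0, 0, 0, -1], [-0.0005, -0.004, 0, 0, 0, 0, -1], [0, 0, 0, 0, 0, 0, -1]]]'

```text
clock: 57.2
eef_pos: [531.6, -72.6, 100.0]
tcp_rot: [3.139, -0.005, 3.009]
contact_force: [-0.1, 4.2, -8.2]
opening: 0.226
grasp_force: 83.3
```

Call:
send_rows --moves '[[[-0.0004, -0.003, 0, 0, 0, 0, -1], [0, 0, 0, 0, 0, 0, -1], [0, 0, 0, 0, 0, 0, -1]]]'

```text
clock: 57.5
eef_pos: [531.1, -75.3, 99.9]
tcp_rot: [3.138, -0.006, 3.009]
contact_force: [0.3, 6.5, -7.2]
opening: 0.225
grasp_force: 83.9
```

Call:
send_rows --moves '[[[-0.0003, -0.002, 0, 0, 0, 0, -1], [0, 0, 0, 0, 0, 0, -1], [0, 0, 0, 0, 0, 0, -1]]]'

```text
clock: 57.8
eef_pos: [531.2, -75.8, 100.1]
tcp_rot: [3.136, -0.005, 3.008]
contact_force: [1.4, 14.4, -4.1]
opening: 0.224
grasp_force: 84.2
```

Call:
send_rows --moves '[[[0, 0, 0, 0, 0, 0, -1], [0, 0, 0, 0, 0, 0, -1], [0, 0, 0, 0, 0, 0, -1], [0, 0, 0, 0, 0, 0, -1], [0, 0, 0, 0, 0, 0, -1], [0, 0, 0, 0, 0, 0, -1], [0, 0, 0, 0, 0, 0, -1], [0, 0, 0, 0, 0, 0, -1]]]'

```text
clock: 58.6
eef_pos: [531.2, -75.8, 100.1]
tcp_rot: [3.136, -0.005, 3.008]
contact_force: [1.6, 15.9, -3.9]
opening: 0.223
grasp_force: 84.2
```

Run:
```python
from h import *; from rig import *
import pickle
np.set_printoptions(suppress=True,precision=2)
s=sense(); f=grab_frame("wrist"); e=grab_frame("side"); t=grab_frame("top"); pickle.dump((s,f,t,e),open("t19.pkl","wb")); print(s["clock"],s["eef_pos"],s["contact_force"],s["wrist_torque"])
g=t["img"].astype(int);D=g[...,0]-g[...,2]
for y in range(184,232,2): print(y,"".join("%x"%min(15,g[y,x,0]//14) if D[y,x]>9 else "." for x in range(290,412)))
g=f["img"].astype(int);D=g[...,0]-g[...,2]
m=cv2.erode(((D>14)&(D<60)&(g[...,0]>135)).astype('uint8'),np.ones((4,4)))
k,l,st,c=cv2.connectedComponentsWithStats(m); print([(c[j].round(),st[j,4]) for j in range(1,k) if st[j,4]>25])
for y in range(100,330,5): print("%3d"%y,"".join("%x"%min(15,g[y,x,0]//16) if D[y,x]>12 and g[y,x,0]>110 else "." for x in range(60,330,3)))
```

```text
58.6 [531.18 -75.77 100.11] [ 1.63 15.88 -3.94] [ 3.21 -0.38 -0.26]
184 8888888999999999999aaaaaaaaaaaaaaaaaa9777888888887........................................................................
186 87777777788888888889999999999aaaaaaa9877788888888.........................................................................
188 6778877779baa9888777778888888899999987778988888886........................................................................
190 777798777778abbccbbbbbbba977777777887777898888887............7...........7.66....6666.66..6.6..7...7...............777....
192 aaa999888877777776799987776666678abba8778888888886................................................................777.....
194 aaa99987.........666666677776777....57778888888887...............................................................7777.....
196 7.......................6777788888877777888888887................................................................7777.....
198 ............................688899999999988888887................................................................777......
200 .....6677777
[... 5955 characters left out ...]
.............7.......67777.........
295 ...........................................abccc....d..................6.77777777..99.....
300 ...........................................7abbbccc9..................77777777777.........
305 .............................................abbbc...................777777777777.........
310 ...................................................................77777777777777.........
315 ...................................................................77778777777777.........
320 ...................................................................77777777777777.........
325 ...................................................................77777777777777.........
```

The trough is empty and the chips are seen in the tub. Now I back off and carry it to the mat.

Call:
send_rows --moves '[[[0.0007, 0.005, 0, 0, 0, 0, -1], [0.0009, 0.007, 0, 0, 0, 0, -1], [0.0013, 0.0099, 0, 0, 0, 0, -1], [0.0013, 0.0099, 0, 0, 0, 0, -1], [0.0013, 0.0099, 0, 0, 0, 0, -1], [0.0013, 0.0099, 0.003, 0, 0, 0, -1], [0.001, 0.007, 0.006, 0, 0, 0, -1], [0, 0.003, 0.01, 0, 0, 0, -1], [0, 0, 0.01, 0, 0, 0, -1], [0, 0, 0, 0, 0, 0, -1]]]'

```text
clock: 59.75
eef_pos: [540.2, -16.6, 131.3]
tcp_rot: [3.139, -0.001, 3.01]
contact_force: [0.2, -0.0, -5.3]
opening: 0.223
grasp_force: 83.9
```

Call:
send_rows --moves '[[[0, 0, 0, 0, 0, 0, -1], [0, 0, 0, 0, 0, 0, -1]]]'

```text
clock: 59.95
eef_pos: [538.7, -16.7, 129.1]
tcp_rot: [3.139, -0.005, 3.009]
contact_force: [-0.1, 0.3, -6.5]
opening: 0.219
grasp_force: 83.9
```

Call:
send_rows --moves '[[[0.006, 0, 0, 0, 0, 0, -1], [0.012, 0, 0, 0, 0, 0, -1], [0.016, -0.001, 0, 0, 0, 0, -1], [0.017, -0.001, 0, 0, 0, 0, -1], [0.017, -0.001, 0, 0, 0, 0, -1], [0.015, 0, 0, 0, 0, 0, -1], [0.011, 0, 0, 0, 0, 0, -1], [0.0056, 0, 0, 0, 0, 0, -1], [0, 0, 0, 0, 0, 0, -1], [0, 0, -0.01, 0, 0, 0, -1]]]'

```text
clock: 60.95
eef_pos: [639.1, -19.4, 119.9]
tcp_rot: [3.139, -0.003, 3.01]
contact_force: [-1.4, -0.2, -5.3]
opening: 0.227
grasp_force: 84.0
```

Call:
send_rows --moves '[[[0, 0, -0.01, 0, 0, 0, -1], [0, 0, -0.007, 0, 0, 0, -1], [0, 0, 0, 0, 0, 0, -1], [0, 0, 0, 0, 0, 0, -1]]]'

```text
clock: 61.35
eef_pos: [638.3, -19.4, 101.9]
tcp_rot: [3.139, -0.005, 3.01]
contact_force: [-0.0, -0.4, -5.8]
opening: 0.225
grasp_force: 83.9
```

Call:
send_rows --moves '[[[0, 0, -0.003, 0, 0, 0, -1], [0, 0, -0.001, 0, 0, 0, -1], [0, 0, 0, 0, 0, 0, -1]]]'

```text
clock: 61.65
eef_pos: [638.6, -19.4, 98.2]
tcp_rot: [3.139, -0.005, 3.01]
contact_force: [0.1, 0.4, -5.7]
opening: 0.222
grasp_force: 83.9
```

Call:
send_rows --moves '[[[0, 0, -0.001, 0, 0, 0, -1], [0, 0, 0, 0, 0, 0, -1]]]'

```text
clock: 61.85
eef_pos: [638.8, -19.4, 97.5]
tcp_rot: [3.139, -0.004, 3.01]
contact_force: [-0.2, -0.1, -3.3]
opening: 0.222
grasp_force: 84.1
```

Call:
send_rows --moves '[[[0, 0, -0.001, 0, 0, 0, -1], [0, 0, 0, 0, 0, 0, -1]]]'

```text
clock: 62.05
eef_pos: [639.1, -19.2, 97.0]
tcp_rot: [3.139, -0.004, 3.01]
contact_force: [-0.6, 2.9, 2.5]
opening: 0.224
grasp_force: 85.1
```

Contact with the mat. Releasing and retreating upward, then checking.

Call:
send_rows --moves '[[[0, 0, 0, 0, 0, 0, -0.4], [0, 0, 0, 0, 0, 0, 0], [0, 0, 0, 0, 0, 0, 0.5], [0, 0, 0, 0, 0, 0, 1], [0, 0, 0, 0, 0, 0, 1], [0, 0, 0, 0, 0, 0, 1], [0, 0, 0.015, 0, 0, 0, 1], [0, 0, 0.03, 0, 0, 0, 1], [0, 0, 0.04, 0, 0, 0, 1], [0, 0, 0.04, 0, 0, 0, 1]]]'

```text
clock: 63.05
eef_pos: [638.3, -19.3, 223.4]
tcp_rot: [3.139, -0.005, 3.01]
contact_force: [0.8, -0.1, 0.4]
opening: 1.001
grasp_force: 0.0
```

Call:
send_rows --moves '[[[0, 0, 0.04, 0, 0, 0, 1], [-0.02, 0.01, 0.04, 0, 0, 0, 1], [-0.03, 0.03, 0, 0, 0, 0, 1], [-0.03, 0.04, 0, 0, 0, 0, 1], [-0.03, 0.04, 0, 0, 0, 0, 1], [-0.03, 0.04, 0, 0, 0, 0, 1], [-0.03, 0.04, 0, 0, 0, 0, 1], [0, 0, 0, 0, 0, 0, 1], [0, 0, 0, 0, 0, 0, 1]]]'

```text
clock: 63.95
eef_pos: [468.2, 181.5, 302.5]
tcp_rot: [3.139, -0.003, 3.012]
contact_force: [0.4, 0.6, 0.3]
opening: 1.0
grasp_force: 0.0
```

Run:
```python
from h import *; from rig import *
import pickle
np.set_printoptions(suppress=True,precision=1)
s=sense(); f=grab_frame("wrist"); e=grab_frame("side"); t=grab_frame("top"); pickle.dump((s,f,t,e),open("t20.pkl","wb")); tool=(s["eef_pos"],s["tcp_rot"]); print(s["clock"],s["eef_pos"],s["contact_force"],s["opening"])
for n,im,fx in (("top",t,None),("wrist",f,tool),("side",e,None)):
    g=im["img"].astype(int);D=g[...,0]-g[...,2]
    m=cv2.erode(((D>11)&(D<60)&(g[...,0]>140)&(g[...,0]-g[...,1]<20)).astype('uint8'),np.ones((2,2)))
    k,l,st,c=cv2.connectedComponentsWithStats(m)
    print(n,[(c[j].round(),int(st[j,4]),onz(im,*c[j],25,fx)[:2].round()) for j in range(1,k) if 12<st[j,4]<1500 and np.linalg.norm(onz(im,*c[j],25,fx)[:2]-[629.5,-86.4])<260])
    h=cv2.cvtColor(im["img"],cv2.COLOR_RGB2HSV).astype(int)
    m=((h[...,0]<16)&(h[...,1]>90)&(h[...,2]>40)&(h[...,2]<125)).astype('uint8'); m=cv2.erode(m,np.ones((2,2)))
    k,l,st,c=cv2.connectedComponentsWithStats(m)
    print("  wood",[(c[j].round(),st[j].tolist(),onz(im,*c[j],115,fx)[:2].round()) for j in range(1,k) if st[j,4]>40 and np.linalg.norm(onz(im,*c[j],115,fx)[:2]-[638,-20])<80])
g=t["img"].astype(int);D=g[...,0]-g[...,2]
for y in range(148,206,2): print(y,"".join("%x"%min(15,g[y,x,0]//14) if D[y,x]>9 else "." for x in range(268,345)))
a=np.radians(-7.5); F=lambda x,y,z:[507.5+x*np.cos(a)-y*np.sin(a),-262+x*np.sin(a)+y*np.cos(a),z]
g=e["img"].astype(int);print("bar expected",proj(e,[F(-50,91,50),F(50,91,50)]).round())
f0=pickle.load(open("f0.pkl","rb"))[1]["side"]["img"].astype(int)
print("bar/gate diff vs start",np.abs(g-f0)[172:206,246:284].max(2).mean(), np.abs(g-f0)[172:206,246:284].max(2).max())
for n in ("figure","jar"): pass
f0t=pickle.load(open("f0.pkl","rb"))[1]["top"]["img"].astype(int); gt=t["img"].astype(int)
print("jar diff",np.abs(gt-f0t)[100:130,265:295].max(2).mean(),"figure diff",np.abs(gt-f0t)[146:168,342:364].max(2).mean(),"filler",np.abs(gt-f0t)[185:230,330:410].max(2).mean())
```

```text
63.95 [468.2 181.5 302.5] [0.4 0.6 0.3] 1.000090844259511
top [(array([279., 114.]), 190, array([830.,  10.])), (array([307., 159.]), 35, array([682., -80.])), (array([296., 168.]), 31, array([654., -49.])), (array([306., 171.]), 49, array([644., -79.])), (array([297., 183.]), 119, array([605., -52.])), (array([320., 177.]), 23, array([ 624., -121.])), (array([311., 180.]), 31, array([616., -93.]))]
  wood [(array([287., 167.]), [285, 158, 6, 20, 89], array([631., -21.]))]
wrist [(array([116., 289.]), 350, array([612., -95.])), (array([128., 303.]), 57, array([638., -83.]))]
  wood []
side [(array([233., 216.]), 68, array([ 612., -102.])), (array([157., 229.]), 242, array([825., -33.])), (array([161., 247.]), 87, array([796.,  37.]))]
  wood [(array([219., 227.]), [211, 214, 15, 28, 319], array([625.,  43.]))]
148 .............................................................................
150 .............................................................................
152 ...................................................777899....................
154 ............................
[... 1567 characters left out ...]
...............7...79a9aa998998.........
194 ......................788888888765544...................7998878..............
196 ......................899aaa999aa999988899a97665.............................
198 .......................899aa998999999999aaa9878..............................
200 .......................9a9999aa999998788.....................................
202 ........................8999888..............................................
204 .............................................................................
bar expected [[281. 197.]
 [249. 194.]]
bar/gate diff vs start 51.76006191950464 196
jar diff 2.621111111111111 figure diff 2.1115702479338845 filler 2.701388888888889
```

```bash
python3 -c "
from rig import *
print(sign_off())"
```

```text
the job is handed in; nothing more can be done
None
```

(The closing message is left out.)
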